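# Lay the tunnel portal in its sanding cradle

## Robot

A 6-joint arm with a two-finger parallel gripper is mounted at the origin on a cart in front of the work surface, level with it; the furniture and walls round the work are solid. World frame = base frame: x ahead of the robot, y to its left, z up, the work surface at z = 0. Lengths are in m, angles in rad, forces in N, time in s.
With the tool pointing down it reaches from about 0.35 to 0.975 m from the base axis. Payload 4.9 kg.
Tool frame: the origin (TCP) lies at the very end of the fingers, on their centre line; the grasp point (between the pads) lies 19 mm behind it; y points along the fingers, z is the direction in which the jaws open and shut, and the axes are right-handed (so a half turn about y gives the same grasp; the last joint's range is limited). The gripper opens to 85 mm and grips with 20 to 120 N. Pads are 22 mm wide; open, the fingers measure 114 mm over their backs; the gripper's body (76 mm by 85 mm) begins 54 mm behind the grasp point. The pads swing forward as they close: fully open they stand 13 mm farther back than shut.
Start: joints at [-1.373, 0.053, 1.613, -0, 1.476, -0.119], TCP at [0.195, -0.594, 0.204] pointing down, gripper open.
Joint ranges: [-3.01, 3.01], [-1.01, 2.22], [0.06, 2.58], [-1.02, 4.17], [0.09, 2.62], [-3.14, 3.14]. Speed limits (rad/s): [2.57, 2.57, 3.14, 3.14, 3.14, 3.14].

## Interface

Orientations are given as a rotation vector (axis times angle).
In Python, from station import ctrl gives the robot as it stands.
- The arm moves only by the tool arm_command, never from a script. Its argument "steps" is a list of rows, each a list of 3 entries, a list of its own where there are three numbers: the shift along the tool's x, y, z in m, then the turn, a rotation vector about the tool's x, y, z in degrees, then the opening, from 0 (shut) to 1 (fully open). In form: [[[dx, dy, dz], [ax, ay, az], gripper], ...]. A call has 1 to 5 rows; each row is the pose to reach, as a shift and turn from the pose measured when the call began, along the tool's axes at that moment; what a row does not reach only later rows make up. A row lasts 1/10 s, in which the tool goes at most 50 mm and 8.59 degrees, less where a joint would pass 70% of its speed; a pose out of reach is approached as far as the arm can. A call with a gripper value outside its range is refused whole. The fingers move at their own pace and stop on an object; "force" is the grip in N (left out, the last holds). Time passes only in rows, so rows that repeat a pose let the fingers close. It gives the time, the measured TCP pose, the force and the opening at its end, in the units of the state.
- ctrl.get_obs(): the state, without advancing time (a new reading comes with each control period).
- ctrl.get_image(name): name is "scene" or "top"; returns a dict with "img" (400x640x3 uint8, red, green, blue), "camera_matrix" (3x3 intrinsics, pixels), "k1" (the pictures are not rectified: a ray, as slopes to the right and down, at radius r is drawn at 1 + k1 r^2 times it, then the intrinsics apply), "world_from_camera" (4x4, takes a point from camera to world coordinates). Camera axes: x right, y up, looking along -z (the intrinsics and any distortion apply to the point x, -y, -z); pixel columns grow to the right and rows downward; lengths in m; the calibration is good to about 2 mm. A picture is of the moment at which its call begins. There is no depth.
- ctrl.finish_job(): hands the job in, once; it reports no verdict.
Trained networks look in a picture, given as the dict that the camera call returned (one of the last four; its "shot" number tells which), for a name from the list of things; names that differ only in an ending like _2 or _b are one class to them, and where a whole thing is asked for, a point or a joint stands for the part that bears it (a point fixed in the world has none). Each returns a list of dicts, best first, with "confidence" (0 to 1); they miss things now and then, are a little off and sometimes report something else, mostly with a low value. They report only what shows in the picture. A call takes as long as a camera call.
- ctrl.boxes_of(picture, name): "position" ([row, column] in pixels, amid what is visible of it).
The state is a dict: "t": time; "q": joint angles; "dq": joint speeds; "effort": joint torques, N m; "tool_pos": TCP position; "tool_rot": TCP orientation; "contact_force": force on the tool from outside, world axes, zero at the start; "wrist_torque": the same for the moment, N m; "opening": finger opening in m.
Only numpy, scipy, OpenCV 4.12 (cv2) and the standard library are available. Lean on these libraries where they do the work, as an engineer would, in place of code of your own. Each camera call takes 0.05 s, during which the arm holds its last target.

## Task

Get the dark stone tunnel portal that stands on the wooden board ready for having its feet sanded, touching it only with pushes and never picking it up: slide it upright along the board until both feet are up against the near edge of the cork pad, then tip it over with a push high on its crown so that it falls flat on the cork, inside the white lines drawn there. Then turn the aluminium hold-down arm by its red knob until it points straight back at the portal's feet and lies over the crown. Leave the sanding block, the green paint jar and the glue bottle where they are.

Things in the scene. Friction and masses are not known exactly. Their poses are not given: they have to be found in the camera images.
- cradle: Sanding cradle fixed to the bench. Origin on the bench (z = 0) under the middle of the cork pad's near edge; x points away over the pad, y left, z up. Plywood base board x -122..178, y +-89 mm, top 9 mm above the bench. Wooden side rails beside the pad: inner faces at y = +-75, x 12..112, top 22 mm above the bench. Wooden pivot block x 124..158, y +-23, 28 mm high.
- pad_edge (a point): Middle of the cork pad's near top edge, 17 mm above the bench, right above the cradle's origin. The pad is 8 mm thick on the base board, x 0..119, y +-73 mm in the cradle's axes. White lines drawn on it mark where the lying portal belongs: side lines at y = +-71, crown line at x = 117 mm; the near side has no line, there the feet hang before the pad's edge.
- portal: Dark stone portal (arch), loose: 129 wide along its y, 118 tall, wall 10 mm thick along its x, 0.08 to 0.16 kg. Origin: middle of its underside. Starts upright on the base board, feet 20 to 50 mm short of the pad, x axis within 0.12 rad of the cradle's x. Legs 36 to 62 mm either side of the middle, opening 71 mm high. Foot plates 3 mm thick reach 13 mm before and behind the middle plane.
- portal_crown (a point): Point inside the solid crown (72 to 114 mm above the underside in the middle), 105 mm above the portal's underside: 114 mm above the bench standing, 22 mm lying flat. Pushed up to 15 mm above the board the portal slides; pushed at the crown it tips and falls beyond about 13 degrees. Lying flat, its feet hang before the pad's edge, origin about 3 mm before it; top face 27 mm above the bench.
- hold_down_pivot (a point): Point on the vertical hinge axis of the hold-down arm, on the arm's top face, 36.5 mm above the bench, 140 mm along the cradle's x axis from its origin, y = 0.
- hold_down_knob (a point): Middle of the round red knob that stands up from the arm, 38 mm from the hinge axis. The knob is 12 mm across at its head (9 mm at the foot) and reaches from 36.5 to 57.5 mm above the bench; this point is 47.5 mm above the bench.
- hold_down (a joint): Hinge of the flat aluminium hold-down arm (52 mm long from the axis, 18 wide, 29.5 to 36.5 mm above the bench), rad. 0: arm along the cradle's +y (left), clear of the pad; grows anticlockwise seen from above; 1.57: along the cradle's -x, over the lying portal's crown with 2.5 mm of air. Stops at -0.8 and 1.6, starts at -0.6 to 0.25, stays where left; about 1 N at the knob turns it.
- sandblock: Bystander: cork sanding block 46 x 75 x 24 mm lying on the bench to the right of the cradle; origin at the middle of its underside.
- green_jar: Bystander: small green paint jar, 30 mm across, 42 mm tall, standing on the bench left of the far end of the cradle; origin at the middle of its underside.
- glue: Bystander: white glue bottle with green nozzle, 39 mm across, 116 mm tall, standing on the bench left of the near part of the cradle; origin at the middle of its underside.

How it is judged:
On the way, in this order (a step that is already met when the one before it is completed fails the run):
1. the portal, still upright, has been slid up to the pad: its feet are within about 10 mm of the cork's near edge (angle between portal's own z axis and vertical below 0.15 rad and x of portal in the frame of cradle above -0.023 m), for 0.05 s.
2. the portal has been tipped over and lies flat on the cork inside the white lines, before the arm is turned over it (height (world z) of portal_crown below 0.027 m and height (world z) of portal between 0.015 and 0.028 m and angle between the y axis of portal and the y axis of cradle, either way round below 0.12 rad and x of portal in the frame of cradle between -0.016 and 0.002 m and x of portal_crown in the frame of cradle above 0.085 m and y of portal in the frame of cradle between -0.009 and 0.009 m and y of portal_crown in the frame of cradle between -0.009 and 0.009 m and value of joint hold_down below 0.7 rad), for 0.2 s.
At the end, for the whole second after the job is handed in: The portal lies flat on the cork inside the white lines (crown point less than 27 mm above the bench, its underside at most 16 mm before the pad's near edge, within 9 mm of the middle, square within 0.12 rad), at rest, and the hold-down arm is turned over its crown (joint above 1.35 rad) (height (world z) of portal_crown below 0.027 m and height (world z) of portal between 0.015 and 0.028 m and angle between the y axis of portal and the y axis of cradle, either way round below 0.12 rad and x of portal in the frame of cradle between -0.016 and 0.002 m and x of portal_crown in the frame of cradle above 0.085 m and y of portal in the frame of cradle between -0.009 and 0.009 m and y of portal_crown in the frame of cradle between -0.009 and 0.009 m and value of joint hold_down above 1.35 rad and linear speed of portal below 0.02 m/s and velocity of joint hold_down below 0.05 rad/s); the robot touches nothing.
It fails at once if the portal is lifted off the board or cradle (its underside's middle rises more than 30 mm above the board) (height (world z) of portal above 0.039 m).
It fails at once if the sanding block is pushed aside or knocked over (distance of sandblock from where it was at the start of the episode above 0.015 m or angle between sandblock's own z axis and vertical above 0.3 rad).
It fails at once if the green paint jar is pushed aside or knocked over (distance of green_jar from where it was at the start of the episode above 0.015 m or angle between green_jar's own z axis and vertical above 0.3 rad).
It fails at once if the glue bottle is pushed aside or knocked over (distance of glue from where it was at the start of the episode above 0.015 m or angle between glue's own z axis and vertical above 0.3 rad).
It also fails if it takes over 67 s, if anything falls off the work surface, if the arm or the gripper's body presses on something with over 40 N, if the wrist force passes 120 N, or if a joint passes its speed limit or range.

## Working session

There is one attempt and no reset: what is moved stays moved. The work goes in short steps, Python scripts to look and compute and a tool call to move; the robot and the scene stay as the last step left them, time stands still between calls to the robot, and variables do not carry over. Pictures are saved under pics/ and viewed, and the job is handed in when it is done.

Besides the shell and the picture viewer there is one more tool, called after "Request:" by a JSON object that holds its "fn" and its "kwargs", one argument or row to a line. arm_command: Moves the arm, as the interface text tells. Its arguments: {"type":"object","properties":{"steps":{"type":"array"},"force":{"type":"number"}},"required":["steps"]}

```bash
ls; mkdir -p pics; python3 - <<'E'
from station import ctrl
import cv2,json
print(ctrl.get_obs())
for n in ("scene","top"):
    p=ctrl.get_image(n); cv2.imwrite(f"pics/{n}0.png",p["img"][:,:,::-1]); print(n,p["camera_matrix"],p["k1"],p["world_from_camera"],p.get("shot"))
    for o in ["cradle","portal","hold_down","sandblock","green_jar","glue","portal_crown","hold_down_knob","hold_down_pivot","pad_edge"]:
        try: print(o,ctrl.boxes_of(p,o)[:2])
        except Exception as e: print(o,e)
E
```

```text
pics
{'t': 0.0, 'q': array([-1.37292888e+00,  5.33671532e-02,  1.61433188e+00,  5.97934414e-06,
        1.47599409e+00, -1.19026004e-01]), 'dq': array([ 0.00103055, -0.00014918,  0.00079601,  0.00047692, -0.00092826,
        0.00243424]), 'effort': array([ 1.00858142e-03, -3.93676937e+01, -3.70179069e+01,  2.69324727e-05,
        7.06518869e-03, -4.88907645e-06]), 'tool_pos': array([ 0.1946094 , -0.59319898,  0.20293407]), 'tool_rot': array([-0.32769088,  2.05249301, -2.04813466]), 'contact_force': array([-0.22267346, -0.16621937, -0.0424174 ]), 'wrist_torque': array([-0.05943894, -0.00964266, -0.04537139]), 'opening': 0.08530256867083086}
scene [[505.93951442   0.         317.61047246]
 [  0.         505.93951442 199.56595585]
 [  0.           0.           1.        ]] -0.12362354261539485 [[-0.65067392  0.46601476 -0.59954457 -0.08224322]
 [-0.75934576 -0.39496605  0.51710331  0.55359161]
 [ 0.00417803  0.79172727  0.61086044  0.73561045]
 [ 0.          0.          0.          1.        ]] 1
cradle [{'position': [250.7, 285.8], 'confidence': 0.89}]
portal [{'position': [238.2, 312.
[... 988 characters left out ...]
tal [{'position': [151.5, 277.4], 'confidence': 0.33}]
hold_down [{'position': [150.6, 280.2], 'confidence': 0.48}]
sandblock [{'position': [185.2, 358.3], 'confidence': 0.75}, {'position': [192.6, 295.9], 'confidence': 0.25}]
green_jar [{'position': [173.1, 235.7], 'confidence': 0.46}]
glue [{'position': [221.0, 230.4], 'confidence': 0.81}]
portal_crown [{'position': [220.8, 297.0], 'confidence': 0.66}, {'position': [154.4, 273.3], 'confidence': 0.42}]
hold_down_knob [{'position': [155.2, 278.9], 'confidence': 0.72}]
hold_down_pivot [{'position': [191.7, 293.5], 'confidence': 0.58}, {'position': [152.0, 276.5], 'confidence': 0.45}]
pad_edge [{'position': [187.7, 294.4], 'confidence': 0.81}]
```

```bash
python3 - <<'E'
import cv2
a=cv2.imread("pics/top0.png")[120:270,200:400]; cv2.imwrite("pics/t0c.png",cv2.resize(a,None,fx=4,fy=4,interpolation=cv2.INTER_CUBIC))
a=cv2.imread("pics/scene0.png")[150:350,180:400]; cv2.imwrite("pics/s0c.png",cv2.resize(a,None,fx=3,fy=3,interpolation=cv2.INTER_CUBIC))
E
```

```text
(no output)
```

View pics/t0c.png

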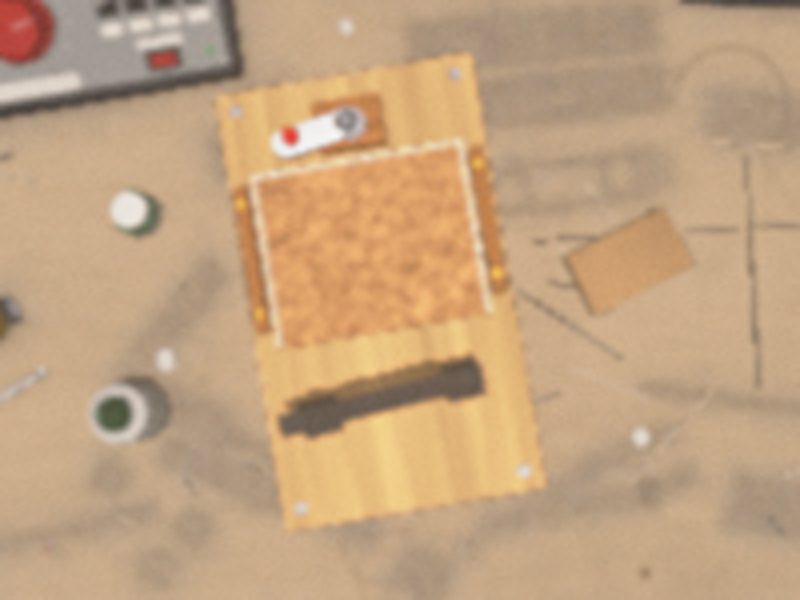

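View pics/s0c.png

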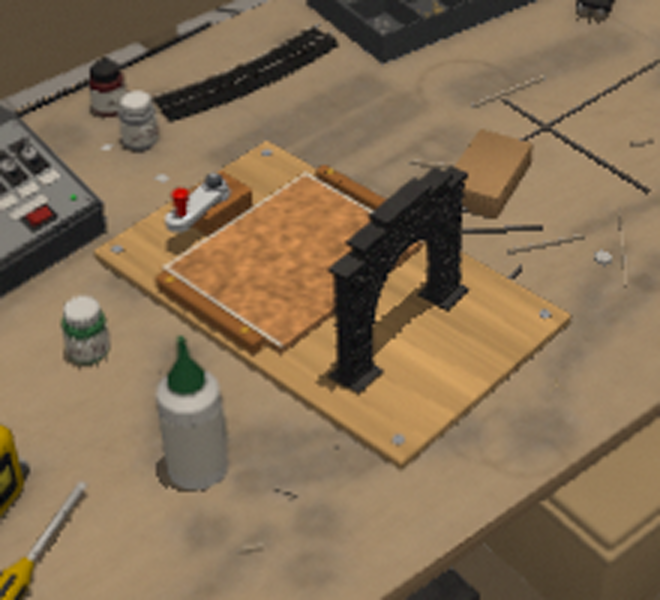

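View pics/scene0.png

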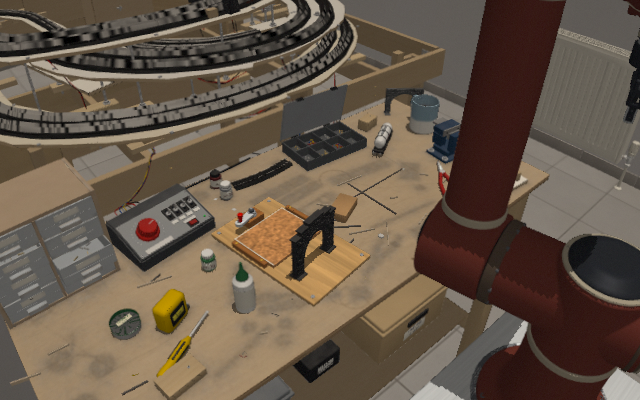

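```bash
cat > h.py <<'E'
import numpy as np,cv2
from scipy.optimize import least_squares
from scipy.spatial.transform import Rotation as R
def proj(p,P):
    P=np.atleast_2d(P); T=np.linalg.inv(p["world_from_camera"]); c=P@T[:3,:3].T+T[:3,3]
    s=np.c_[c[:,0]/-c[:,2],-c[:,1]/-c[:,2]]; r2=(s**2).sum(1,keepdims=True); s=s*(1+p["k1"]*r2)
    K=p["camera_matrix"]; return np.c_[K[0,0]*s[:,0]+K[0,2],K[1,1]*s[:,1]+K[1,2]]
def back(p,uv,z):
    K=p["camera_matrix"]; d=(np.atleast_2d(uv)-[K[0,2],K[1,2]])/[K[0,0],K[1,1]]; s=d.copy()
    for _ in range(20): s=d/(1+p["k1"]*(s**2).sum(1,keepdims=True))
    T=p["world_from_camera"]; D=np.c_[s[:,0],-s[:,1],-np.ones(len(s))]@T[:3,:3].T; o=T[:3,3]
    return o+D*((z-o[2])/D[:,2])[:,None]
def cw(c,L):  # cradle/planar frame -> world
    L=np.atleast_2d(L); a=c[2]; return np.c_[c[0]+L[:,0]*np.cos(a)-L[:,1]*np.sin(a), c[1]+L[:,0]*np.sin(a)+L[:,1]*np.cos(a), L[:,2]]
def wc(c,W):
    W=np.atleast_2d(W); a=c[2]; d=W[:,:2]-c[:2]; return np.c_[d[:,0]*np.cos(a)+d[:,1]*np.sin(a),-d[:,0]*np.sin(a)+d[:,1]*np.cos(a)]
E
python3 - <<'E'
from station import ctrl
from h import *
import pickle
S=ctrl.get_image("scene");T=ctrl.get_image("top"); pickle.dump((S,T),open("p0.pkl","wb"))
tc=lambda a:np.array(a)/4+[200,120]; sc=lambda a:np.array(a)/3+[180,150]
L=np.array([[178,89,9],[178,-89,9],[-122,-89,9],[-122,89,9]])/1e3
t=tc([[218,97],[470,53],[544,487],[290,527]]); s=sc([[95,250],[267,142],[570,319],[402,463]])
pt=tc([[277,347],[490,312]]); LP=np.array([[0,73,17],[0,-73,17]])/1e3  # pad near corners roughly
print(back(T,t,.009)); print(back(S,s,.009))
for use in ("t","s","b"):
    def f(c):
        r=[]
        if use!="s": r.append((proj(T,cw(c,L))-t).ravel())
        if use!="t": r.append((proj(S,cw(c,L))-s).ravel())
        return np.concatenate(r)
    q=least_squares(f,[.5,.05,0.1]); print(use,q.x,np.round(q.fun,1))
c=q.x
# portal feet in scene (z=9 bottom / 12 top)
print("scene feet",wc(c,back(S,sc([[358,390],[382,371],[328,375],[445,308],[467,290]]),.012))*1e3)
# top: crown
print("top", wc(c,back(T,tc([[285,435],[340,432],[480,395],[290,412],[475,358]]),.012))*1e3)
kn=ctrl.boxes_of(T,"hold_down_knob")[0]["position"]; k=back(T,[[kn[1],kn[0]]],.0475)
print("knob",wc(c,k)*1e3, wc(c,back(T,tc([[290,131]]),.0575))*1e3)
ov=T["img"][:,:,::-1].copy()
ov=cv2.resize(ov,None,fx=4,fy=4,interpolation=cv2.INTER_CUBIC)
E
```

```text
[[ 0.69117017  0.19057952  0.009     ]
 [ 0.71601025  0.0179784   0.009     ]
 [ 0.42082549 -0.0234238   0.009     ]
 [ 0.39855818  0.14776581  0.009     ]]
[[ 0.68854839  0.19230097  0.009     ]
 [ 0.71182836  0.02060903  0.009     ]
 [ 0.41586139 -0.01928525  0.009     ]
 [ 0.39283881  0.15135211  0.009     ]]
t [0.52897295 0.07931328 0.14068761] [-0.7 -0.5  0.7 -0.6  0.9  0.  -0.9  1.1]
s [0.52502793 0.08185733 0.13728907] [-1.   0.3  0.4 -0.8  1.1 -0.9 -0.5  0.8]
b [0.52715256 0.08042336 0.13860307] [-0.9  0.   0.4  0.1  0.5  0.8 -1.4  1.7 -1.  -0.4  0.3 -1.4  0.9 -1.9
 -0.6 -0.3]
scene feet [[-62.57886297  63.76401772]
 [-62.70410253  40.79237523]
 [-38.75755579  67.07295752]
 [-54.71261978 -32.27952527]
 [-54.39474358 -56.26399107]]
top [[-56.631119    77.49088586]
 [-60.73718665  40.67185557]
 [-51.80941209 -56.09216864]
 [-41.97328692  71.70303388]
 [-26.79453323 -56.89843152]]
knob [[131.4490477   26.85332459]] [[137.13943926  36.51885396]]
```

```bash
cat > fitp.py <<'E'
from h import *
def box(x0,x1,y0,y1,z0,z1): return np.array([[x,y,z] for x in(x0,x1) for y in(y0,y1) for z in(z0,z1)])/1e3
PARTS=[]
for s in(1,-1):
    PARTS+= [box(-13,13,s*34,s*64.5,0,3),box(-5,5,s*36,s*62,3,72)]
# crown as stepped polygons
PARTS+=[box(-5,5,-62,62,80,98),box(-5,5,-46,46,86,106),box(-5,5,-28,28,86,114)]
def poly_w(c,po,P):  # po: portal x,y,yaw in cradle frame, standing on board
    a=po[2]; q=np.c_[po[0]+P[:,0]*np.cos(a)-P[:,1]*np.sin(a),po[1]+P[:,0]*np.sin(a)+P[:,1]*np.cos(a),P[:,2]+.009]
    return cw(c,q)
def draw(p,c,po,k=4,off=(0,0),img=None):
    im=cv2.resize(p["img"][:,:,::-1],None,fx=k,fy=k,interpolation=cv2.INTER_CUBIC) if img is None else img
    f=lambda W:((proj(p,W)+.5)*k-.5).round().astype(int)
    for P in PARTS:
        h=cv2.convexHull(f(poly_w(c,po,P))); cv2.polylines(im,[h],True,(0,255,0),1)
    for L,col in ((np.array([[178,89,9],[178,-89,9],[-122,-89,9],[-122,89,9]]),(255,0,0)),(np.array([[0,73,17],[0,-73,17],[117,-71,17],[117,71,17]]),(0,0,255))):
        cv2.polylines(im,[f(cw(c,L/1e3))],True,col,1)
    return im
E
python3 - <<'E'
from fitp import *
import pickle
S,T=pickle.load(open("p0.pkl","rb"))
ct=[.52897,.07931,.1397];cs=[.52503,.08186,.1383]
po=[-.0455,.0035,.067]
a=draw(S,cs,po)[620:1280,800:1560]; b=draw(T,ct,po)[480:1060,800:1400]
cv2.imwrite("pics/a1.png",a[:600,:]);cv2.imwrite("pics/b1.png",b)
E
```

```text
(no output)
```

View pics/a1.png

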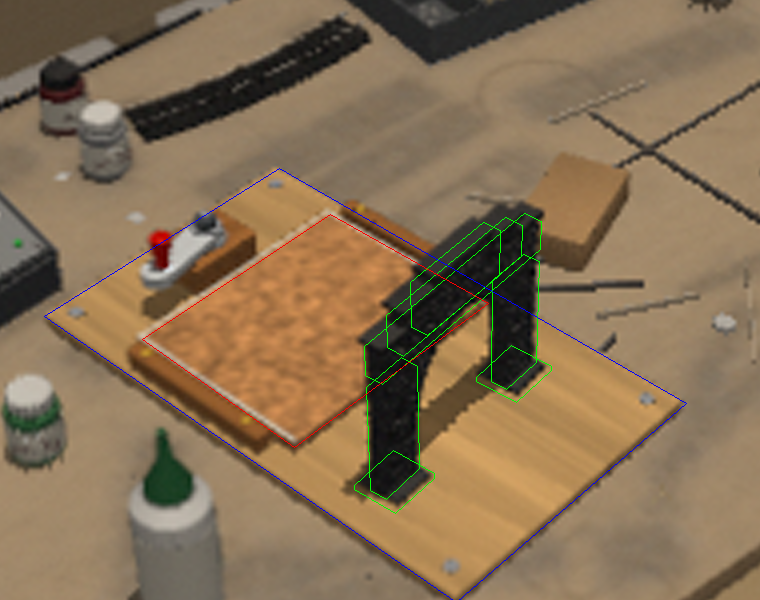

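View pics/b1.png

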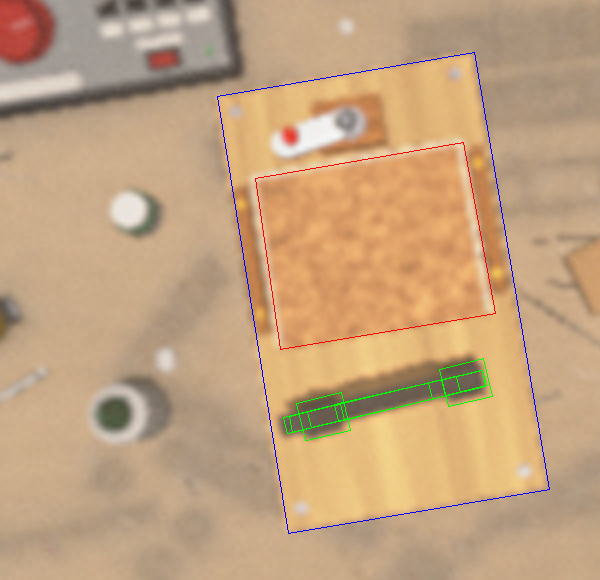

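```bash
cat > mv.py <<'E'
from h import *
C=[.5271,.0805,.139]
def Rt(yaw,tilt,sgn=1):
    f=np.array([np.cos(yaw),np.sin(yaw),0]); l=np.array([-np.sin(yaw),np.cos(yaw),0])
    y=f*np.sin(tilt)-np.array([0,0,1])*np.cos(tilt); z=sgn*l; return np.c_[np.cross(y,z),y,z]
def plan(o,pos,Rg):
    R0=R.from_rotvec(o["tool_rot"]).as_matrix()
    d=R0.T@(np.array(pos)-o["tool_pos"]); r=np.degrees(R.from_matrix(R0.T@Rg).as_rotvec())
    print("shift",np.round(d,4).tolist(),"rot",np.round(r,1).tolist()); return d,r
def st(o):
    R0=R.from_rotvec(o["tool_rot"]).as_matrix()
    print("t",round(o["t"],2),"pos",np.round(o["tool_pos"],4),"y",np.round(R0[:,1],3),"z",np.round(R0[:,2],3),"crad",np.round(wc(C,o["tool_pos"][None])*1e3,1),"q",np.round(o["q"],3),"F",np.round(o["contact_force"],1),"op",round(o["opening"],4))
E
python3 - <<'E'
from mv import *
from station import ctrl
o=ctrl.get_obs(); st(o)
for s in(1,-1): plan(o,[.40,.06,.2],Rt(.17,.0,s)); plan(o,[.36,-.28,.22],Rt(-.6,.35,s))
E
```

```text
t 1.25 pos [ 0.1947 -0.5939  0.2042] y [ 0. -0. -1.] z [ 0.312 -0.95   0.   ] crad [[-422.6 -621.8]] q [-1.373  0.053  1.613  0.     1.476 -0.119] F [-0.9  0.6 -0.1] op 0.0852
shift [-0.3988, 0.0042, -0.5574] rot [-0.0, -171.6, 0.0]
shift [-0.2549, -0.0158, -0.2468] rot [22.3, -125.9, -11.0]
shift [-0.3988, 0.0042, -0.5574] rot [-0.0, 8.4, -0.0]
shift [-0.2549, -0.0158, -0.2468] rot [9.2, 52.0, 18.6]
```

Request:
{"fn": "arm_command", "kwargs": {
  "steps": [
    [[-0.05,0,-0.04],[0,0,0],1],
    [[-0.09,0,-0.08],[0,0,0],1],
    [[-0.12,0,-0.12],[0,2,0],1],
    [[-0.16,0,-0.16],[0,3,0],1],
    [[-0.19,0,-0.2],[0,3,0],1]
  ]
}}

```text
t: 1.75
tool_pos: [0.3039, -0.3679, 0.2043]
tool_rot: [-0.275, 2.08, -2.081]
contact_force: [1.0, 0.1, 0.4]
opening: 0.0855
```

Request:
{"fn": "arm_command", "kwargs": {
  "steps": [
    [[-0.03,0,-0.04],[0,0,0],1],
    [[-0.06,0,-0.08],[0,0,0],1],
    [[-0.09,0,-0.12],[0,2,0],1],
    [[-0.12,0,-0.16],[0,3,0],1],
    [[-0.14,0,-0.2],[0,3,0],1]
  ]
}}

```text
t: 2.25
tool_pos: [0.3876, -0.1363, 0.2046]
tool_rot: [-0.222, 2.108, -2.11]
contact_force: [0.1, -0.2, 0.0]
opening: 0.0854
```

```bash
python3 - <<'E'
from mv import *
from station import ctrl
o=ctrl.get_obs(); st(o)
plan(o,[.39,.055,.2],Rt(.15,.0,-1)); plan(o,[.39,.055,.2],Rt(.15,.7,-1)); 
E
```

```text
t 2.25 pos [ 0.3876 -0.1363  0.2046] y [ 0.002 -0.001 -1.   ] z [ 0.21  -0.978  0.001] crad [[-168.2 -195.4]] q [-0.52  -0.503  2.082  0.     1.561  0.839] F [ 0.1 -0.2  0. ] op 0.0854
shift [-0.0425, 0.0045, -0.1866] rot [-0.1, 3.5, -0.1]
shift [-0.0425, 0.0045, -0.1866] rot [1.2, 3.4, 40.0]
```

Request:
{"fn": "arm_command", "kwargs": {
  "steps": [
    [[-0.02,0,-0.04],[0,0,7],1],
    [[-0.04,0,-0.08],[0,1,14],1],
    [[-0.06,0,-0.12],[0,2,20],1],
    [[-0.08,0,-0.15],[0,3,25],1],
    [[-0.09,0,-0.18],[0,3,30],1]
  ]
}}

```text
t: 2.75
tool_pos: [0.4383, 0.0601, 0.2054]
tool_rot: [0.357, 1.917, -1.811]
contact_force: [-0.1, 0.5, -0.2]
opening: 0.0854
```

```bash
python3 - <<'E'
from mv import *
from station import ctrl
o=ctrl.get_obs(); st(o)
A=[(np.hypot(.1947,.5939),.2042,[.053,1.613,1.476]),(np.hypot(.3876,.1363),.2046,[-.503,2.082,1.561])]
p=o["tool_pos"];A.append((np.hypot(*p[:2]),p[2],[o["q"][1],o["q"][2],o["q"][4]]))
def fk(v,q):
    r0,L1,L2,h,Lt=v;a=q[0]+q[1];b=a+q[2]
    return np.array([r0+L1*np.sin(q[0])+L2*np.sin(a)+Lt*np.sin(b),h+L1*np.cos(q[0])+L2*np.cos(a)+Lt*np.cos(b)])
f=lambda v:np.concatenate([fk(v,q)-[r,z] for r,z,q in A])
s=least_squares(f,[.04,.4,.56,.15,.3]);print(s.x,s.fun)
v=s.x
for r in (.43,.46,.50):
  for th in (0,.2,.35,.5,.6,.7):
    g=least_squares(lambda q:np.r_[fk(v,q)-[r,.01],q.sum()-np.pi+th],[-.5,2.1,1.4]);print(r,th,np.round(g.x,3),abs(g.fun).max()<1e-4)
E
```

```text
t 2.75 pos [0.4383 0.0601 0.2054] y [ 0.497  0.092 -0.863] z [ 0.161 -0.987 -0.013] crad [[-90.8  -7.9]] q [-0.15  -0.919  2.377  0.18   1.183  1.237] F [-0.1  0.5 -0.2] op 0.0854
[0.03222737 0.40628896 0.57398974 0.19247184 0.33931738] [ 2.60344664e-06  1.09528671e-04  1.74237419e-05 -1.87735006e-04
 -2.00271393e-05  7.82065262e-05]
0.43 0 [-0.323  2.303  1.161] True
0.43 0.2 [-0.538  2.462  1.017] True
0.43 0.35 [-0.716  2.588  0.92 ] True
0.43 0.5 [-0.923  2.722  0.843] True
0.43 0.6 [-1.093  2.82   0.815] True
0.43 0.7 [-1.329  2.935  0.835] True
0.46 0 [-0.234  2.233  1.143] True
0.46 0.2 [-0.432  2.394  0.98 ] True
0.46 0.35 [-0.59   2.519  0.863] True
0.46 0.5 [-0.762  2.649  0.754] True
0.46 0.6 [-0.889  2.74   0.691] True
0.46 0.7 [-1.039  2.836  0.644] True
0.5 0 [-0.125  2.139  1.127] True
0.5 0.2 [-0.306  2.303  0.944] True
0.5 0.35 [-0.443  2.428  0.807] True
0.5 0.5 [-0.582  2.554  0.67 ] True
0.5 0.6 [-0.676  2.639  0.579] True
0.5 0.7 [-0.772  2.725  0.489] True
```

```bash
cat >> mv.py <<'E'
def go(o,cx,cy,z,yaw=0,tilt=0,s=-1):
    W=cw(C,np.array([[cx,cy,z]])/1e3)[0]; return plan(o,W,Rt(C[2]+yaw,tilt,s))
E
python3 - <<'E'
from mv import *
from station import ctrl
o=ctrl.get_obs()
go(o,-73,3,60,0,.43)
E
```

```text
shift [0.058, 0.1347, -0.0087] rot [1.3, 0.8, -5.7]
```

Request:
{"fn": "arm_command", "kwargs": {
  "steps": [
    [[0.014,0.034,-0.002],[0.5,0.5,-3],0.87],
    [[0.029,0.067,-0.004],[1.3,0.8,-5.7],0.87],
    [[0.043,0.1,-0.006],[1.3,0.8,-5.7],0.87],
    [[0.058,0.135,-0.009],[1.3,0.8,-5.7],0.87],
    [[0.058,0.135,-0.009],[1.3,0.8,-5.7],0.87]
  ]
}}

```text
t: 3.25
tool_pos: [0.4497, 0.0744, 0.0527]
tool_rot: [0.275, 1.965, -1.904]
contact_force: [-0.9, -0.0, -0.0]
opening: 0.0743
```

```bash
cat > look.py <<'E'
import sys
from mv import *
from station import ctrl
n=sys.argv[1]
st(ctrl.get_obs())
S=ctrl.get_image("scene");T=ctrl.get_image("top")
import pickle; pickle.dump((S,T),open("last.pkl","wb"))
k=5
a=cv2.resize(S["img"][175:325,225:365,::-1],None,fx=k,fy=k,interpolation=cv2.INTER_CUBIC)[:600*1]
b=cv2.resize(T["img"][125:265,215:375,::-1],None,fx=4,fy=4,interpolation=cv2.INTER_CUBIC)
a=cv2.resize(S["img"][190:310,205:365,::-1],None,fx=k,fy=k,interpolation=cv2.INTER_CUBIC)
cv2.imwrite(f"pics/{n}s.png",a);cv2.imwrite(f"pics/{n}t.png",b)
E
python3 look.py l1
```

```text
t 3.25 pos [0.4497 0.0744 0.0527] y [ 0.402  0.058 -0.914] z [ 0.139 -0.99  -0.002] crad [[-77.5   4.7]] q [-0.054 -0.59   2.439  0.103  0.885  1.329] F [-0.9 -0.  -0. ] op 0.0743
```

View pics/l1s.png

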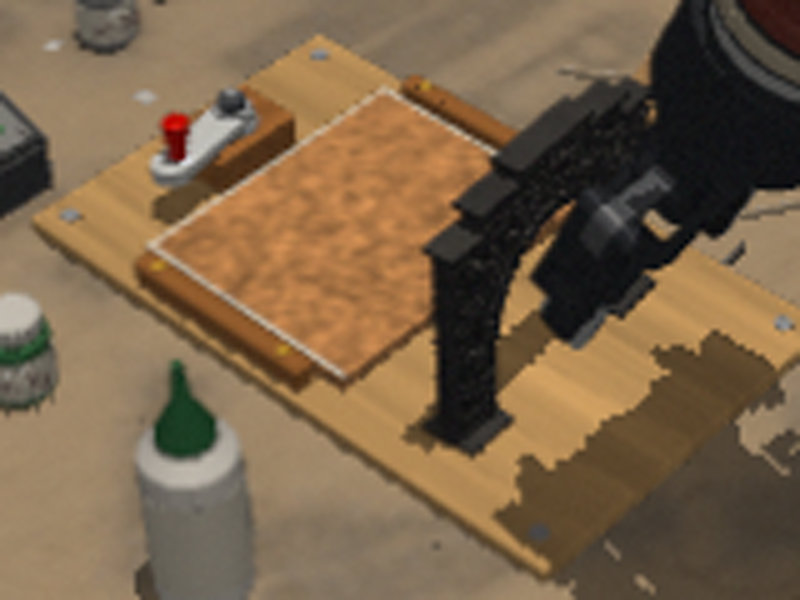

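View pics/l1t.png

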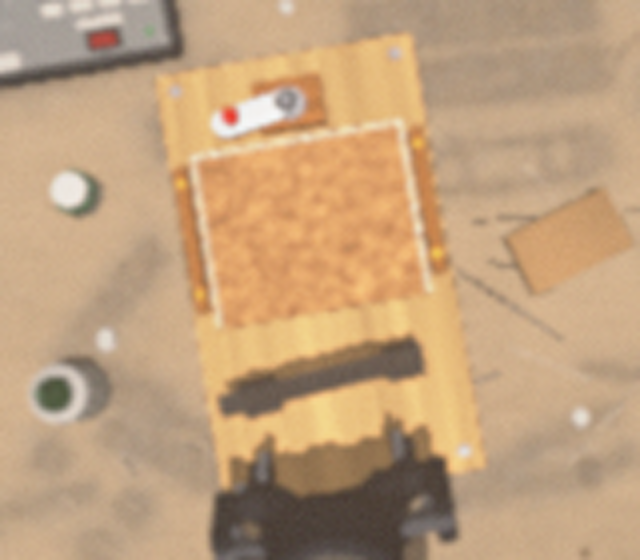

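```bash
python3 - <<'E'
from mv import *
from station import ctrl
o=ctrl.get_obs()
go(o,-74,4,25,0,.43);go(o,-73,4,8,0,.43)
E
```

```text
shift [0.0152, 0.0312, -0.0006] rot [-0.0, 0.0, 0.0]
shift [0.0214, 0.0471, -0.0006] rot [-0.0, 0.0, 0.0]
```

Request:
{"fn": "arm_command", "kwargs": {
  "steps": [
    [[0.008,0.016,0],[0,0,0],0.87],
    [[0.015,0.031,-0.001],[0,0,0],0.87],
    [[0.018,0.039,-0.001],[0,0,0],0.87],
    [[0.021,0.047,-0.001],[0,0,0],0.87],
    [[0.021,0.047,-0.001],[0,0,0],0.87]
  ]
}}

```text
t: 3.85
tool_pos: [0.4548, 0.0746, 0.0085]
tool_rot: [0.287, 1.957, -1.9]
contact_force: [-0.6, 0.2, -0.2]
opening: 0.0738
```

```bash
python3 look.py l2
```

```text
t 3.85 pos [0.4548 0.0746 0.0085] y [ 0.412  0.057 -0.909] z [ 0.138 -0.99   0.001] crad [[-72.4   4.2]] q [-0.052 -0.482  2.459  0.116  0.746  1.312] F [-0.6  0.2 -0.2] op 0.0738
```

View pics/l2s.png

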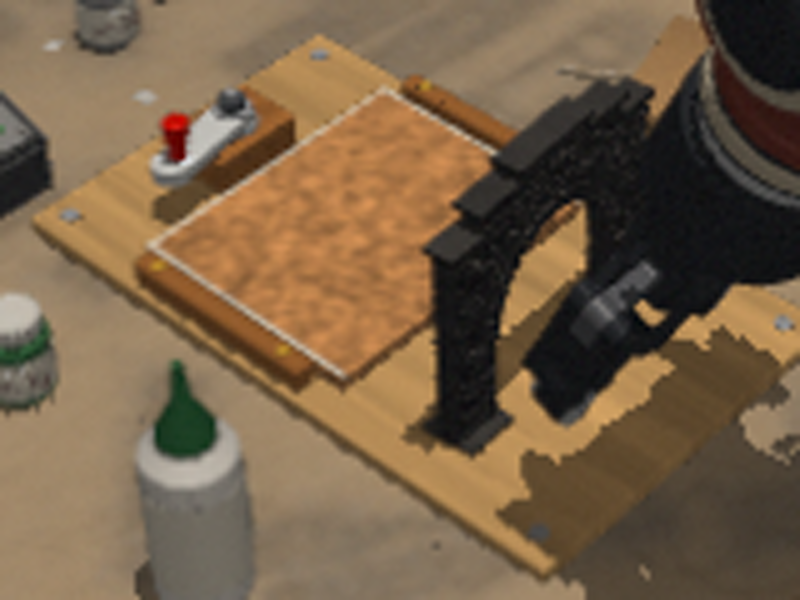

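View pics/l2t.png

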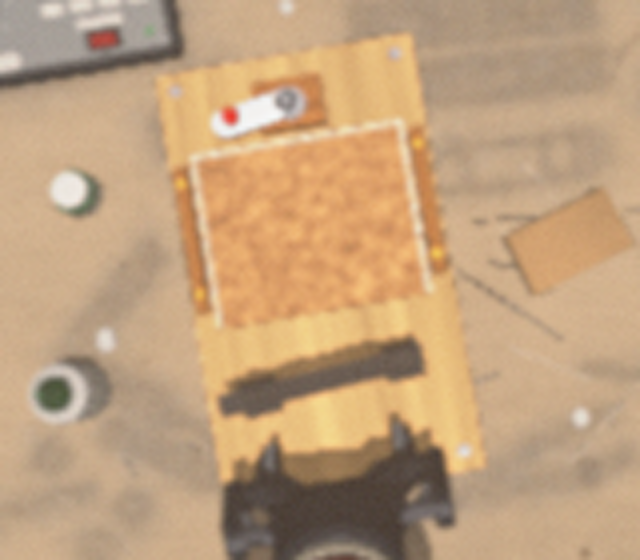

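```bash
python3 - <<'E'
from mv import *
from station import ctrl
o=ctrl.get_obs()
go(o,-46,3,8,0,.46)
E
```

```text
shift [-0.023, 0.012, 0.0012] rot [-0.0, 0.0, 1.7]
```

Request:
{"fn": "arm_command", "kwargs": {
  "steps": [
    [[-0.0055,0.003,0],[0,0,0.4],0.87],
    [[-0.011,0.006,0],[0,0,0.8],0.87],
    [[-0.016,0.0085,0],[0,0,1.2],0.87],
    [[-0.02,0.0105,0],[0,0,1.5],0.87],
    [[-0.023,0.012,0.001],[0,0,1.7],0.87]
  ]
}}

```text
t: 4.45
tool_pos: [0.4814, 0.0774, 0.0078]
tool_rot: [0.315, 1.941, -1.88]
contact_force: [0.0, -0.3, -0.9]
opening: 0.0745
```

```bash
python3 look.py l3
```

```text
t 4.45 pos [0.4814 0.0774 0.0078] y [ 0.44   0.061 -0.896] z [ 0.138 -0.99   0.001] crad [[-45.7   3.3]] q [-0.045 -0.401  2.415  0.129  0.678  1.305] F [ 0.  -0.3 -0.9] op 0.0745
```

View pics/l3s.png

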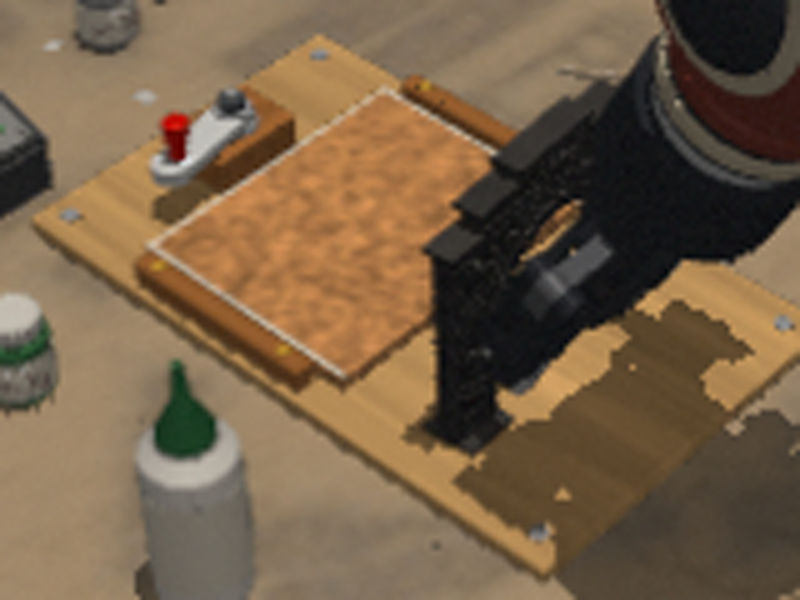

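View pics/l3t.png

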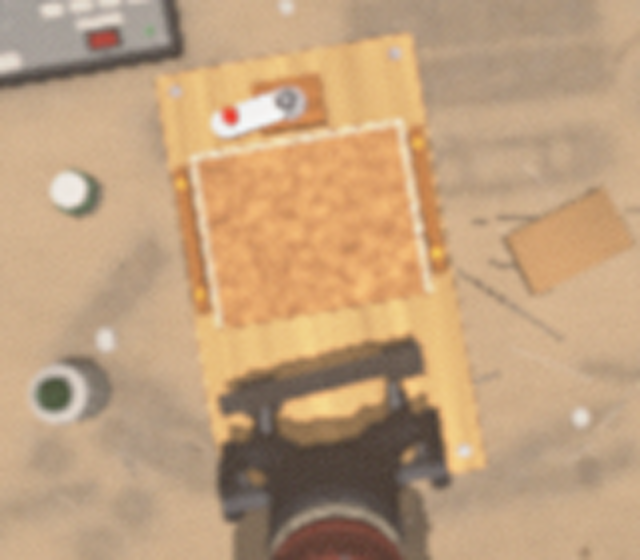

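```bash
python3 - <<'E'
from mv import *
from station import ctrl
o=ctrl.get_obs()
go(o,-32,2,8,0,.47)
E
```

```text
shift [-0.0125, 0.006, 0.0011] rot [-0.0, -0.0, 0.6]
```

Request:
{"fn": "arm_command", "kwargs": {
  "steps": [
    [[-0.0024,0.0013,0],[0,0,0],0.87],
    [[-0.0048,0.0025,0],[0,0,0.2],0.87],
    [[-0.0072,0.0038,0.0005],[0,0,0.4],0.87],
    [[-0.0096,0.005,0.0005],[0,0,0.5],0.87],
    [[-0.012,0.0062,0.001],[0,0,0.6],0.87]
  ]
}}

```text
t: 5.05
tool_pos: [0.495, 0.0782, 0.0076]
tool_rot: [0.324, 1.936, -1.874]
contact_force: [0.2, 0.3, -0.2]
opening: 0.074
```

```bash
python3 look.py l4
```

```text
t 5.05 pos [0.495  0.0782 0.0076] y [ 0.449  0.062 -0.891] z [ 0.138 -0.99   0.001] crad [[-32.1   2.1]] q [-0.042 -0.358  2.389  0.134  0.651  1.302] F [ 0.2  0.3 -0.2] op 0.074
```

View pics/l4s.png

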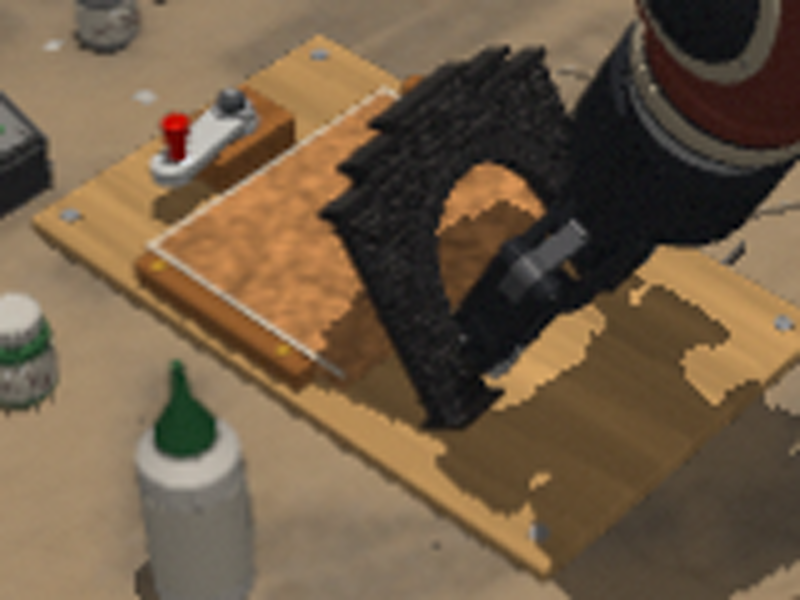

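View pics/l4t.png

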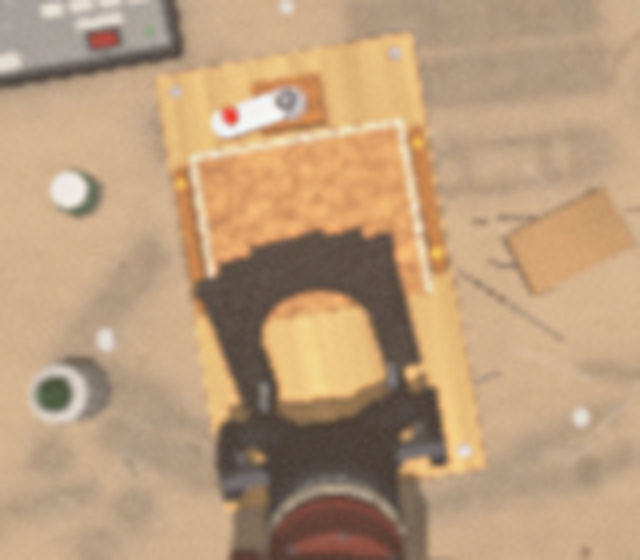

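```bash
python3 look.py l5
```

```text
t 5.15 pos [0.4951 0.0781 0.0077] y [ 0.449  0.062 -0.891] z [ 0.138 -0.99   0.001] crad [[-32.   2.]] q [-0.042 -0.358  2.389  0.134  0.651  1.302] F [ 0.8  0.4 -0.7] op 0.0743
```

View pics/l5s.png

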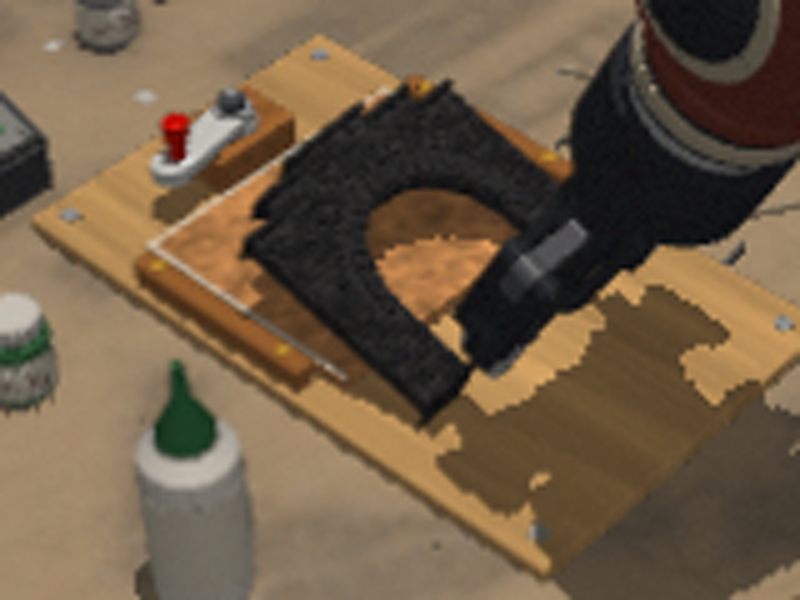

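View pics/l5t.png

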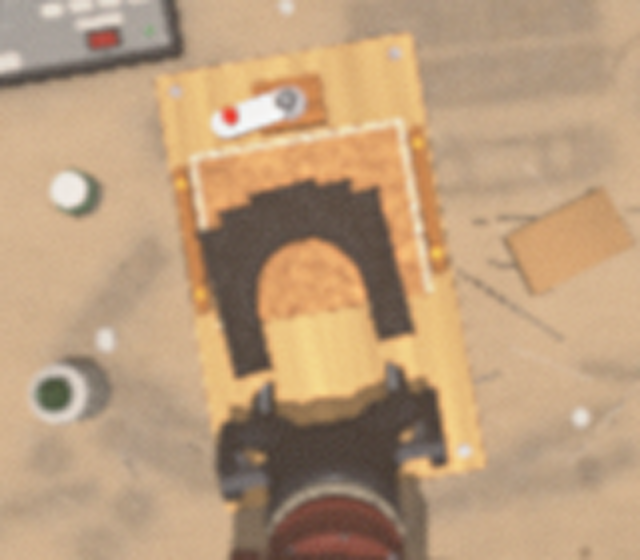

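```bash
python3 - <<'E'
from mv import *
from station import ctrl
o=ctrl.get_obs()
go(o,-75,2,30,0,.40);go(o,-95,2,110,0,.2)
E
```

```text
shift [0.0278, -0.0394, 0.0002] rot [-0.0, -0.0, -4.0]
shift [0.0094, -0.1198, 0.0002] rot [-0.0, -0.0, -15.5]
```

Request:
{"fn": "arm_command", "kwargs": {
  "steps": [
    [[0.03,-0.02,0],[0,0,-2],0.87],
    [[0.028,-0.04,0],[0,0,-4],0.87],
    [[0.02,-0.08,0],[0,0,-10],0.87],
    [[0.009,-0.12,0],[0,0,-15],0.87]
  ]
}}

```text
t: 5.65
tool_pos: [0.431, 0.0694, 0.1106]
tool_rot: [0.067, 2.064, -2.037]
contact_force: [0.8, -0.5, 0.1]
opening: 0.0738
```

```bash
python3 look.py l6
```

```text
t 5.65 pos [0.431  0.0694 0.1106] y [ 0.2    0.027 -0.979] z [ 0.138 -0.99   0.001] crad [[-96.7   2.3]] q [-0.036 -0.54   2.273  0.037  1.209  1.387] F [ 0.8 -0.5  0.1] op 0.0738
```

View pics/l6s.png

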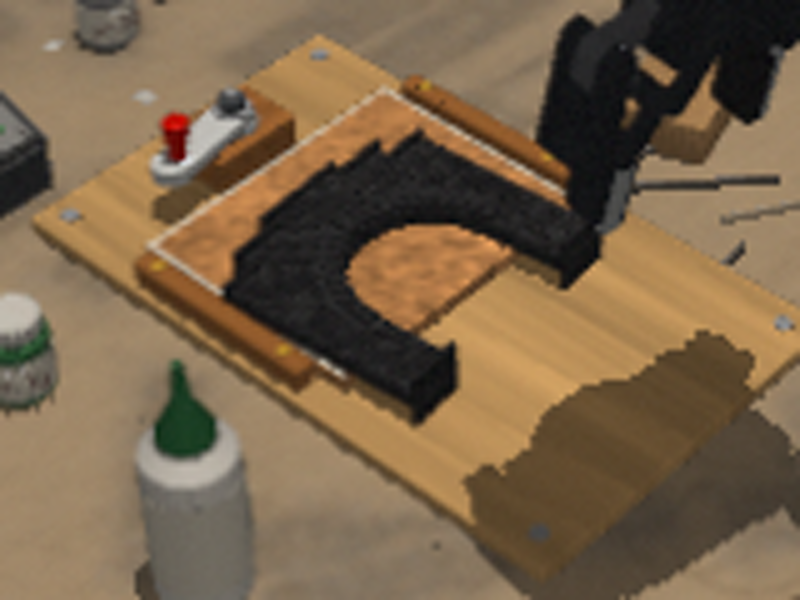

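View pics/l6t.png

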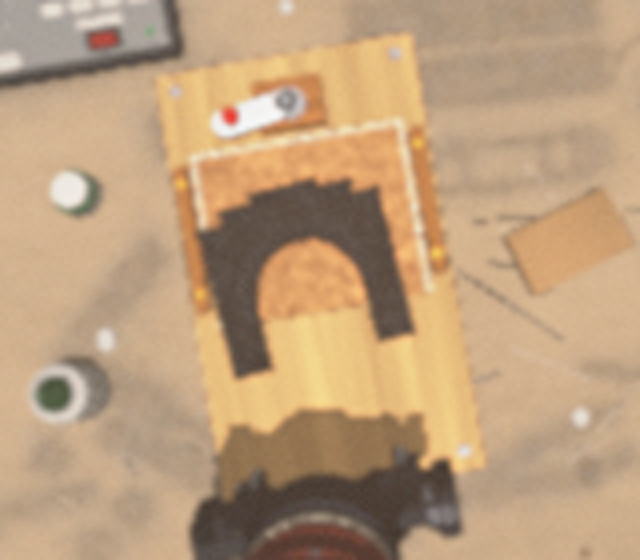

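```bash
cat > meas.py <<'E'
from mv import *
import pickle
S,T=pickle.load(open("last.pkl","rb"))
CT=[.52897,.07931,.1397];CS=[.52503,.08186,.1383]
def mt(px,z): return wc(CT,back(T,np.array(px)/4+[215,125],z/1e3))*1e3
def ms(px,z): return wc(CS,back(S,np.array(px)/5+[205,190],z/1e3))*1e3
E
python3 - <<'E'
from meas import *
print(mt([[235,378],[271,370],[379,340],[413,331]],30).round(1)) # feet ends
print(mt([[203,232],[218,214],[252,185],[313,180],[350,180],[379,188]],27).round(1))
print(ms([[418,425],[457,395],[455,343],[567,288],[600,250]],0).round(1))
print("low corner z9",ms([[418,425],[567,288]],9).round(1),"top z35",ms([[455,343],[597,222]],35).round(1))
E
```

```text
[[-35.   65.9]
 [-33.7  41.6]
 [-26.1 -32. ]
 [-24.  -55.1]]
[[ 64.3  71.7]
 [ 74.5  59.9]
 [ 89.8  34.4]
 [ 86.2  -6.2]
 [ 82.1 -30.5]
 [ 73.6 -48.6]]
[[-27.5  58.3]
 [-27.6  35.7]
 [ -6.4  14.4]
 [-18.9 -41.5]
 [-13.7 -68.9]]
low corner z9 [[-33.7  64.3]
 [-25.3 -34.2]] top z35 [[-31.6  39.9]
 [-26.3 -51.7]]
```

```bash
python3 - <<'E'
from meas import *
a=cv2.resize(T["img"][160:225,260:325,::-1],None,fx=9,fy=9,interpolation=cv2.INTER_LANCZOS4)
cv2.imwrite("pics/z1.png",a)
E
```

```text
(no output)
```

View pics/z1.png

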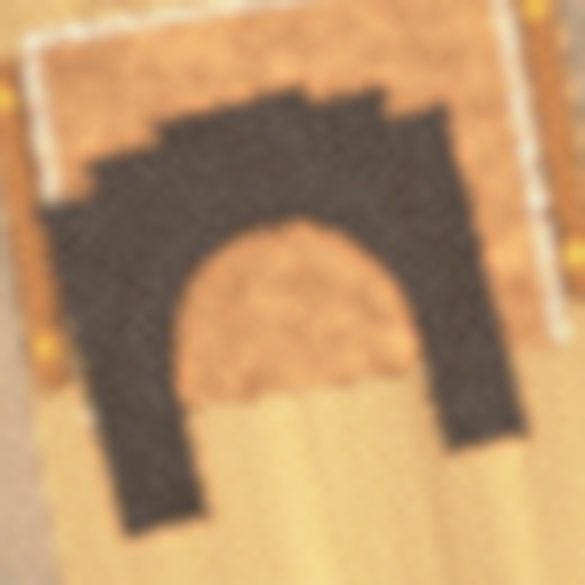

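```bash
cat >> meas.py <<'E'
def mz(px,z,k=9,off=(260,160)): return wc(CT,back(T,(np.array(px)+.5)/k-.5+np.array(off),z/1e3))*1e3
E
python3 - <<'E'
from meas import *
print(mz([[45,210],[90,195],[92,163],[157,155],[155,128],[305,90],[318,103],[385,92],[392,117],[445,105],[526,435],[447,450],[205,517],[128,535]],27).round(1))
print("rail/pad",mz([[45,25],[497,0],[52,200],[560,340]],17).round(1))
E
```

```text
[[ 65.1  74.8]
 [ 67.3  60.9]
 [ 76.6  58.8]
 [ 75.7  39.5]
 [ 83.7  38.7]
 [ 87.3  -6.9]
 [ 82.9 -10.1]
 [ 82.7 -30.2]
 [ 75.1 -31. ]
 [ 75.9 -47. ]
 [-24.2 -54.4]
 [-24.7 -30.7]
 [-32.2  42.8]
 [-33.7  66. ]]
rail/pad [[121.1  67.3]
 [105.6 -67.4]
 [ 68.8  73.7]
 [  2.2 -69. ]]
```

```bash
python3 - <<'E'
from mv import *
from station import ctrl
o=ctrl.get_obs()
go(o,90,57,80,0,0);
E
```

```text
shift [-0.1661, 0.0776, -0.0558] rot [-0.2, 0.0, -12.7]
```

Request:
{"fn": "arm_command", "kwargs": {
  "steps": [
    [[-0.045,0.01,-0.01],[0,0,-4],0],
    [[-0.09,0.03,-0.02],[0,0,-8],0],
    [[-0.13,0.055,-0.04],[0,0,-12.7],0],
    [[-0.166,0.078,-0.056],[-0.2,0,-12.7],0],
    [[-0.166,0.078,-0.056],[-0.2,0,-12.7],0]
  ]
}}

```text
t: 6.25
tool_pos: [0.6101, 0.1512, 0.0752]
tool_rot: [-0.155, 2.151, -2.15]
contact_force: [-0.1, -0.2, 0.1]
opening: 0.0014
```

```bash
python3 look.py l7; python3 - <<'E'
from mv import *
from station import ctrl
o=ctrl.get_obs()
go(o,90,57,21,0,0);
E
```

```text
t 6.25 pos [0.6101 0.1512 0.0752] y [-0.004  0.    -1.   ] z [ 0.14  -0.99  -0.001] crad [[92.  58.5]] q [1.240e-01 1.730e-01 1.707e+00 1.000e-03 1.266e+00 1.554e+00] F [-0.1 -0.2  0.1] op 0.0014
shift [0.0002, 0.0557, 0.0009] rot [0.0, 0.1, 0.2]
```

View pics/l7s.png

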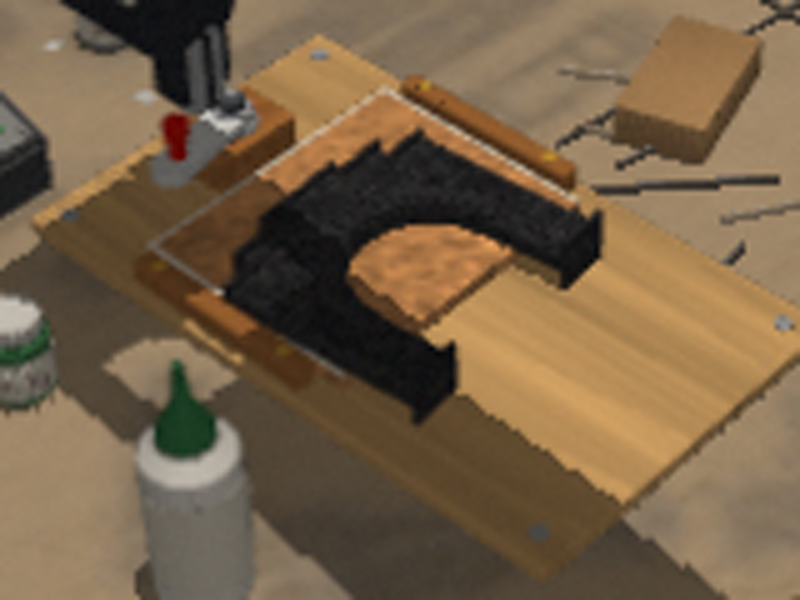

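View pics/l7t.png

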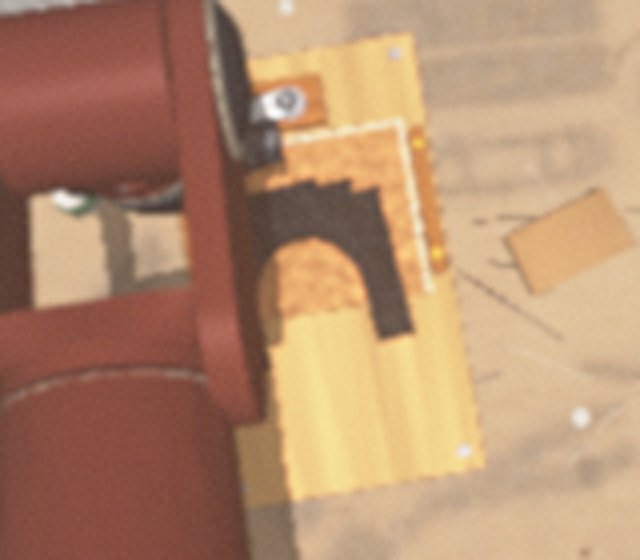

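```bash
python3 - <<'E'
from meas import *
from station import ctrl
o=ctrl.get_obs(); p=o["tool_pos"]
R0=R.from_rotvec(o["tool_rot"]).as_matrix()
print("s",(proj(S,p)-[205,190])*5,"t",(proj(T,p)-[215,125])*4)
a=cv2.resize(S["img"][185:225,225:275,::-1],None,fx=14,fy=14,interpolation=cv2.INTER_LANCZOS4)
for X in (p,p-.019*R0[:,1]):
    u=((proj(S,X)[0]-[225,185]+.5)*14).astype(int); cv2.circle(a,tuple(int(v) for v in u),4,(0,255,0),1)
cv2.imwrite("pics/z2.png",a)
E
```

```text
s [[203.68666569 147.51733592]] t [[204.2662438  184.13158932]]
```

View pics/z2.png

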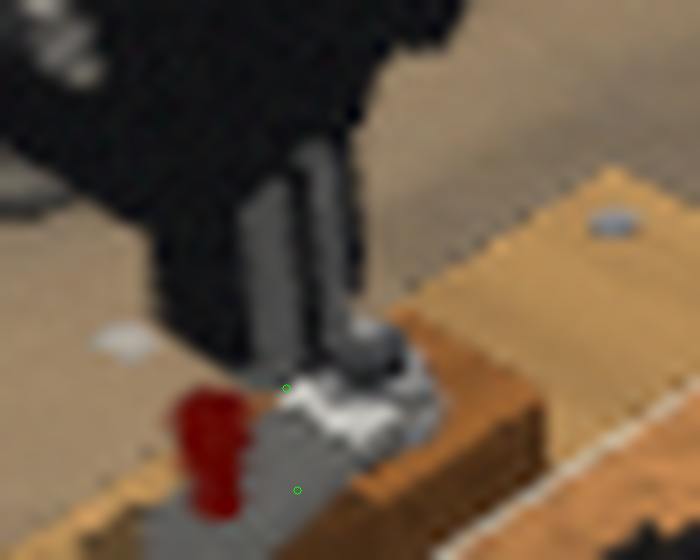

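```bash
python3 - <<'E'
from meas import *
p=np.array([.4548,.0746,.0085]);y=np.array([.412,.057,-.909]);z=np.array([.138,-.99,.001]);x=np.cross(y,z)
for e in (0,10,27):
  for s in (-1,1):
    q=p-e/1e3*y+s*.041*z
    print(e,s,"t",((proj(T,q)-[215,125])*4).round(0),"s",((proj(S,q)-[205,190])*5).round(0))
E
```

```text
0 -1 t [[277. 430.]] s [[523. 443.]]
0 1 t [[397. 410.]] s [[656. 334.]]
10 -1 t [[276. 437.]] s [[530. 432.]]
10 1 t [[398. 417.]] s [[665. 322.]]
27 -1 t [[276. 449.]] s [[544. 413.]]
27 1 t [[399. 428.]] s [[679. 303.]]
```

Request:
{"fn": "arm_command", "kwargs": {
  "steps": [
    [[0,0.04,0],[0,0,0],0],
    [[0,0.055,0.0],[0,0,0],0],
    [[0,0.055,0.0],[0,0,0],0]
  ]
}}

```text
t: 6.65
tool_pos: [0.6046, 0.1495, 0.0183]
tool_rot: [-0.162, 2.153, -2.154]
contact_force: [-1.0, 0.4, -0.7]
opening: -0.0001
```

Request:
{"fn": "arm_command", "kwargs": {
  "steps": [
    [[0,0.002,0],[0,0,0],0],
    [[0,0.004,0.0],[0,0,0],0],
    [[0,0.006,0.0],[0,0,0],0],
    [[0,0.006,0.0],[0,0,0],0]
  ]
}}

```text
t: 7.05
tool_pos: [0.605, 0.1496, 0.0132]
tool_rot: [-0.16, 2.153, -2.153]
contact_force: [0.0, 0.2, -0.8]
opening: -0.0002
```

```bash
python3 look.py l8; python3 - <<'E'
from meas import *
a=cv2.resize(S["img"][185:235,225:275,::-1],None,fx=11,fy=11,interpolation=cv2.INTER_LANCZOS4)
cv2.imwrite("pics/z3.png",a)
E
```

```text
t 7.05 pos [0.605  0.1496 0.0132] y [-0.009 -0.001 -1.   ] z [ 0.139 -0.99  -0.001] crad [[86.7 57.6]] q [1.230e-01 2.400e-01 1.744e+00 1.000e-03 1.167e+00 1.553e+00] F [ 0.   0.2 -0.8] op -0.0002
```

View pics/z3.png

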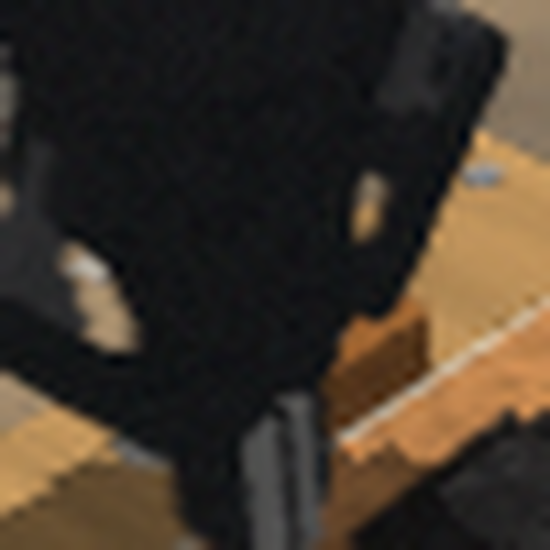

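Request:
{"fn": "arm_command", "kwargs": {
  "steps": [
    [[0,0.002,0],[0,0,0],0],
    [[0,0.004,0.0],[0,0,0],0],
    [[0,0.006,0.0],[0,0,0],0],
    [[0,0.006,0.0],[0,0,0],0]
  ]
}}

```text
t: 7.55
tool_pos: [0.6045, 0.1495, 0.0064]
tool_rot: [-0.162, 2.153, -2.154]
contact_force: [-0.6, -0.3, 0.4]
opening: 0.0001
```

Request:
{"fn": "arm_command", "kwargs": {
  "steps": [
    [[0,0.002,0],[0,0,0],0],
    [[0,0.004,0.0],[0,0,0],0],
    [[0,0.004,0.0],[0,0,0],0]
  ]
}}

```text
t: 7.85
tool_pos: [0.6041, 0.1495, 0.0019]
tool_rot: [-0.163, 2.154, -2.154]
contact_force: [-0.0, 0.3, 0.4]
opening: -0.0002
```

Request:
{"fn": "arm_command", "kwargs": {
  "steps": [
    [[0,0.002,0],[0,0,0],0],
    [[0,0.004,0.0],[0,0,0],0],
    [[0,0.004,0.0],[0,0,0],0]
  ]
}}

```text
t: 8.15
tool_pos: [0.6037, 0.1494, -0.0026]
tool_rot: [-0.164, 2.154, -2.155]
contact_force: [0.2, 0.7, 0.7]
opening: -0.0001
```

Request:
{"fn": "arm_command", "kwargs": {
  "steps": [
    [[0,0.002,0],[0,0,0],0],
    [[0,0.004,0.0],[0,0,0],0],
    [[0,0.004,0.0],[0,0,0],0]
  ]
}}

```text
t: 8.45
tool_pos: [0.6037, 0.1495, -0.0068]
tool_rot: [-0.164, 2.154, -2.154]
contact_force: [-0.6, 0.1, -0.8]
opening: -0.0001
```

```bash
python3 look.py l9
```

```text
t 8.45 pos [ 0.6037  0.1495 -0.0068] y [-0.012 -0.001 -1.   ] z [ 0.139 -0.99  -0.001] crad [[85.4 57.7]] q [1.230e-01 2.660e-01 1.751e+00 1.000e-03 1.136e+00 1.553e+00] F [-0.6  0.1 -0.8] op -0.0001
```

View pics/l9s.png

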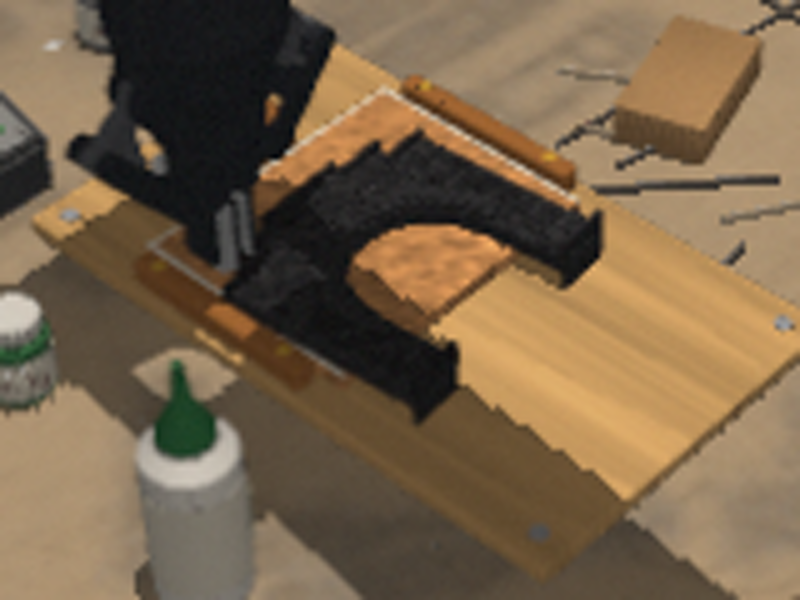

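```bash
python3 - <<'E'
from meas import *
from station import ctrl
o=ctrl.get_obs(); p=o["tool_pos"];st(o)
for e in(0,10,20,24,28,32): print(e,((proj(S,p+[0,0,e/1e3])-[205,190])*5).round(0))
E
```

```text
t 8.55 pos [ 0.6037  0.1495 -0.0066] y [-0.012 -0.001 -1.   ] z [ 0.14  -0.99  -0.001] crad [[85.4 57.7]] q [1.230e-01 2.660e-01 1.751e+00 1.000e-03 1.137e+00 1.553e+00] F [ 0.4  0.1 -0.6] op -0.0001
0 [[228. 302.]]
10 [[227. 285.]]
20 [[225. 268.]]
24 [[224. 261.]]
28 [[223. 254.]]
32 [[222. 247.]]
```

Request:
{"fn": "arm_command", "kwargs": {
  "steps": [
    [[0,0.001,0],[0,0,0],0],
    [[0,0.002,0.0],[0,0,0],0],
    [[0,0.002,0.0],[0,0,0],0]
  ]
}}

```text
t: 8.85
tool_pos: [0.6037, 0.1495, -0.0087]
tool_rot: [-0.164, 2.154, -2.154]
contact_force: [-0.1, -0.0, -0.3]
opening: -0.0004
```

Request:
{"fn": "arm_command", "kwargs": {
  "steps": [
    [[0,0.001,0],[0,0,0],0],
    [[0,0.002,0.0],[0,0,0],0],
    [[0,0.002,0.0],[0,0,0],0]
  ]
}}

```text
t: 9.15
tool_pos: [0.6038, 0.1495, -0.01]
tool_rot: [-0.164, 2.154, -2.154]
contact_force: [-1.4, 0.4, 4.7]
opening: 0.0
```

```bash
python3 - <<'E'
from mv import *
from station import ctrl
o=ctrl.get_obs()
go(o,91,57,-7,0,0);go(o,91,30,-7,0,0)
E
```

```text
shift [-0.0055, -0.0031, 0.0007] rot [0.0, 0.1, 0.7]
shift [-0.0055, -0.0031, 0.0277] rot [0.0, 0.1, 0.7]
```

Request:
{"fn": "arm_command", "kwargs": {
  "steps": [
    [[-0.0055,-0.003,0],[0,0,0.7],0],
    [[-0.0055,-0.003,0.006],[0,0,0.7],0],
    [[-0.0055,-0.003,0.012],[0,0,0.7],0],
    [[-0.0055,-0.003,0.017],[0,0,0.7],0],
    [[-0.0055,-0.003,0.022],[0,0,0.7],0]
  ]
}}

```text
t: 9.65
tool_pos: [0.6123, 0.1279, -0.0073]
tool_rot: [-0.15, 2.15, -2.148]
contact_force: [-0.0, 0.1, 0.5]
opening: -0.0002
```

```bash
python3 look.py l10
```

```text
t 9.65 pos [ 0.6123  0.1279 -0.0073] y [-0.     0.001 -1.   ] z [ 0.139 -0.99  -0.001] crad [[90.9 35.2]] q [8.700e-02 2.670e-01 1.751e+00 1.000e-03 1.124e+00 1.517e+00] F [-0.   0.1  0.5] op -0.0002
```

View pics/l10s.png

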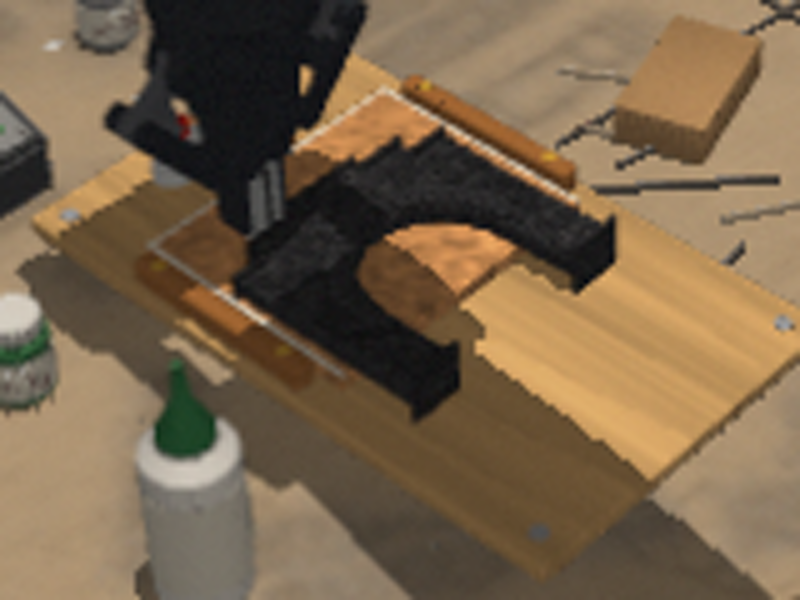

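View pics/l10t.png

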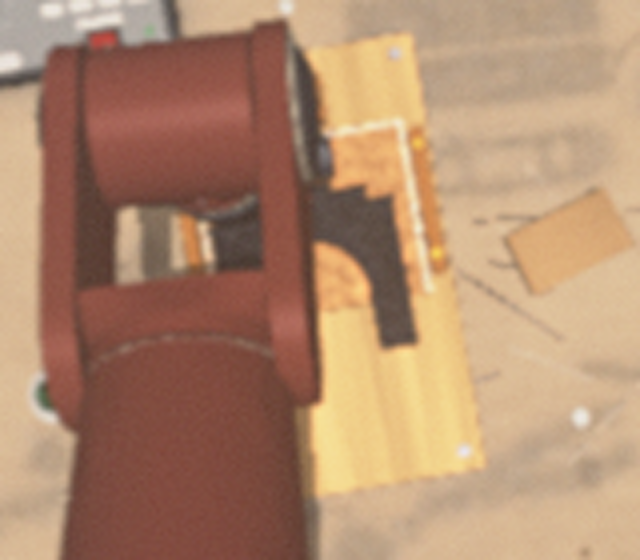

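```bash
python3 - <<'E'
from meas import *
print(mt([[390,195],[417,340],[382,348]],27).round(1))
print(ms([[413,420],[575,292]],9).round(1), ms([[457,343],[613,217]],35).round(1))
E
```

```text
[[ 67.7 -55.1]
 [-30.2 -56.7]
 [-31.6 -33. ]]
[[-30.4  63.7]
 [-29.4 -34.6]] [[-32.2  39.4]
 [-29.3 -58.5]]
```

Request:
{"fn": "arm_command", "kwargs": {
  "steps": [
    [[0,0,0.003],[0,0,0],0],
    [[0,0,0.005],[0,0,0],0],
    [[0,0,0.005],[0,0,0],0],
    [[0,0,-0.01],[0,0,0],0],
    [[0,-0.04,-0.012],[0,0,0],0]
  ]
}}

```text
t: 10.25
tool_pos: [0.6047, 0.1405, 0.0263]
tool_rot: [-0.166, 2.156, -2.155]
contact_force: [-0.7, 0.2, -0.1]
opening: -0.0001
```

```bash
python3 - <<'E'
from mv import *
from station import ctrl
o=ctrl.get_obs();st(o)
go(o,-90,0,70,0,0);
E
```

```text
t 10.25 pos [0.6047 0.1405 0.0263] y [-0.014 -0.    -1.   ] z [ 0.139 -0.99  -0.002] crad [[85.2 48.7]] q [1.080e-01 2.200e-01 1.742e+00 1.000e-03 1.193e+00 1.539e+00] F [-0.7  0.2 -0.1] op -0.0001
shift [0.1758, -0.0414, 0.0485] rot [0.1, 0.0, 0.8]
```

Request:
{"fn": "arm_command", "kwargs": {
  "steps": [
    [[0.02,-0.03,0.005],[0,0,0],0.3],
    [[0.06,-0.041,0.015],[0,0,0],0.6],
    [[0.1,-0.041,0.03],[0,0,0],0.9],
    [[0.14,-0.041,0.04],[0,0,0.5],0.9],
    [[0.176,-0.041,0.0485],[0,0,0.8],0.9]
  ]
}}

```text
t: 10.75
tool_pos: [0.4359, 0.0683, 0.0695]
tool_rot: [-0.151, 2.15, -2.147]
contact_force: [0.5, -0.3, 1.0]
opening: 0.0725
```

```bash
python3 look.py l11; python3 - <<'E'
from meas import *
a=cv2.resize(T["img"][160:225,260:325,::-1],None,fx=9,fy=9,interpolation=cv2.INTER_LANCZOS4)
cv2.imwrite("pics/z4.png",a)
E
```

```text
t 10.75 pos [0.4359 0.0683 0.0695] y [ 0.     0.002 -1.   ] z [ 0.14  -0.99  -0.002] crad [[-92.    0.5]] q [-1.500e-02 -2.850e-01  2.155e+00  2.000e-03  1.272e+00  1.415e+00] F [ 0.5 -0.3  1. ] op 0.0725
```

View pics/z4.png

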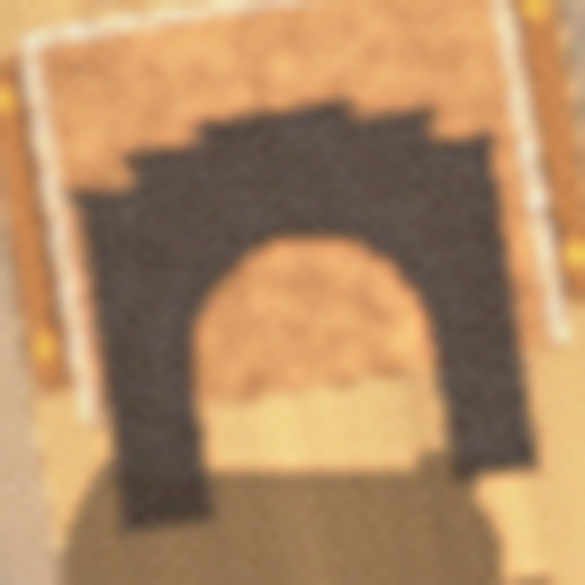

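View pics/l11s.png

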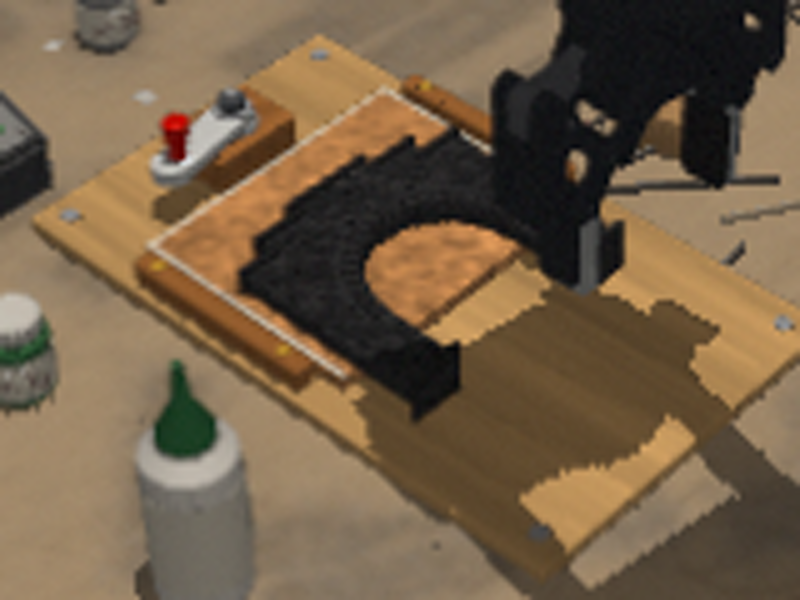

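```bash
python3 - <<'E'
from meas import *
print(mz([[80,195],[128,160],[200,125],[345,105],[430,112],[490,138],[535,465],[455,475],[210,515],[125,525]],27).round(1))
# white side lines at same x
print(mz([[28,50],[85,415],[500,30],[560,340]],17).round(1))
p=np.array([.4359,.0683,.0695])
for e in (26,34,38): print(e,[((proj(S,p+[0.0,0,e/1e3]+s*np.array([.139,-.99,0])*.038)-[205,190])*5).round(0) for s in(-1,1)])
E
```

```text
[[ 67.8  63.9]
 [ 75.6  48.2]
 [ 82.3  25.4]
 [ 80.9 -17.9]
 [ 74.6 -42.3]
 [ 64.  -58.5]
 [-33.3 -55.5]
 [-32.3 -31.8]
 [-31.9  41.2]
 [-30.6  66.4]]
[[114.6  73.6]
 [  3.8  74.2]
 [ 96.6 -66.8]
 [  2.2 -69. ]]
26 [array([[573., 295.]]), array([[703., 194.]])]
34 [array([[573., 279.]]), array([[703., 178.]])]
38 [array([[573., 271.]]), array([[704., 170.]])]
```

```bash
sed -i 's/^C=.*/C=[.5270,.0815,.139]/' mv.py; python3 - <<'E'
from meas import *
from station import ctrl
print("pad edge T",mz([[215,400],[320,388],[430,372]],17).round(1))
o=ctrl.get_obs();st(o)
go(o,-68,0,-15,0,0);go(o,-25,0,-15,0,0)
E
```

```text
pad edge T [[  1.7  35.3]
 [  0.    3.8]
 [ -0.8 -29.3]]
t 10.85 pos [0.4329 0.0681 0.0677] y [-0.003  0.002 -1.   ] z [ 0.139 -0.99  -0.002] crad [[-95.1  -0.3]] q [-1.500e-02 -2.880e-01  2.160e+00  2.000e-03  1.273e+00  1.416e+00] F [ 0.2  0.5 -0.6] op 0.0768
shift [-0.0273, 0.0827, -0.0001] rot [0.1, 0.0, 0.2]
shift [-0.0703, 0.0825, -0.0001] rot [0.1, 0.0, 0.2]
```

Request:
{"fn": "arm_command", "kwargs": {
  "steps": [
    [[-0.01,0.04,0],[0,0,0],0.88],
    [[-0.02,0.07,0],[0,0,0],0.88],
    [[-0.027,0.083,0],[0,0,0.2],0.88],
    [[-0.036,0.083,0],[0,0,0.2],0.88],
    [[-0.044,0.083,0],[0,0,0.2],0.88]
  ]
}}

```text
t: 11.35
tool_pos: [0.4775, 0.075, -0.0149]
tool_rot: [-0.15, 2.151, -2.146]
contact_force: [-0.2, 0.3, -0.2]
opening: 0.075
```

Request:
{"fn": "arm_command", "kwargs": {
  "steps": [
    [[-0.005,0,0],[0,0,0],0.88],
    [[-0.01,0,0],[0,0,0],0.88],
    [[-0.015,0,0],[0,0,0],0.88],
    [[-0.018,0,0],[0,0,0],0.88]
  ]
}}

```text
t: 11.75
tool_pos: [0.496, 0.0775, -0.0143]
tool_rot: [-0.149, 2.15, -2.146]
contact_force: [-1.8, -0.4, 1.4]
opening: 0.0754
```

```bash
python3 look.py l12
```

```text
t 11.75 pos [ 0.496   0.0775 -0.0143] y [ 0.001  0.002 -1.   ] z [ 0.14  -0.99  -0.002] crad [[-31.3   0.4]] q [5.000e-03 8.000e-03 2.054e+00 2.000e-03 1.078e+00 1.435e+00] F [-1.8 -0.4  1.4] op 0.0754
```

View pics/l12s.png

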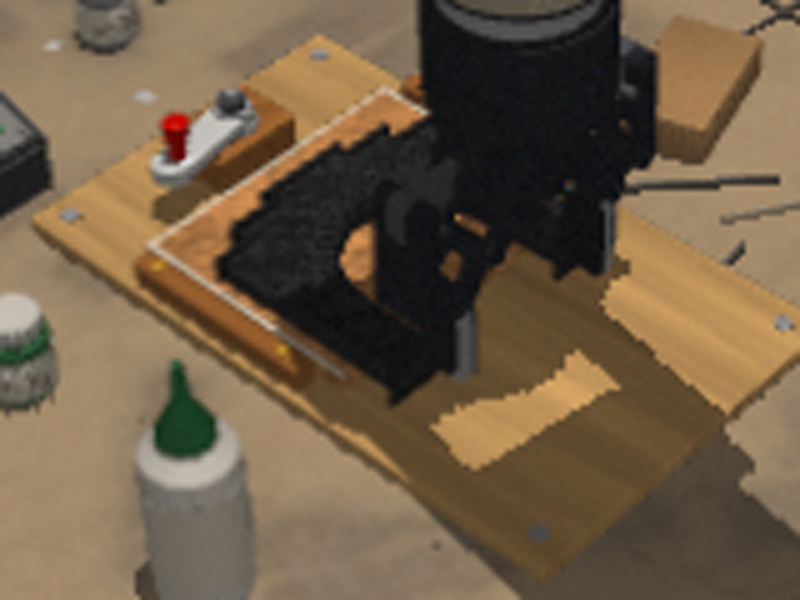

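View pics/l12t.png

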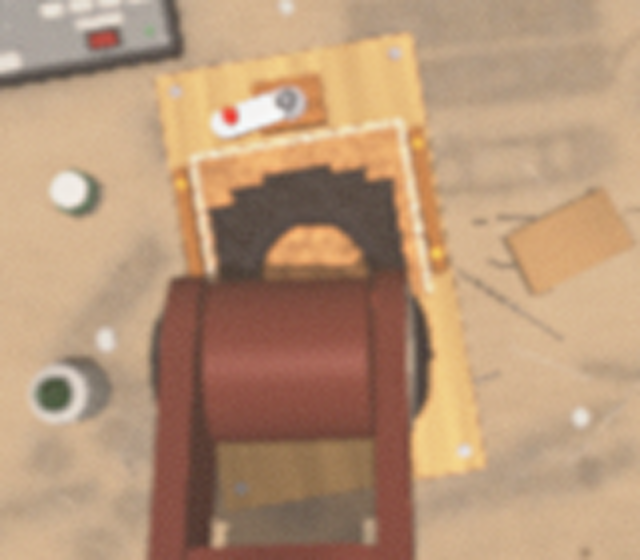

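Request:
{"fn": "arm_command", "kwargs": {
  "steps": [
    [[-0.004,0,0],[0,0,0],0.88],
    [[-0.008,0,0],[0,0,0],0.88],
    [[-0.011,0,0],[0,0,0],0.88],
    [[-0.013,0,0],[0,0,0],0.88],
    [[-0.013,0,0],[0,0,0],0.88]
  ]
}}

```text
t: 12.35
tool_pos: [0.5093, 0.0794, -0.0145]
tool_rot: [-0.148, 2.15, -2.145]
contact_force: [0.5, 0.1, 0.8]
opening: 0.0754
```

```bash
python3 look.py l13
```

```text
t 12.35 pos [ 0.5093  0.0794 -0.0145] y [ 0.002  0.002 -1.   ] z [ 0.14  -0.99  -0.002] crad [[-17.8   0.3]] q [0.009 0.039 2.023 0.003 1.077 1.438] F [0.5 0.1 0.8] op 0.0754
```

View pics/l13s.png

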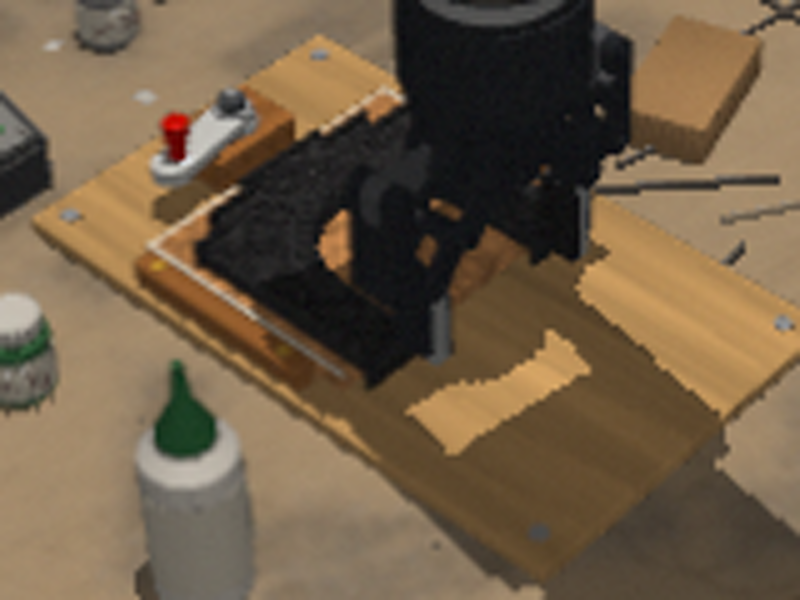

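View pics/l13t.png

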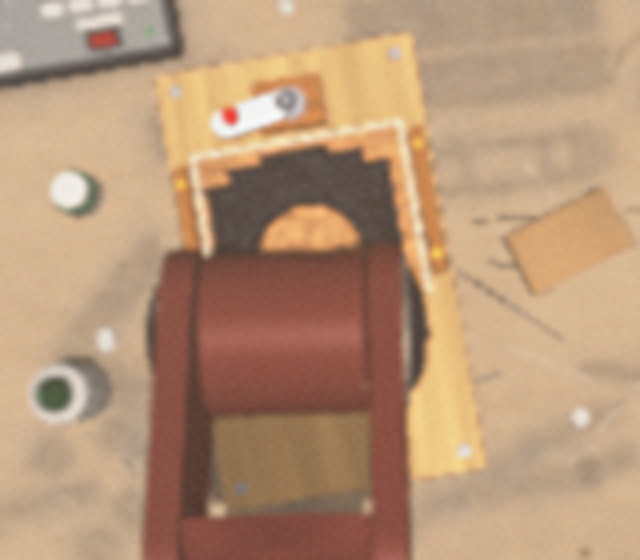

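```bash
cat >> mv.py <<'E'
def erow(phi,th,x0,y0,e=35.,u=0.,rad=26.,off=1.5,dz=0):
    a=np.radians(phi);t=np.radians(th)
    K=np.array([x0+off*np.cos(a)-rad*np.sin(a), 9+off*np.sin(a)+rad*np.cos(a)+dz])
    P=K-u*np.array([np.cos(t),np.sin(t)]); T=P+e*np.array([np.sin(t),-np.cos(t)])
    return [T[0],y0,T[1],0,t]
def rows(o,L):
    R0=R.from_rotvec(o["tool_rot"]).as_matrix()
    for l in L:
        W=cw(C,np.array([l[:3]])/1e3)[0]; d=R0.T@(W-o["tool_pos"]); r=np.degrees(R.from_matrix(R0.T@Rt(C[2]+l[3],l[4],-1)).as_rotvec())
        print(np.round(l,2).tolist(),"->",np.round(d,4).tolist(),np.round(r,1).tolist())
E
python3 - <<'E'
from mv import *
from station import ctrl
o=ctrl.get_obs();st(o)
s=erow(0,-20,-7,0,dz=2); s2=erow(0,-20,-7,0,dz=20)
rows(o,[[-35,0,-14,0,0],[-35,0,20,0,-.12],s2,s])
E
```

```text
t 12.45 pos [ 0.5092  0.0794 -0.0144] y [ 0.003  0.002 -1.   ] z [ 0.14  -0.99  -0.002] crad [[-17.9   0.3]] q [0.009 0.038 2.023 0.003 1.077 1.438] F [-0.6  0.4  0. ] op 0.0748
[-35, 0, -14, 0, 0] -> [0.0171, -0.0005, 0.0003] [0.1, 0.1, -0.2]
[-35.0, 0.0, 20.0, 0.0, -0.12] -> [0.017, -0.0345, 0.0003] [0.1, 0.1, -7.0]
[-17.47, 0.0, 22.11, 0.0, -0.35] -> [-0.0006, -0.0365, 0.0003] [0.1, 0.1, -20.2]
[-17.47, 0.0, 4.11, 0.0, -0.35] -> [-0.0005, -0.0185, 0.0003] [0.1, 0.1, -20.2]
```

Request:
{"fn": "arm_command", "kwargs": {
  "steps": [
    [[0.017,-0.001,0],[0,0,0],0.88],
    [[0.017,-0.035,0],[0,0,-7],0.88],
    [[0.008,-0.037,0],[0,0,-14],0.88],
    [[-0.0006,-0.0365,0],[0.1,0.1,-20],0.88],
    [[-0.0006,-0.0365,0],[0.1,0.1,-20.2],0.88]
  ]
}}

```text
t: 12.95
tool_pos: [0.5119, 0.0795, 0.0208]
tool_rot: [0.514, -2.058, 2.109]
contact_force: [-0.1, -1.2, 1.1]
opening: 0.0752
```

```bash
python3 look.py l14; python3 - <<'E'
from mv import *
from station import ctrl
o=ctrl.get_obs()
rows(o,[erow(0,-20,-7,0,dz=d) for d in (10,2,-1)])
E
```

```text
t 12.95 pos [0.5119 0.0795 0.0208] y [-0.341 -0.048 -0.939] z [ 0.138 -0.99   0.   ] crad [[-15.3   0.1]] q [ 0.032  0.25   1.754 -0.037  1.488  1.474] F [-0.1 -1.2  1.1] op 0.0752
[-17.47, 0.0, 12.11, 0.0, -0.35] -> [-0.0032, 0.0086, 0.0003] [0.0, -0.0, 0.1]
[-17.47, 0.0, 4.11, 0.0, -0.35] -> [-0.0059, 0.0162, 0.0003] [0.0, -0.0, 0.1]
[-17.47, 0.0, 1.11, 0.0, -0.35] -> [-0.007, 0.019, 0.0003] [0.0, -0.0, 0.1]
```

View pics/l14s.png

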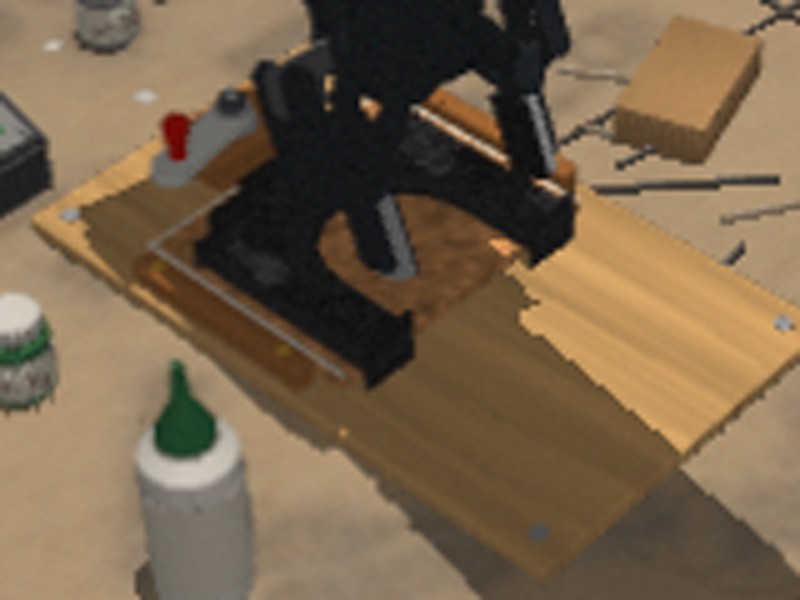

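View pics/l14t.png

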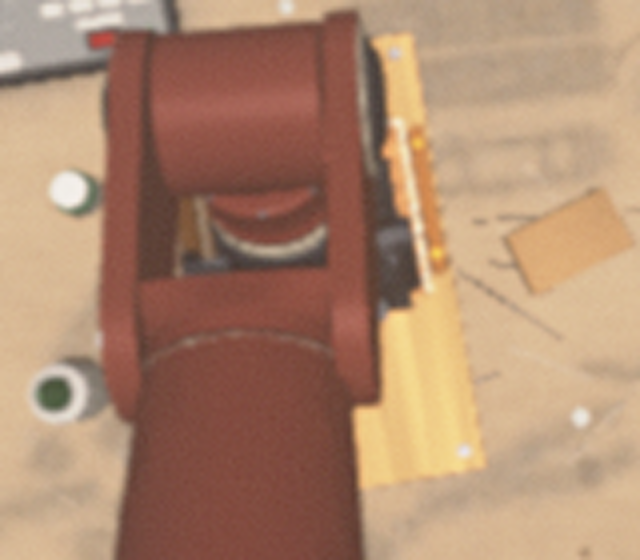

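```bash
python3 - <<'E'
from meas import *
from station import ctrl
o=ctrl.get_obs(); p=o["tool_pos"];R0=R.from_rotvec(o["tool_rot"]).as_matrix()
for e in (20,27,35,42):
  for w in (-11,0,11):
    q=p-e/1e3*R0[:,1]-.042*R0[:,2]-w/1e3*R0[:,0]
    print(e,w,((proj(S,q)-[205,190])*5).round(0), wc(C,q).round(3)*1e3,q[2].round(3))
E
```

```text
20 -11 [[428. 314.]] [[-21.  42.]] 0.044
20 0 [[410. 309.]] [[-11.  42.]] 0.04
20 11 [[392. 304.]] [[-0. 42.]] 0.036
27 -11 [[423. 299.]] [[-19.  42.]] 0.05
27 0 [[405. 294.]] [[-8. 42.]] 0.047
27 11 [[387. 289.]] [[ 2. 42.]] 0.043
35 -11 [[418. 282.]] [[-16.  42.]] 0.058
35 0 [[399. 277.]] [[-5. 42.]] 0.054
35 11 [[381. 272.]] [[ 5. 42.]] 0.05
42 -11 [[413. 267.]] [[-13.  42.]] 0.065
42 0 [[394. 262.]] [[-3. 42.]] 0.061
42 11 [[376. 258.]] [[ 7. 42.]] 0.057
```

Request:
{"fn": "arm_command", "kwargs": {
  "steps": [
    [[-0.003,0.0086,0],[0,0,0],0.88],
    [[-0.005,0.013,0],[0,0,0],0.88],
    [[-0.006,0.016,0],[0,0,0],0.88],
    [[-0.007,0.019,0],[0,0,0],0.88]
  ]
}}

```text
t: 13.45
tool_pos: [0.509, 0.0793, 0.001]
tool_rot: [0.514, -2.058, 2.11]
contact_force: [-0.9, 0.1, 7.7]
opening: 0.0751
```

```bash
python3 - <<'E'
from mv import *
from station import ctrl
o=ctrl.get_obs();st(o)
rows(o,[erow(f,-20+f*.5,-7,0,dz=-1) for f in (4,8,12,16,20)])
E
```

```text
t 13.45 pos [0.509  0.0793 0.001 ] y [-0.34  -0.047 -0.939] z [ 0.138 -0.99  -0.   ] crad [[-18.1   0.4]] q [ 0.032  0.272  1.766 -0.037  1.453  1.475] F [-0.9  0.1  7.7] op 0.0751
[-18.13, 0.0, 0.75, 0.0, -0.31] -> [-0.0, 0.0002, 0.0004] [0.0, -0.0, 2.1]
[-18.78, 0.0, 0.31, 0.0, -0.28] -> [0.0004, 0.0008, 0.0004] [0.0, -0.0, 4.1]
[-19.41, 0.0, -0.22, 0.0, -0.24] -> [0.0008, 0.0016, 0.0004] [0.0, -0.0, 6.1]
[-20.0, 0.0, -0.83, 0.0, -0.21] -> [0.0012, 0.0023, 0.0004] [0.0, -0.0, 8.1]
[-20.56, 0.0, -1.52, 0.0, -0.17] -> [0.0015, 0.0032, 0.0004] [0.0, -0.0, 10.1]
```

Request:
{"fn": "arm_command", "kwargs": {
  "steps": [
    [[0,0.0004,0],[0,0,2.1],0.88],
    [[0.0004,0.001,0],[0,0,4.1],0.88],
    [[0.0008,0.0016,0],[0,0,6.1],0.88],
    [[0.0012,0.0023,0],[0,0,8.1],0.88],
    [[0.0015,0.0032,0],[0,0,10.1],0.88]
  ]
}}

```text
t: 13.95
tool_pos: [0.5084, 0.0791, -0.0002]
tool_rot: [0.337, -2.181, 2.207]
contact_force: [2.1, 0.3, 3.0]
opening: 0.0751
```

```bash
python3 look.py l15; python3 - <<'E'
from mv import *
from station import ctrl
o=ctrl.get_obs();st(o)
rows(o,[erow(f,-20+f*.5,-7,0,dz=-1) for f in (24,28,32,36,40)])
E
```

```text
t 13.95 pos [ 5.084e-01  7.910e-02 -2.000e-04] y [-0.166 -0.023 -0.986] z [ 0.138 -0.99   0.   ] crad [[-18.7   0.2]] q [ 0.022  0.137  1.897 -0.021  1.274  1.461] F [2.1 0.3 3. ] op 0.0751
t 14.05 pos [ 5.076e-01  7.900e-02 -1.000e-04] y [-0.168 -0.024 -0.986] z [ 0.138 -0.99   0.   ] crad [[-19.6   0.2]] q [ 0.022  0.136  1.898 -0.021  1.276  1.462] F [ 1.4 -0.3  2.5] op 0.0749
[-21.08, 0.0, -2.3, 0.0, -0.14] -> [0.0011, 0.0024, 0.0002] [-0.0, -0.0, 1.8]
[-21.54, 0.0, -3.15, 0.0, -0.1] -> [0.0014, 0.0033, 0.0002] [-0.0, -0.0, 3.8]
[-21.95, 0.0, -4.07, 0.0, -0.07] -> [0.0016, 0.0043, 0.0002] [-0.0, -0.0, 5.8]
[-22.29, 0.0, -5.06, 0.0, -0.03] -> [0.0018, 0.0053, 0.0002] [-0.0, -0.0, 7.8]
[-22.56, 0.0, -6.12, 0.0, 0.0] -> [0.0019, 0.0064, 0.0002] [-0.0, -0.0, 9.8]
```

View pics/l15s.png

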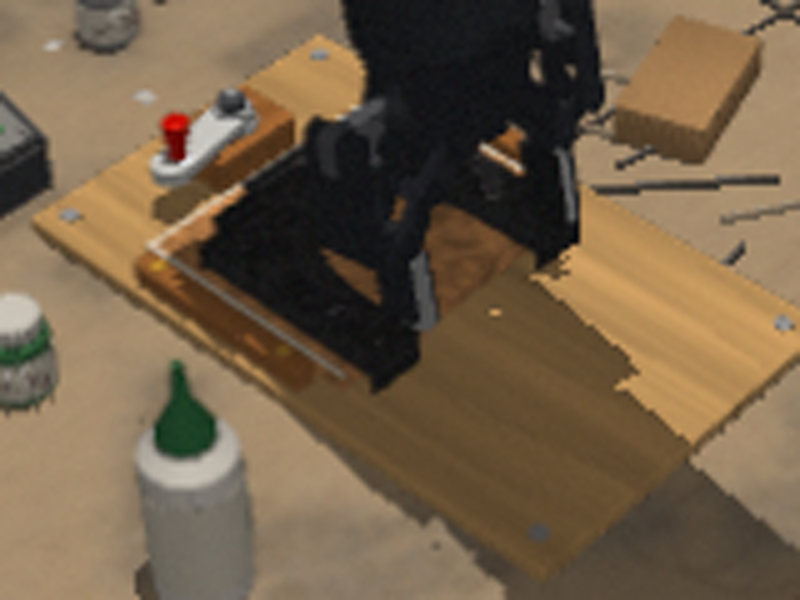

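Request:
{"fn": "arm_command", "kwargs": {
  "steps": [
    [[0.0011,0.0028,0],[0,0,1.8],0.88],
    [[0.0014,0.0037,0],[0,0,3.8],0.88],
    [[0.0016,0.0047,0],[0,0,5.8],0.88],
    [[0.0018,0.0057,0],[0,0,7.8],0.88],
    [[0.002,0.0066,0],[0,0,9.8],0.88]
  ]
}}

```text
t: 14.55
tool_pos: [0.509, 0.0791, -0.0022]
tool_rot: [-0.137, 2.145, -2.144]
contact_force: [1.3, 1.2, 13.7]
opening: 0.0751
```

```bash
python3 look.py l16
```

```text
t 14.55 pos [ 0.509   0.0791 -0.0022] y [ 0.01   0.001 -1.   ] z [ 0.138 -0.99   0.   ] crad [[-18.2   0.1]] q [9.000e-03 1.200e-02 2.026e+00 1.000e-03 1.093e+00 1.441e+00] F [ 1.3  1.2 13.7] op 0.0751
```

View pics/l16s.png

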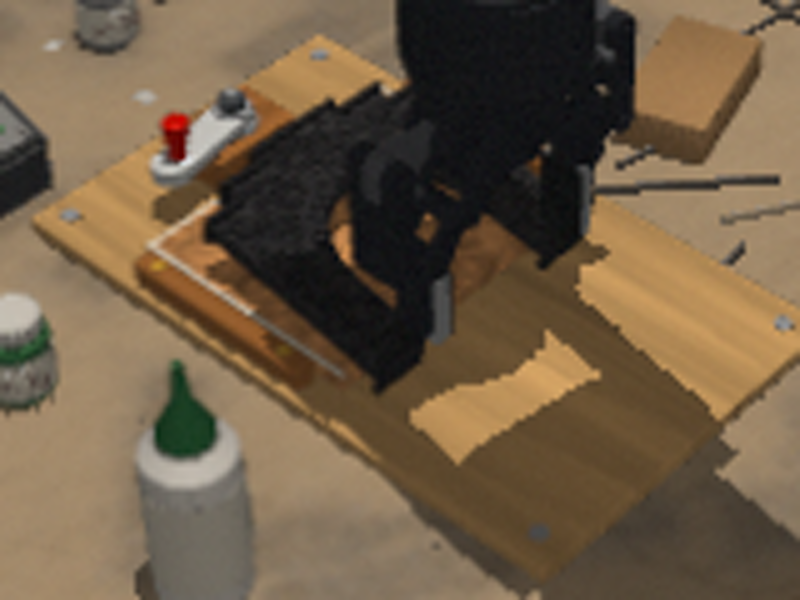

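View pics/l16t.png

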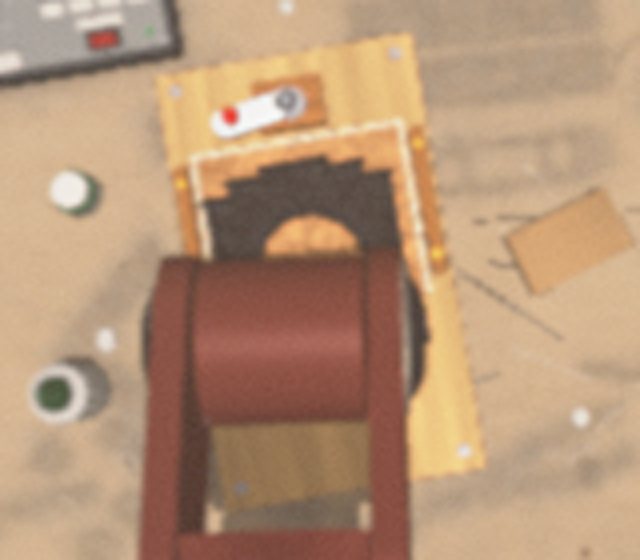

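```bash
python3 - <<'E'
from mv import *
from station import ctrl
o=ctrl.get_obs();st(o)
rows(o,[erow(f,t,-9,0,dz=-2) for f,t in ((34,1),(40,2),(46,4),(52,6),(58,8))])
E
```

```text
t 14.65 pos [ 0.5078  0.0789 -0.0024] y [ 0.008  0.001 -1.   ] z [ 0.138 -0.99   0.001] crad [[-19.4   0.1]] q [9.000e-03 1.100e-02 2.027e+00 1.000e-03 1.095e+00 1.441e+00] F [ 0.6  1.7 13.6] op 0.0751
[-21.68, 0.0, -5.6, 0.0, 0.02] -> [0.0023, 0.0032, 0.0001] [-0.0, -0.0, 0.5]
[-23.34, 0.0, -7.1, 0.0, 0.03] -> [0.004, 0.0047, 0.0001] [-0.0, -0.0, 1.5]
[-24.22, 0.0, -8.77, 0.0, 0.07] -> [0.0049, 0.0063, 0.0001] [-0.0, -0.0, 3.5]
[-24.91, 0.0, -10.62, 0.0, 0.1] -> [0.0056, 0.0082, 0.0001] [-0.0, -0.0, 5.5]
[-25.38, 0.0, -12.61, 0.0, 0.14] -> [0.0061, 0.0102, 0.0001] [-0.0, -0.0, 7.5]
```

Request:
{"fn": "arm_command", "kwargs": {
  "steps": [
    [[0.0023,0.0032,0],[0,0,0.5],0.88],
    [[0.004,0.0047,0],[0,0,1.5],0.88],
    [[0.005,0.0063,0],[0,0,3.5],0.88],
    [[0.0057,0.0082,0],[0,0,5.5],0.88],
    [[0.0062,0.0102,0],[0,0,7.5],0.88]
  ]
}}

```text
t: 15.15
tool_pos: [0.5067, 0.0787, -0.0058]
tool_rot: [0.009, 2.089, -2.068]
contact_force: [-17.3, 0.4, 40.4]
opening: 0.0756
```

```bash
python3 look.py l17
```

```text
t 15.15 pos [ 0.5067  0.0787 -0.0058] y [ 0.145  0.02  -0.989] z [ 0.138 -0.99   0.   ] crad [[-20.5   0. ]] q [-0.003 -0.084  2.132  0.025  0.947  1.415] F [-17.3   0.4  40.4] op 0.0756
```

View pics/l17s.png

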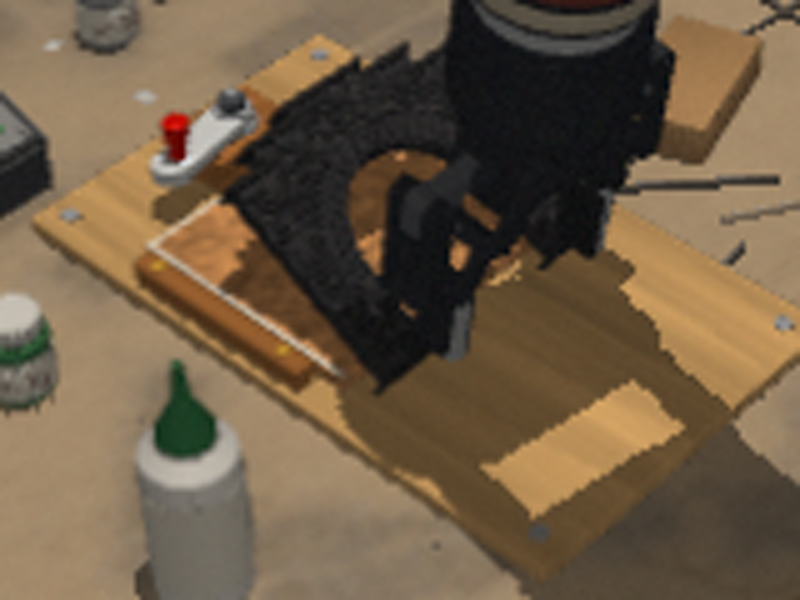

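View pics/l17t.png

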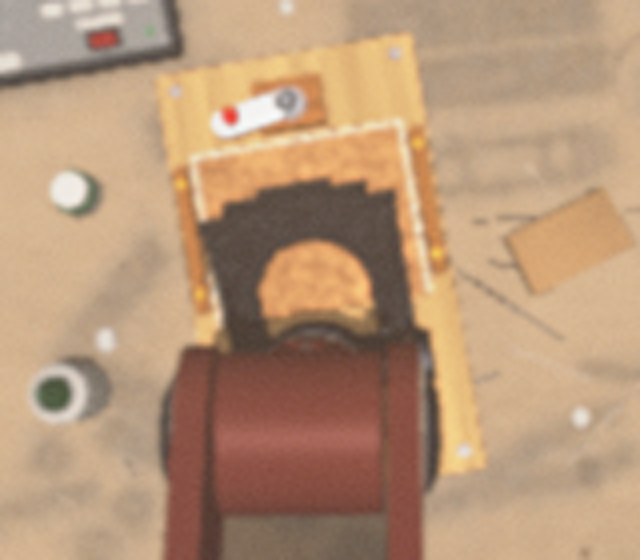

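```bash
python3 - <<'E'
from mv import *
from station import ctrl
o=ctrl.get_obs();st(o)
R0=R.from_rotvec(o["tool_rot"]).as_matrix()
print("tip",wc(C,(o["tool_pos"]-.035*R0[:,1])[None])*1e3,(o["tool_pos"]-.035*R0[:,1])[2]*1e3, o["wrist_torque"])
a=cv2.imread("pics/l17s.png")[100:420,200:640]; cv2.imwrite("pics/z5.png",cv2.resize(a,None,fx=1.8,fy=1.8,interpolation=cv2.INTER_CUBIC)*1)
E
```

```text
t 15.25 pos [ 0.5032  0.0782 -0.0076] y [ 0.138  0.019 -0.99 ] z [ 0.139 -0.99   0.001] crad [[-24.1   0.1]] q [-0.004 -0.084  2.136  0.024  0.952  1.416] F [-19.9  -1.9  31.4] op 0.0753
tip [[-28.94491685   0.10246042]] 27.02691310859851 [-0.03681292  2.363351   -0.01989661]
```

View pics/z5.png

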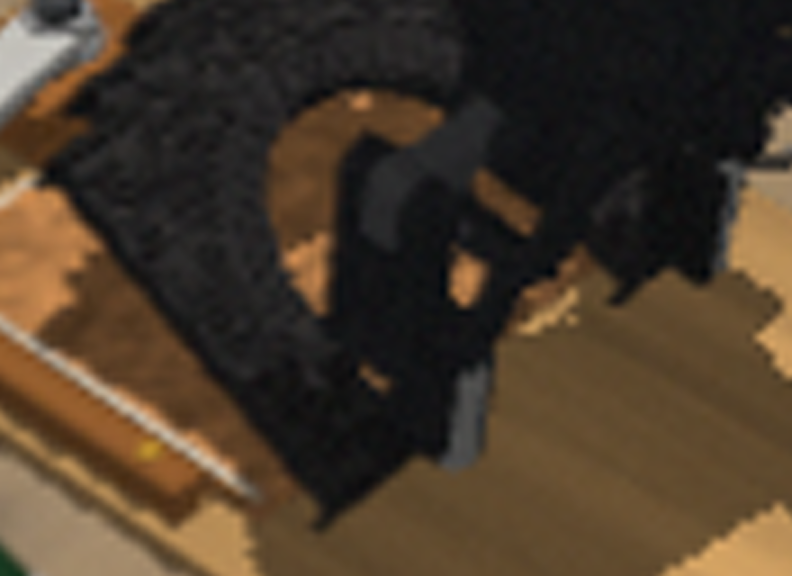

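```bash
cat >> mv.py <<'E'
def P(px,pz,th,e=35.,y=0): 
    t=np.radians(th); return [px+e*np.sin(t),y,pz-e*np.cos(t),0,t]
E
python3 - <<'E'
from mv import *
from station import ctrl
o=ctrl.get_obs()
rows(o,[P(-30.5,27,12),P(-31,26,18),P(-31,26,20)])
E
```

```text
[-23.22, 0.0, -7.24, 0.0, 0.21] -> [-0.0009, -0.0003, 0.0001] [-0.0, 0.0, 4.0]
[-20.18, 0.0, -7.29, 0.0, 0.31] -> [-0.0039, 0.0002, 0.0001] [-0.0, 0.0, 10.0]
[-19.03, 0.0, -6.89, 0.0, 0.35] -> [-0.0051, -0.0, 0.0001] [-0.0, 0.0, 12.0]
```

Request:
{"fn": "arm_command", "kwargs": {
  "steps": [
    [[-0.0009,-0.0003,0],[0,0,4],0.88],
    [[-0.004,0.0,0],[0,0,10],0.88],
    [[-0.005,0,0],[0,0,12],0.88],
    [[-0.005,0,0],[0,0,12],0.88]
  ]
}}

```text
t: 15.65
tool_pos: [0.5059, 0.079, -0.0084]
tool_rot: [0.207, 1.998, -1.951]
contact_force: [0.1, 0.1, -0.2]
opening: 0.0754
```

```bash
python3 look.py l18;python3 - <<'E'
from mv import *
a=cv2.imread("pics/l18s.png")[20:420,200:720]; cv2.imwrite("pics/z6.png",np.clip(cv2.resize(a,None,fx=1.5,fy=1.5,interpolation=cv2.INTER_CUBIC).astype(float)*2,0,255))
E
```

```text
t 15.65 pos [ 0.5059  0.079  -0.0084] y [ 0.336  0.047 -0.941] z [ 0.139 -0.99   0.   ] crad [[-21.3   0.4]] q [-0.024 -0.211  2.279  0.082  0.734  1.356] F [ 0.1  0.1 -0.2] op 0.0754[ WARN:0@0.747] global loadsave.cpp:1063 imwrite_ Unsupported depth image for selected encoder is fallbacked to CV_8U.
```

View pics/z6.png

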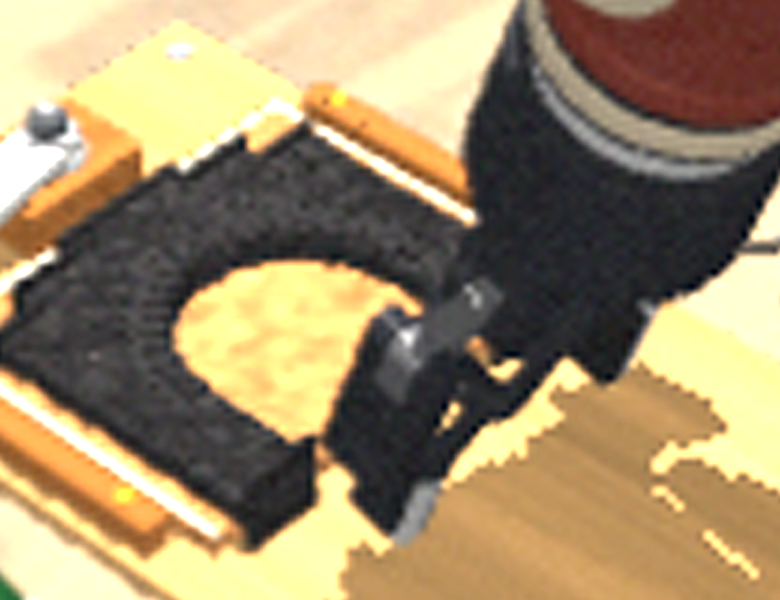

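View pics/l18t.png

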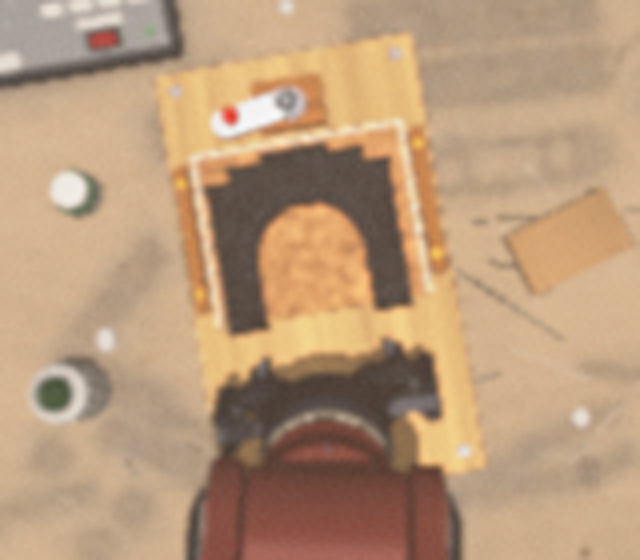

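```bash
python3 - <<'E'
from meas import *
T0=T
a=cv2.resize(T["img"][150:225,260:335,::-1],None,fx=8,fy=8,interpolation=cv2.INTER_LANCZOS4)
cv2.imwrite("pics/z7.png",a)
E
```

```text
(no output)
```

View pics/z7.png

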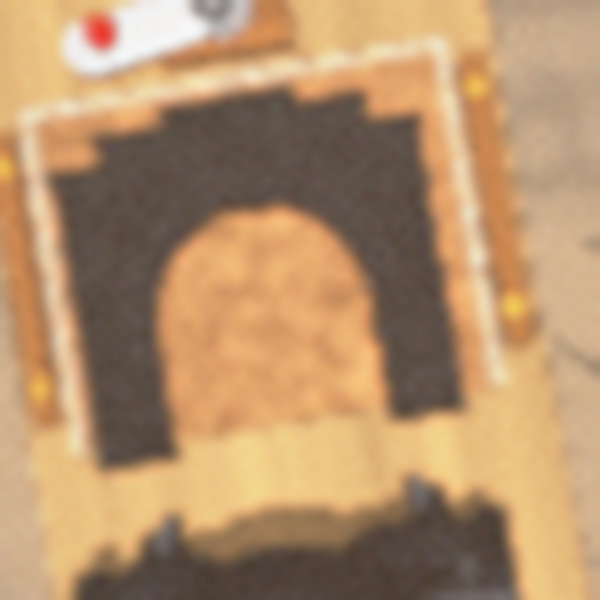

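```bash
python3 - <<'E'
from meas import *
q=lambda p,z:mz(p,z,8,(260,150)).round(1)
print(q([[100,468],[178,458],[390,417],[465,408]],32)); print(q([[55,178],[98,142],[160,110],[295,92],[365,95],[420,118]],27)); print("lines",q([[35,200],[75,440],[450,150],[500,375]],17)); print("edge",q([[200,435],[380,410]],17))
E
```

```text
[[ -4.5  65.2]
 [ -5.6  39.2]
 [ -3.9 -31.9]
 [ -5.1 -56.8]]
[[ 93.5  65.1]
 [103.   49. ]
 [110.1  26.9]
 [108.4 -18.5]
 [103.5 -41.3]
 [ 92.8 -58.1]]
lines [[ 88.7  74.3]
 [  6.7  73.9]
 [ 81.8 -66.2]
 [  4.4 -70.1]]
edge [[  1.4  32.3]
 [ -0.4 -28.6]]
```

```bash
python3 - <<'E'
from mv import *
from station import ctrl
o=ctrl.get_obs();st(o)
rows(o,[P(-36,22,12),P(-34,20,4),P(-30,20,0),P(-24,20,0),P(-18,20,0)])
E
```

```text
t 15.75 pos [ 0.5079  0.0789 -0.007 ] y [ 0.338  0.047 -0.94 ] z [ 0.139 -0.99   0.001] crad [[-19.2   0.1]] q [-0.024 -0.209  2.275  0.082  0.734  1.356] F [ 0.7  0.1 -0. ] op 0.0752
[-28.72, 0.0, -12.24, 0.0, 0.21] -> [0.0107, 0.0017, 0.0001] [-0.0, 0.0, -7.9]
[-31.56, 0.0, -14.91, 0.0, 0.07] -> [0.0143, 0.0033, 0.0001] [-0.0, 0.0, -15.9]
[-30.0, 0.0, -15.0, 0.0, 0.0] -> [0.0129, 0.0039, 0.0001] [-0.0, 0.0, -19.9]
[-24.0, 0.0, -15.0, 0.0, 0.0] -> [0.0072, 0.0059, 0.0001] [-0.0, 0.0, -19.9]
[-18.0, 0.0, -15.0, 0.0, 0.0] -> [0.0016, 0.008, 0.0001] [-0.0, 0.0, -19.9]
```

Request:
{"fn": "arm_command", "kwargs": {
  "steps": [
    [[0.0107,0.0017,0],[0,0,-7.9],0.88],
    [[0.0143,0.0033,0],[0,0,-15.9],0.88],
    [[0.0129,0.0039,0],[0,0,-19.9],0.88],
    [[0.0072,0.006,0],[0,0,-19.9],0.88],
    [[0.0025,0.0077,0],[0,0,-19.9],0.88]
  ]
}}

```text
t: 16.25
tool_pos: [0.5091, 0.0791, -0.0152]
tool_rot: [-0.148, 2.148, -2.149]
contact_force: [-0.1, -1.4, 0.1]
opening: 0.0756
```

Request:
{"fn": "arm_command", "kwargs": {
  "steps": [
    [[-0.001,0,0],[0,0,0],0.88],
    [[-0.0015,0,0],[0,0,0],0.88],
    [[-0.002,0,0],[0,0,0],0.88]
  ]
}}

```text
t: 16.55
tool_pos: [0.5104, 0.0793, -0.0154]
tool_rot: [-0.149, 2.148, -2.149]
contact_force: [-0.6, -0.2, 0.2]
opening: 0.0753
```

Request:
{"fn": "arm_command", "kwargs": {
  "steps": [
    [[-0.001,0,0],[0,0,0],0.88],
    [[-0.0015,0,0],[0,0,0],0.88],
    [[-0.002,0,0],[0,0,0],0.88]
  ]
}}

```text
t: 16.85
tool_pos: [0.5119, 0.0796, -0.0155]
tool_rot: [-0.149, 2.149, -2.149]
contact_force: [-1.8, 0.4, 0.9]
opening: 0.0753
```

Request:
{"fn": "arm_command", "kwargs": {
  "steps": [
    [[-0.001,0,0],[0,0,0],0.88],
    [[-0.0015,0,0],[0,0,0],0.88],
    [[-0.0015,0,0],[0,0,0],0.88]
  ]
}}

```text
t: 17.15
tool_pos: [0.5135, 0.0798, -0.0155]
tool_rot: [-0.149, 2.149, -2.149]
contact_force: [-0.2, 0.8, 0.1]
opening: 0.0751
```

```bash
python3 look.py l19; python3 - <<'E'
from meas import *
a=cv2.resize(S["img"][225:285,255:335,::-1],None,fx=9,fy=9,interpolation=cv2.INTER_LANCZOS4)
cv2.imwrite("pics/z8.png",np.clip(a.astype(float)*1.7,0,255).astype(np.uint8))
E
```

```text
t 17.15 pos [ 0.5135  0.0798 -0.0155] y [ 0.001 -0.    -1.   ] z [ 0.139 -0.99   0.   ] crad [[-13.6   0.2]] q [ 0.011  0.052  2.012 -0.     1.078  1.443] F [-0.2  0.8  0.1] op 0.0751
```

View pics/z8.png

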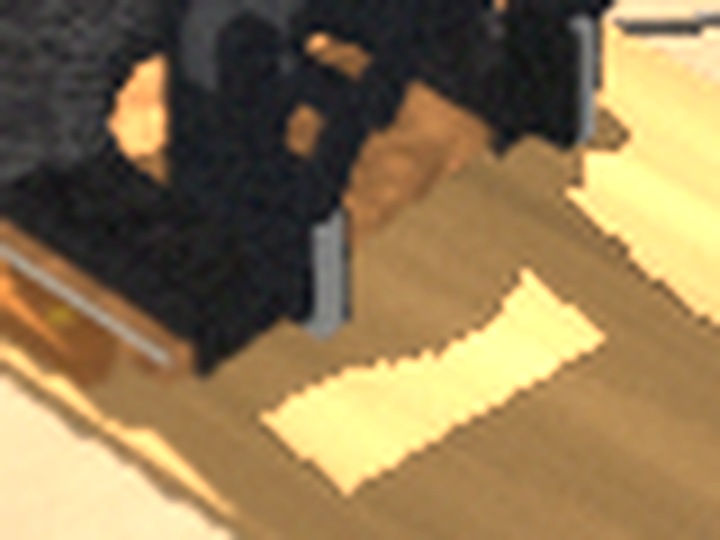

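Request:
{"fn": "arm_command", "kwargs": {
  "steps": [
    [[-0.001,0,0],[0,0,0],0.88],
    [[-0.002,0,0],[0,0,0],0.88],
    [[-0.002,0,0],[0,0,0],0.88]
  ]
}}

```text
t: 17.55
tool_pos: [0.5141, 0.0799, -0.0156]
tool_rot: [-0.155, 2.15, -2.151]
contact_force: [-6.2, -2.2, 5.9]
opening: 0.0752
```

Request:
{"fn": "arm_command", "kwargs": {
  "steps": [
    [[-0.001,0,0],[0,0,0],0.88],
    [[-0.002,0,0],[0,0,0],0.88],
    [[-0.002,0,0],[0,0,0],0.88]
  ]
}}

```text
t: 17.85
tool_pos: [0.5139, 0.0799, -0.0158]
tool_rot: [-0.162, 2.151, -2.154]
contact_force: [-9.7, -1.7, 8.7]
opening: 0.0748
```

```bash
python3 - <<'E'
from mv import *
from station import ctrl
o=ctrl.get_obs();st(o)
rows(o,[P(-30,20,0),P(-30,48,-7),P(-14,52,-14),P(-1.5,46,-20),P(-1.5,41,-20)])
E
```

```text
t 17.85 pos [ 0.5139  0.0799 -0.0158] y [-0.009 -0.002 -1.   ] z [ 0.141 -0.99   0.   ] crad [[-13.2   0.3]] q [ 1.200e-02  6.000e-02  2.003e+00 -2.000e-03  1.087e+00  1.443e+00] F [-9.7 -1.7  8.7] op 0.0748
[-30.0, 0.0, -15.0, 0.0, 0.0] -> [0.0168, -0.0006, 0.0002] [-0.0, 0.1, 0.5]
[-34.27, 0.0, 13.26, 0.0, -0.12] -> [0.0214, -0.0288, 0.0002] [-0.0, 0.1, -6.5]
[-22.47, 0.0, 18.04, 0.0, -0.24] -> [0.0096, -0.0337, 0.0003] [-0.0, 0.1, -13.5]
[-13.47, 0.0, 13.11, 0.0, -0.35] -> [0.0006, -0.0289, 0.0003] [-0.0, 0.1, -19.5]
[-13.47, 0.0, 8.11, 0.0, -0.35] -> [0.0005, -0.0239, 0.0003] [-0.0, 0.1, -19.5]
```

Request:
{"fn": "arm_command", "kwargs": {
  "steps": [
    [[0.0168,-0.0006,0],[0,0,0.5],0.88],
    [[0.0214,-0.0288,0],[0,0,-6.5],0.88],
    [[0.0096,-0.0337,0],[0,0,-13.5],0.88],
    [[0.0006,-0.029,0],[0,0,-19.5],0.88],
    [[0.0005,-0.024,0],[0,0,-19.5],0.88]
  ]
}}

```text
t: 18.35
tool_pos: [0.5167, 0.0801, 0.0069]
tool_rot: [0.516, -2.059, 2.112]
contact_force: [-0.8, 0.0, -0.4]
opening: 0.0755
```

```bash
python3 - <<'E'
from mv import *
from station import ctrl
o=ctrl.get_obs();st(o)
E0=lambda f,t,u=0,dz=-1:erow(f,t,-2.5,0,dz=dz,u=u)
rows(o,[E0(0,-20,dz=2),E0(0,-20),E0(5,-17.5),E0(10,-14),E0(15,-10)])
E
```

```text
t 18.35 pos [0.5167 0.0801 0.0069] y [-0.339 -0.049 -0.94 ] z [ 0.141 -0.99   0.   ] crad [[-10.4   0. ]] q [ 0.033  0.278  1.746 -0.038  1.465  1.474] F [-0.8  0.  -0.4] op 0.0755
[-12.97, 0.0, 4.11, 0.0, -0.35] -> [0.0015, 0.0035, 0.0] [-0.1, 0.1, 0.0]
[-12.97, 0.0, 1.11, 0.0, -0.35] -> [0.0005, 0.0063, 0.0] [-0.1, 0.1, 0.0]
[-13.8, 0.0, 0.65, 0.0, -0.31] -> [0.0011, 0.007, -0.0] [-0.1, 0.1, 2.5]
[-14.0, 0.0, -0.09, 0.0, -0.24] -> [0.001, 0.0078, -0.0] [-0.1, 0.1, 6.0]
[-13.86, 0.0, -0.97, 0.0, -0.17] -> [0.0006, 0.0086, -0.0] [-0.1, 0.1, 10.0]
```

Request:
{"fn": "arm_command", "kwargs": {
  "steps": [
    [[0.0015,0.0035,0],[0,0,0],0.88],
    [[0.0005,0.0063,0],[0,0,0],0.88],
    [[0.0011,0.007,0],[0,0,2.5],0.88],
    [[0.001,0.0078,0],[0,0,6],0.88],
    [[0.0006,0.0086,0],[0,0,10],0.88]
  ]
}}

```text
t: 18.85
tool_pos: [0.5142, 0.0796, 0.0002]
tool_rot: [0.339, -2.181, 2.209]
contact_force: [1.3, 0.9, 2.6]
opening: 0.0752
```

```bash
python3 look.py l20; python3 - <<'E'
from mv import *
from station import ctrl
o=ctrl.get_obs();st(o)
E0=lambda f,t,u=0,dz=-1:erow(f,t,-2.5,0,dz=dz,u=u)
rows(o,[E0(18,-8,0),E0(21,-6,.5),E0(25,-3,1),E0(30,0,2)])
E
```

```text
t 18.85 pos [5.142e-01 7.960e-02 2.000e-04] y [-0.165 -0.024 -0.986] z [ 0.141 -0.99   0.001] crad [[-12.9  -0.1]] q [ 0.023  0.149  1.883 -0.021  1.276  1.46 ] F [1.3 0.9 2.6] op 0.0752
t 18.95 pos [5.124e-01 7.950e-02 4.000e-04] y [-0.169 -0.025 -0.985] z [ 0.141 -0.99   0.001] crad [[-14.7   0. ]] q [ 0.023  0.147  1.885 -0.022  1.28   1.461] F [1.1 0.4 1.8] op 0.0752
[-13.98, 0.0, -1.47, 0.0, -0.14] -> [-0.001, 0.0017, 0.0] [-0.1, 0.1, 1.8]
[-14.57, 0.0, -1.95, 0.0, -0.1] -> [-0.0005, 0.0023, 0.0] [-0.1, 0.1, 3.8]
[-14.96, 0.0, -2.7, 0.0, -0.05] -> [-0.0003, 0.0031, 0.0] [-0.1, 0.1, 6.8]
[-16.2, 0.0, -3.73, 0.0, 0.0] -> [0.0008, 0.0043, 0.0] [-0.1, 0.1, 9.8]
```

View pics/l20s.png

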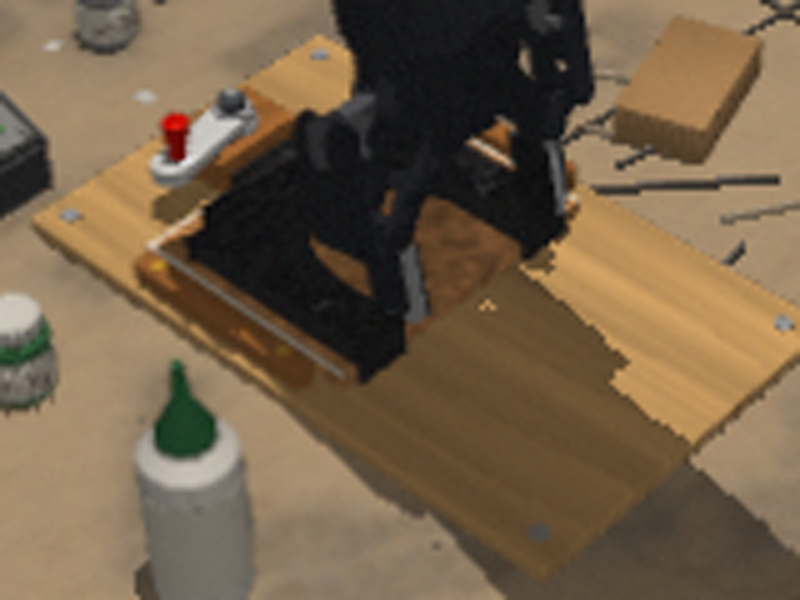

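Request:
{"fn": "arm_command", "kwargs": {
  "steps": [
    [[-0.001,0.0017,0],[0,0,1.8],0.88],
    [[-0.0005,0.0025,0],[0,0,3.8],0.88],
    [[-0.0003,0.0035,0],[0,0,6.8],0.88],
    [[0.0008,0.0048,0],[0,0,9.8],0.88],
    [[0.0008,0.0048,0],[0,0,9.8],0.88]
  ]
}}

```text
t: 19.45
tool_pos: [0.5085, 0.0792, -0.0047]
tool_rot: [-0.155, 2.149, -2.15]
contact_force: [0.2, -0.1, -0.1]
opening: 0.0754
```

```bash
python3 look.py l21; python3 - <<'E'
from mv import *
from station import ctrl
o=ctrl.get_obs();st(o)
E0=lambda f,t,u=0,dz=-1:erow(f,t,-2.5,0,dz=dz,u=u)
rows(o,[E0(34,2,2.5),E0(38,4,3),E0(42,6,3.5),E0(46,7,4)])
E
```

```text
t 19.45 pos [ 0.5085  0.0792 -0.0047] y [-0.003 -0.001 -1.   ] z [ 0.141 -0.99   0.   ] crad [[-18.6   0.3]] q [ 1.000e-02  2.400e-02  2.018e+00 -1.000e-03  1.102e+00  1.441e+00] F [ 0.2 -0.1 -0.1] op 0.0754
t 19.55 pos [ 0.5104  0.0792 -0.0041] y [-0.001 -0.001 -1.   ] z [ 0.141 -0.99   0.001] crad [[-16.8   0. ]] q [ 1.000e-02  2.700e-02  2.015e+00 -1.000e-03  1.102e+00  1.441e+00] F [ 0.3 -0.5  0.3] op 0.0755
[-17.07, 0.0, -4.67, 0.0, 0.03] -> [0.0003, 0.0006, 0.0] [-0.0, 0.1, 2.1]
[-17.88, 0.0, -5.71, 0.0, 0.07] -> [0.0011, 0.0016, 0.0] [-0.0, 0.1, 4.1]
[-18.61, 0.0, -6.85, 0.0, 0.1] -> [0.0018, 0.0028, 0.0] [-0.0, 0.1, 6.1]
[-19.87, 0.0, -8.09, 0.0, 0.12] -> [0.0031, 0.004, 0.0] [-0.0, 0.1, 7.1]
```

View pics/l21s.png

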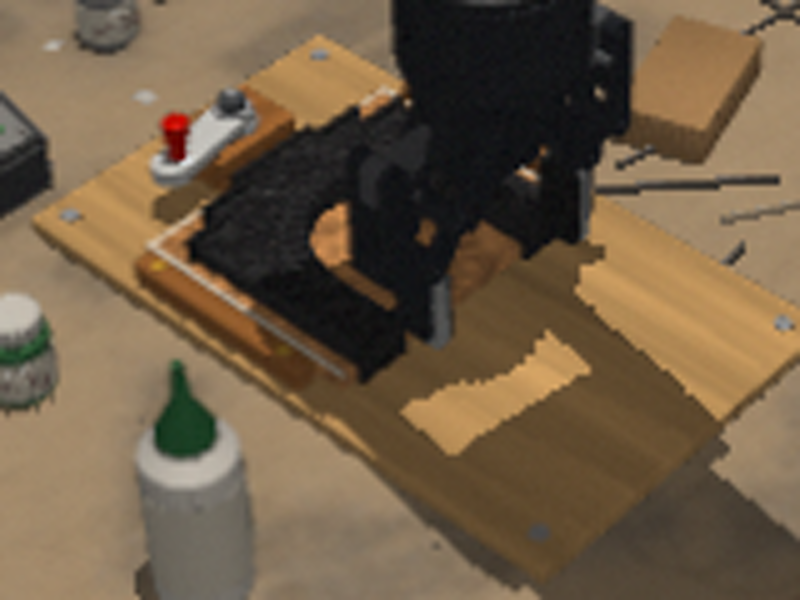

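```bash
python3 - <<'E'
from mv import *
from station import ctrl
o=ctrl.get_obs();st(o)
E0=lambda f,t,u=0,dz=-1:erow(f,t,-2.5,0,dz=dz,u=u)
rows(o,[P(-24,48,-7),P(-8,52,-14),P(2.,46,-20),E0(0,-20,-4,2),E0(0,-20,-4,-1)])
E
```

```text
t 19.55 pos [ 0.5104  0.0792 -0.0041] y [-0.001 -0.001 -1.   ] z [ 0.141 -0.99   0.001] crad [[-16.8   0. ]] q [ 1.000e-02  2.700e-02  2.015e+00 -1.000e-03  1.102e+00  1.441e+00] F [ 0.3 -0.5  0.3] op 0.0755
[-28.27, 0.0, 13.26, 0.0, -0.12] -> [0.0115, -0.0173, 0.0] [-0.1, 0.1, -6.9]
[-16.47, 0.0, 18.04, 0.0, -0.24] -> [-0.0003, -0.0221, 0.0001] [-0.1, 0.1, -13.9]
[-9.97, 0.0, 13.11, 0.0, -0.35] -> [-0.0068, -0.0172, 0.0001] [-0.1, 0.1, -19.9]
[-9.21, 0.0, 2.74, 0.0, -0.35] -> [-0.0076, -0.0068, 0.0001] [-0.1, 0.1, -19.9]
[-9.21, 0.0, -0.26, 0.0, -0.35] -> [-0.0076, -0.0038, 0.0001] [-0.1, 0.1, -19.9]
```

Request:
{"fn": "arm_command", "kwargs": {
  "steps": [
    [[0.0115,-0.0173,0],[0,0,-6.9],0.88],
    [[0,-0.022,0],[0,0,-13.9],0.88],
    [[-0.0068,-0.017,0],[0,0,-19.9],0.88],
    [[-0.0076,-0.008,0],[0,0,-19.9],0.88],
    [[-0.0076,-0.006,0],[0,0,-19.9],0.88]
  ]
}}

```text
t: 20.05
tool_pos: [0.5173, 0.0803, 0.0]
tool_rot: [0.518, -2.058, 2.111]
contact_force: [0.5, -0.3, 0.2]
opening: 0.075
```

```bash
python3 - <<'E'
from mv import *
from station import ctrl
o=ctrl.get_obs();st(o)
E0=lambda f,t,u=0,dz=-1:erow(f,t,-2.5,0,dz=dz,u=u)
rows(o,[E0(0,-20,-4,-1),E0(5,-17.5,-4),E0(10,-14,-4),E0(15,-10,-4),E0(20,-6,-4)])
E
```

```text
t 20.05 pos [0.5173 0.0803 0.    ] y [-0.341 -0.049 -0.939] z [ 0.141 -0.99   0.   ] crad [[-9.8  0.2]] q [ 0.034  0.291  1.744 -0.038  1.456  1.475] F [ 0.5 -0.3  0.2] op 0.075
[-9.21, 0.0, -0.26, 0.0, -0.35] -> [-0.0007, 0.0, 0.0002] [-0.1, 0.1, 0.2]
[-9.98, 0.0, -0.55, 0.0, -0.31] -> [-0.0, 0.0006, 0.0002] [-0.1, 0.1, 2.7]
[-10.12, 0.0, -1.06, 0.0, -0.24] -> [-0.0001, 0.0011, 0.0002] [-0.1, 0.1, 6.2]
[-9.92, 0.0, -1.66, 0.0, -0.17] -> [-0.0005, 0.0016, 0.0002] [-0.1, 0.1, 10.2]
[-9.66, 0.0, -2.28, 0.0, -0.1] -> [-0.0009, 0.0021, 0.0002] [-0.1, 0.1, 14.2]
```

Request:
{"fn": "arm_command", "kwargs": {
  "steps": [
    [[-0.0007,0.0012,0],[0,0,0],0.88],
    [[0,0.0018,0],[0,0,2.7],0.88],
    [[-0.0001,0.0022,0],[0,0,6.2],0.88],
    [[-0.0005,0.0027,0],[0,0,10.2],0.88],
    [[-0.0009,0.0032,0],[0,0,14.2],0.88]
  ]
}}

```text
t: 20.55
tool_pos: [0.5182, 0.0804, -0.0016]
tool_rot: [-0.26, 2.183, -2.2]
contact_force: [3.1, 0.8, 3.1]
opening: 0.0752
```

```bash
python3 look.py l22; python3 - <<'E'
from mv import *
from station import ctrl
o=ctrl.get_obs();st(o)
E0=lambda f,t,u=0,dz=-2:erow(f,t,-2.5,0,dz=dz,u=u)
rows(o,[E0(23,-4,-4),E0(26,-2,-3),E0(29,0,-2),E0(32,2,-1)])
E
```

```text
t 20.55 pos [ 0.5182  0.0804 -0.0016] y [-0.095 -0.014 -0.995] z [ 0.141 -0.99   0.001] crad [[-8.8  0.1]] q [ 0.019  0.108  1.926 -0.013  1.202  1.455] F [3.1 0.8 3.1] op 0.0752
t 20.65 pos [ 0.5167  0.0802 -0.0014] y [-0.098 -0.015 -0.995] z [ 0.14  -0.99   0.001] crad [[-10.4   0.1]] q [ 0.019  0.107  1.928 -0.014  1.205  1.455] F [-0.4 -0.1  2.1] op 0.0753
[-9.73, 0.0, -3.67, 0.0, -0.07] -> [-0.0009, 0.0022, 0.0001] [-0.1, 0.1, 1.7]
[-10.77, 0.0, -4.06, 0.0, -0.03] -> [0.0001, 0.0027, 0.0001] [-0.1, 0.1, 3.7]
[-11.79, 0.0, -4.53, 0.0, 0.0] -> [0.0011, 0.0032, 0.0001] [-0.1, 0.1, 5.7]
[-12.78, 0.0, -5.1, 0.0, 0.03] -> [0.002, 0.0039, 0.0001] [-0.1, 0.1, 7.7]
```

View pics/l22s.png

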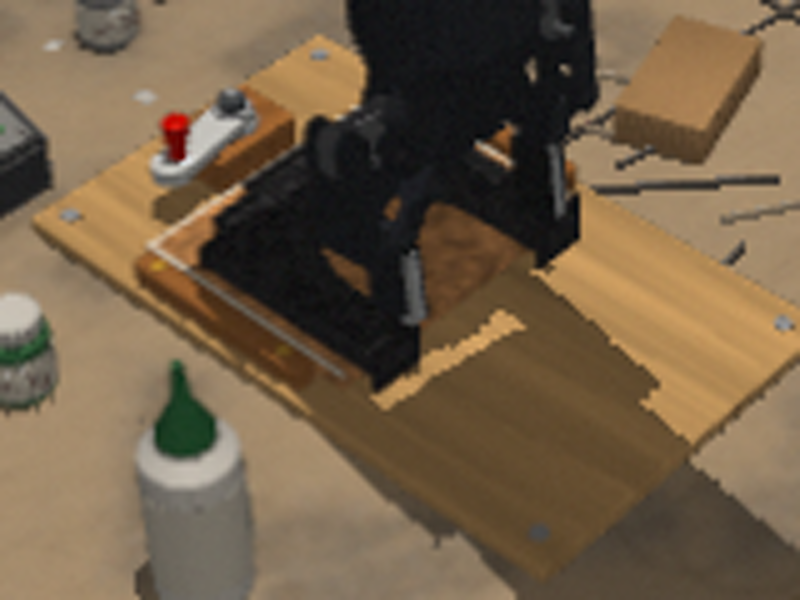

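```bash
python3 - <<'E'
from mv import *
from station import ctrl
o=ctrl.get_obs();st(o)
E0=lambda f,t,u=0,dz=-2.5:erow(f,t,-8,0,dz=dz,u=u)
rows(o,[E0(8,-6,-3),E0(14,-5,-3),E0(20,-3,-3),E0(25,-2,-2.5),E0(30,-1,-2)])
E
```

```text
t 20.65 pos [ 0.5167  0.0802 -0.0014] y [-0.098 -0.015 -0.995] z [ 0.14  -0.99   0.001] crad [[-10.4   0.1]] q [ 0.019  0.107  1.928 -0.014  1.205  1.455] F [-0.4 -0.1  2.1] op 0.0753
[-10.81, 0.0, -2.67, 0.0, -0.1] -> [0.0003, 0.0013, 0.0001] [-0.1, 0.1, -0.3]
[-12.9, 0.0, -3.04, 0.0, -0.09] -> [0.0023, 0.0019, 0.0001] [-0.1, 0.1, 0.7]
[-14.32, 0.0, -3.66, 0.0, -0.05] -> [0.0037, 0.0026, 0.0001] [-0.1, 0.1, 2.7]
[-16.35, 0.0, -4.37, 0.0, -0.03] -> [0.0056, 0.0035, 0.0001] [-0.1, 0.1, 3.7]
[-18.31, 0.0, -5.26, 0.0, -0.02] -> [0.0075, 0.0046, 0.0001] [-0.1, 0.1, 4.7]
```

Request:
{"fn": "arm_command", "kwargs": {
  "steps": [
    [[0.0003,0.0013,0],[0,0,-0.3],0.88],
    [[0.0023,0.0019,0],[0,0,0.7],0.88],
    [[0.0037,0.0026,0],[0,0,2.7],0.88],
    [[0.0056,0.0035,0],[0,0,3.7],0.88],
    [[0.0075,0.0046,0],[0,0,4.7],0.88]
  ]
}}

```text
t: 21.15
tool_pos: [0.5111, 0.0792, -0.0028]
tool_rot: [-0.164, 2.151, -2.156]
contact_force: [-0.5, -0.6, 12.3]
opening: 0.0755
```

```bash
python3 look.py l23
```

```text
t 21.15 pos [ 0.5111  0.0792 -0.0028] y [-0.011 -0.003 -1.   ] z [ 0.14  -0.99   0.001] crad [[-16.1  -0. ]] q [ 0.011  0.033  2.005 -0.003  1.114  1.443] F [-0.5 -0.6 12.3] op 0.0755
```

View pics/l23s.png

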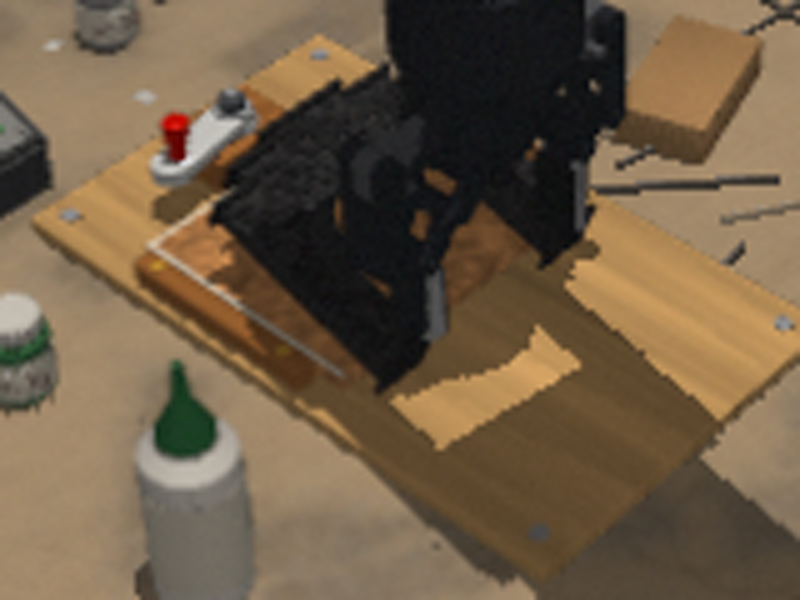

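```bash
python3 - <<'E'
from mv import *
from station import ctrl
o=ctrl.get_obs();st(o)
E0=lambda f,t,u=0,dz=-2:erow(f,t,-8,0,dz=dz,u=u)
rows(o,[E0(31,0,-1),E0(35,2,0.5),E0(39,4,2),E0(43,6,3)])
E
```

```text
t 21.25 pos [ 0.5098  0.079  -0.0033] y [-0.014 -0.003 -1.   ] z [ 0.14  -0.99   0.001] crad [[-17.4  -0.1]] q [ 0.011  0.033  2.006 -0.004  1.116  1.443] F [-1.3 -0.2 11.5] op 0.0751
[-19.11, 0.0, -4.94, 0.0, 0.0] -> [0.0017, 0.0017, -0.0001] [-0.1, 0.1, 0.8]
[-20.96, 0.0, -5.84, 0.0, 0.03] -> [0.0035, 0.0026, -0.0001] [-0.1, 0.1, 2.8]
[-22.75, 0.0, -6.9, 0.0, 0.07] -> [0.0053, 0.0037, -0.0001] [-0.1, 0.1, 4.8]
[-23.96, 0.0, -8.08, 0.0, 0.1] -> [0.0065, 0.0049, -0.0001] [-0.1, 0.1, 6.8]
```

Request:
{"fn": "arm_command", "kwargs": {
  "steps": [
    [[0.0017,0.0017,0],[0,0,0.8],0.88],
    [[0.0035,0.0026,0],[0,0,2.8],0.88],
    [[0.0053,0.0037,0],[0,0,4.8],0.88],
    [[0.0065,0.0049,0],[0,0,6.8],0.88]
  ]
}}

```text
t: 21.65
tool_pos: [0.5031, 0.0781, -0.0082]
tool_rot: [-0.037, 2.105, -2.092]
contact_force: [0.4, 0.1, 1.2]
opening: 0.0751
```

```bash
python3 look.py l24; python3 - <<'E'
from mv import *
from station import ctrl
o=ctrl.get_obs();st(o)
E0=lambda f,t,u=0,dz=-2:erow(f,t,-8,0,dz=dz,u=u)
rows(o,[E0(46,7,3.5),E0(50,8,4),E0(54,9,4),E0(58,10.,4)])
E
```

```text
t 21.65 pos [ 0.5031  0.0781 -0.0082] y [ 0.104  0.013 -0.994] z [ 0.14  -0.99   0.001] crad [[-24.2  -0. ]] q [-0.    -0.06   2.111  0.016  0.986  1.421] F [0.4 0.1 1.2] op 0.0751
t 21.75 pos [ 0.5011  0.0781 -0.0093] y [ 0.1    0.013 -0.995] z [ 0.141 -0.99   0.001] crad [[-26.2   0.2]] q [-0.    -0.06   2.113  0.016  0.988  1.421] F [ 0.1 -0.9  1.2] op 0.0752
[-24.87, 0.0, -9.03, 0.0, 0.12] -> [-0.0013, -0.0001, 0.0002] [-0.0, 0.1, 1.2]
[-26.04, 0.0, -10.35, 0.0, 0.14] -> [-0.0, 0.0011, 0.0002] [-0.0, 0.1, 2.2]
[-26.63, 0.0, -11.7, 0.0, 0.16] -> [0.0007, 0.0024, 0.0002] [-0.0, 0.1, 3.2]
[-27.12, 0.0, -13.11, 0.0, 0.17] -> [0.0013, 0.0037, 0.0002] [-0.0, 0.1, 4.2]
```

View pics/l24s.png

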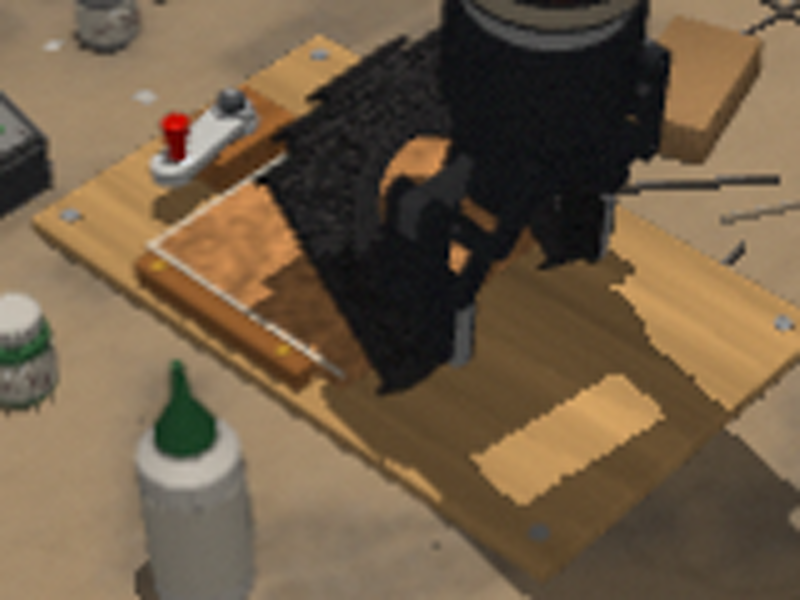

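```bash
python3 - <<'E'
from mv import *
from station import ctrl
o=ctrl.get_obs()
E0=lambda f,t,u=0,dz=-1.5:erow(f,t,-8,0,dz=dz,u=u)
rows(o,[E0(50,8,2.5),E0(55,9,2.5),E0(60,11,2.5),E0(65,12.5,3)])
E
```

```text
[-24.56, 0.0, -9.65, 0.0, 0.14] -> [-0.0016, 0.0005, 0.0002] [-0.0, 0.1, 2.2]
[-25.43, 0.0, -11.32, 0.0, 0.16] -> [-0.0005, 0.0021, 0.0002] [-0.0, 0.1, 3.2]
[-25.54, 0.0, -13.03, 0.0, 0.19] -> [-0.0002, 0.0038, 0.0002] [-0.0, 0.1, 5.2]
[-26.28, 0.0, -14.97, 0.0, 0.22] -> [0.0007, 0.0056, 0.0002] [-0.0, 0.1, 6.7]
```

Request:
{"fn": "arm_command", "kwargs": {
  "steps": [
    [[-0.001,0.0005,0],[0,0,2.2],0.88],
    [[-0.0005,0.0021,0],[0,0,3.2],0.88],
    [[-0.0002,0.0038,0],[0,0,5.2],0.88],
    [[0.0007,0.0056,0],[0,0,6.7],0.88]
  ]
}}

```text
t: 22.15
tool_pos: [0.5002, 0.078, -0.0157]
tool_rot: [0.078, 2.057, -2.027]
contact_force: [0.2, 0.3, -1.3]
opening: 0.0753
```

```bash
python3 look.py l25; python3 - <<'E'
from mv import *
from station import ctrl
o=ctrl.get_obs();st(o)
E0=lambda f,t,u=0,dz=-1.5:erow(f,t,-8,0,dz=dz,u=u)
rows(o,[E0(69,13.5,3),E0(73,14.5,3),E0(77,15.5,3.5),E0(81,16,4)])
E
```

```text
t 22.15 pos [ 0.5002  0.078  -0.0157] y [ 0.213  0.029 -0.977] z [ 0.141 -0.99   0.001] crad [[-27.    0.3]] q [-0.012 -0.129  2.201  0.043  0.855  1.393] F [ 0.2  0.3 -1.3] op 0.0753
t 22.25 pos [ 0.4989  0.078  -0.0165] y [ 0.211  0.029 -0.977] z [ 0.14 -0.99  0.  ] crad [[-28.3   0.4]] q [-0.012 -0.129  2.203  0.042  0.856  1.394] F [-0.6  0.1 -0. ] op 0.0751
[-26.48, 0.0, -16.52, 0.0, 0.24] -> [-0.0018, 0.0004, 0.0004] [-0.0, 0.1, 1.2]
[-26.57, 0.0, -18.1, 0.0, 0.25] -> [-0.0013, 0.0019, 0.0004] [-0.0, 0.1, 2.2]
[-27.02, 0.0, -19.85, 0.0, 0.27] -> [-0.0005, 0.0035, 0.0004] [-0.0, 0.1, 3.2]
[-27.64, 0.0, -21.7, 0.0, 0.28] -> [0.0005, 0.0052, 0.0004] [-0.0, 0.1, 3.7]
```

View pics/l25s.png

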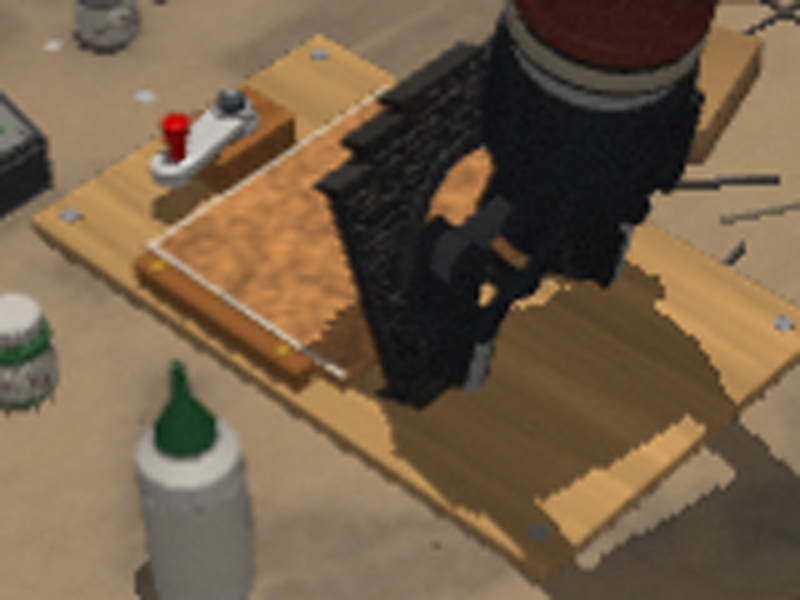

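Request:
{"fn": "arm_command", "kwargs": {
  "steps": [
    [[-0.0015,0.0004,0],[0,0,1.2],0.88],
    [[-0.0013,0.0019,0],[0,0,2.2],0.88],
    [[-0.0005,0.0035,0],[0,0,3.2],0.88],
    [[-0.0002,0.004,0],[0,0,3.5],0.88]
  ]
}}

```text
t: 22.65
tool_pos: [0.4989, 0.0781, -0.0212]
tool_rot: [0.136, 2.031, -1.993]
contact_force: [-1.1, 0.2, 0.5]
opening: 0.0753
```

```bash
python3 look.py l26
```

```text
t 22.65 pos [ 0.4989  0.0781 -0.0212] y [ 0.268  0.038 -0.963] z [ 0.14 -0.99  0.  ] crad [[-28.2   0.6]] q [-0.018 -0.158  2.247  0.061  0.783  1.374] F [-1.1  0.2  0.5] op 0.0753
```

View pics/l26s.png

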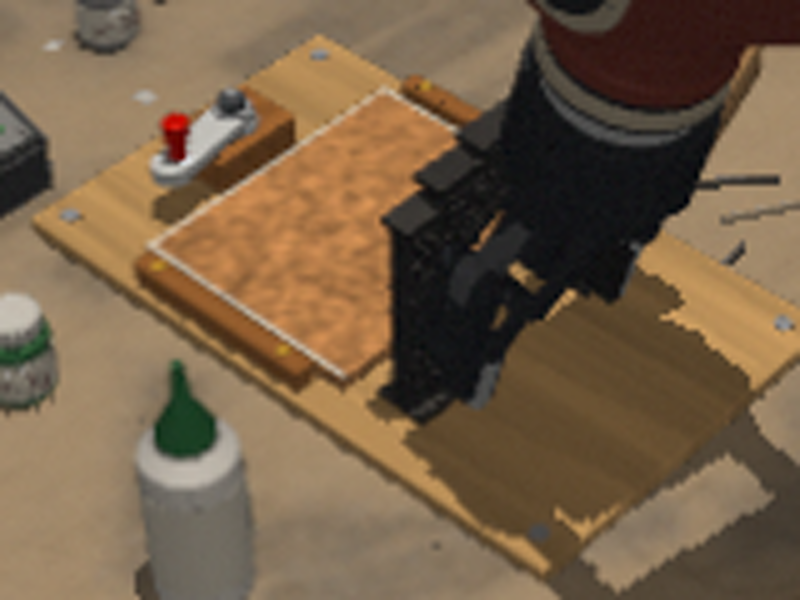

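View pics/l26t.png

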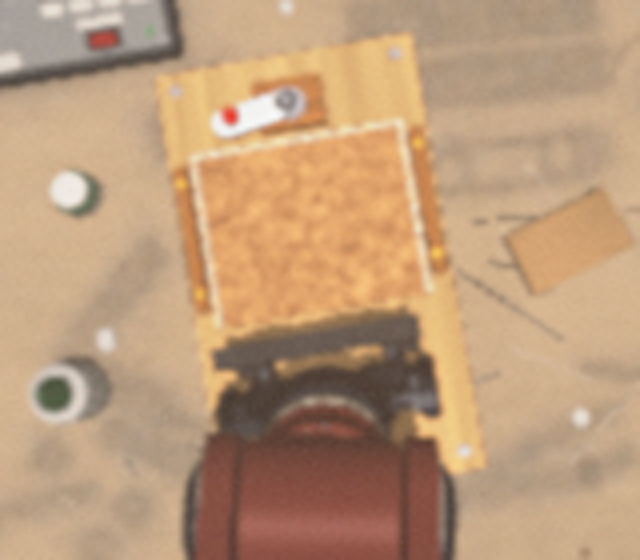

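```bash
python3 - <<'E'
from mv import *
from station import ctrl
o=ctrl.get_obs();st(o)
rows(o,[P(-42,14.5,18),P(-43,15,24),P(-43,15,25),P(-39,15,25)])
E
```

```text
t 22.75 pos [ 0.4994  0.0781 -0.0208] y [ 0.269  0.038 -0.962] z [ 0.14 -0.99  0.  ] crad [[-27.8   0.5]] q [-0.018 -0.158  2.246  0.061  0.783  1.374] F [-0.6 -0.3 -0.1] op 0.0748
[-31.18, 0.0, -18.79, 0.0, 0.31] -> [0.0027, -0.0029, 0.0005] [0.0, 0.1, 2.2]
[-28.76, 0.0, -16.97, 0.0, 0.42] -> [-0.0001, -0.004, 0.0005] [0.0, 0.1, 8.2]
[-28.21, 0.0, -16.72, 0.0, 0.44] -> [-0.0007, -0.0041, 0.0005] [0.0, 0.1, 9.2]
[-24.21, 0.0, -16.72, 0.0, 0.44] -> [-0.0046, -0.003, 0.0005] [0.0, 0.1, 9.2]
```

Request:
{"fn": "arm_command", "kwargs": {
  "steps": [
    [[0.0027,-0.0029,0],[0,0,2.2],0.88],
    [[0,-0.004,0.0005],[0,0,8.2],0.88],
    [[-0.0007,-0.0041,0.0005],[0,0,9.2],0.88],
    [[-0.0027,-0.0035,0.0005],[0,0,9.2],0.88],
    [[-0.0046,-0.003,0.0005],[0,0,9.2],0.88]
  ]
}}

```text
t: 23.25
tool_pos: [0.5042, 0.0781, -0.0158]
tool_rot: [0.291, 1.953, -1.894]
contact_force: [-0.1, -0.0, 0.2]
opening: 0.0751
```

```bash
python3 look.py l27; python3 - <<'E'
from meas import *
a=cv2.resize(T["img"][180:235,260:335,::-1],None,fx=8,fy=8,interpolation=cv2.INTER_LANCZOS4)
cv2.imwrite("pics/z9.png",a)
E
```

```text
t 23.25 pos [ 0.5042  0.0781 -0.0158] y [ 0.418  0.059 -0.906] z [ 0.14  -0.99   0.001] crad [[-23.   -0.2]] q [-0.038 -0.251  2.348  0.129  0.619  1.304] F [-0.1 -0.   0.2] op 0.0751
```

View pics/l27s.png

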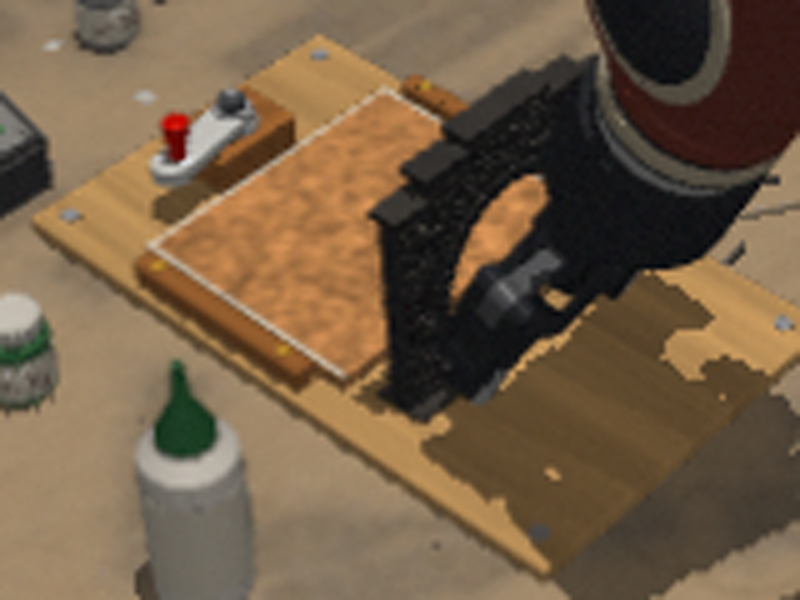

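View pics/z9.png

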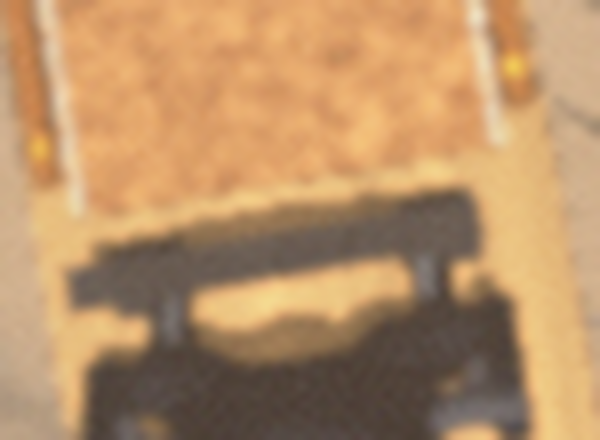

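```bash
python3 look.py l28; python3 - <<'E'
from meas import *
a=cv2.resize(S["img"][225:285,270:330,::-1],None,fx=9,fy=9,interpolation=cv2.INTER_LANCZOS4)
cv2.imwrite("pics/z10.png",np.clip(a.astype(float)*2,0,255).astype(np.uint8))
E
```

```text
t 23.35 pos [ 0.5047  0.0782 -0.0156] y [ 0.419  0.059 -0.906] z [ 0.14  -0.99   0.001] crad [[-22.6  -0.2]] q [-0.038 -0.251  2.347  0.129  0.618  1.303] F [1.1 0.1 0.4] op 0.0751
```

View pics/z10.png

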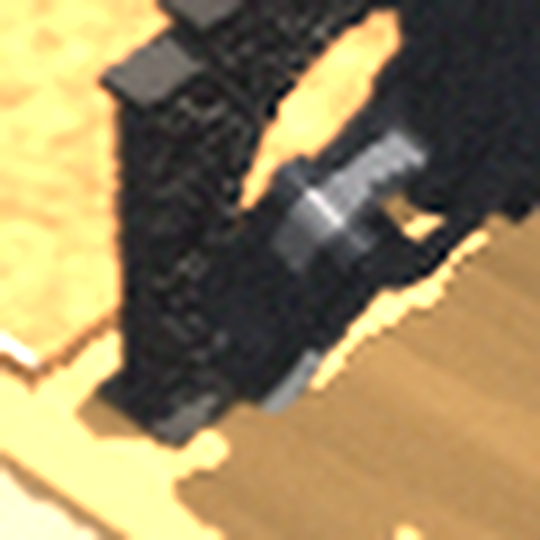

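View pics/l28s.png

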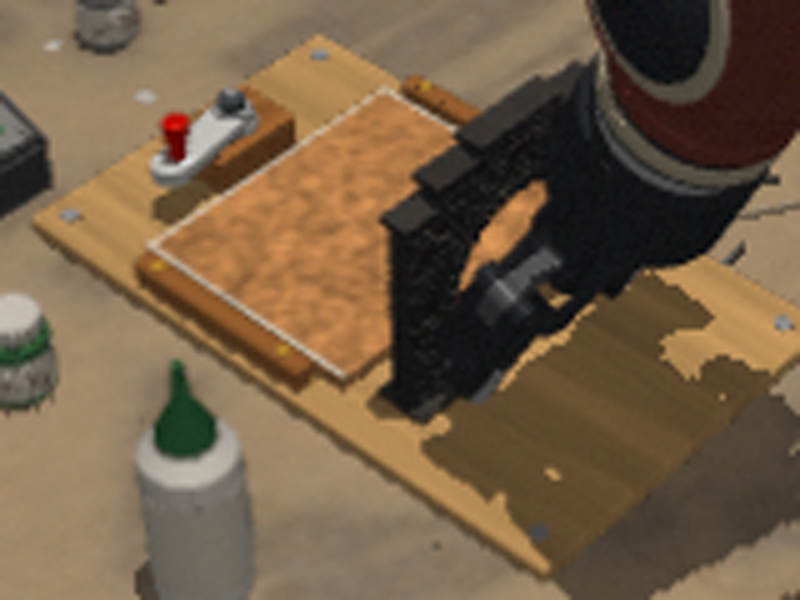

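```bash
python3 - <<'E'
from mv import *
from station import ctrl
o=ctrl.get_obs();st(o)
rows(o,[P(-37.5-i*-1,14.2,23.5) for i in range(5)])
E
```

```text
t 23.45 pos [ 0.5041  0.0782 -0.0161] y [ 0.418  0.059 -0.906] z [ 0.14 -0.99  0.  ] crad [[-23.2  -0.1]] q [-0.038 -0.251  2.348  0.129  0.618  1.303] F [ 0.2 -0.2  0.7] op 0.0752
[-23.54, 0.0, -17.9, 0.0, 0.41] -> [0.0011, 0.0015, -0.0001] [0.0, 0.1, -1.5]
[-22.54, 0.0, -17.9, 0.0, 0.41] -> [0.0002, 0.0019, -0.0001] [0.0, 0.1, -1.5]
[-21.54, 0.0, -17.9, 0.0, 0.41] -> [-0.0007, 0.0024, -0.0001] [0.0, 0.1, -1.5]
[-20.54, 0.0, -17.9, 0.0, 0.41] -> [-0.0016, 0.0028, -0.0001] [0.0, 0.1, -1.5]
[-19.54, 0.0, -17.9, 0.0, 0.41] -> [-0.0025, 0.0032, -0.0001] [0.0, 0.1, -1.5]
```

Request:
{"fn": "arm_command", "kwargs": {
  "steps": [
    [[0.001,0.0015,0],[0,0,-1.5],0.88],
    [[0.0002,0.0019,0],[0,0,-1.5],0.88],
    [[-0.0007,0.0024,0],[0,0,-1.5],0.88],
    [[-0.0016,0.0028,0],[0,0,-1.5],0.88]
  ]
}}

```text
t: 23.85
tool_pos: [0.5065, 0.0786, -0.0181]
tool_rot: [0.265, 1.967, -1.911]
contact_force: [-1.6, -0.6, 1.5]
opening: 0.0749
```

```bash
python3 look.py l29; python3 - <<'E'
from meas import *
a=cv2.resize(S["img"][225:285,270:330,::-1],None,fx=9,fy=9,interpolation=cv2.INTER_LANCZOS4)
cv2.imwrite("pics/z11.png",np.clip(a.astype(float)*2,0,255).astype(np.uint8))
E
```

```text
t 23.85 pos [ 0.5065  0.0786 -0.0181] y [ 0.394  0.056 -0.918] z [ 0.141 -0.99   0.   ] crad [[-20.7  -0. ]] q [-0.033 -0.224  2.324  0.115  0.641  1.319] F [-1.6 -0.6  1.5] op 0.0749
```

View pics/z11.png

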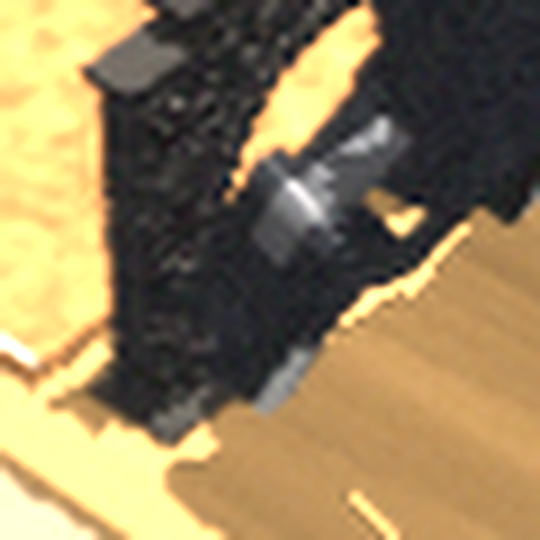

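Request:
{"fn": "arm_command", "kwargs": {
  "steps": [
    [[-0.0006,0.0004,0],[0,0,0],0.88],
    [[-0.0013,0.0007,0],[0,0,0],0.88],
    [[-0.0019,0.001,0],[0,0,0],0.88],
    [[-0.0025,0.0012,0],[0,0,0],0.88],
    [[-0.0025,0.0012,0],[0,0,0],0.88]
  ]
}}

```text
t: 24.45
tool_pos: [0.5093, 0.079, -0.0183]
tool_rot: [0.266, 1.967, -1.911]
contact_force: [0.0, -0.1, 0.1]
opening: 0.0751
```

```bash
python3 look.py l30; python3 - <<'E'
from meas import *
a=cv2.resize(S["img"][225:285,270:330,::-1],None,fx=9,fy=9,interpolation=cv2.INTER_LANCZOS4)
cv2.imwrite("pics/z12.png",np.clip(a.astype(float)*2,0,255).astype(np.uint8))
a=cv2.resize(T["img"][180:235,260:335,::-1],None,fx=8,fy=8,interpolation=cv2.INTER_LANCZOS4)
cv2.imwrite("pics/z13.png",a)
E
```

```text
t 24.45 pos [ 0.5093  0.079  -0.0183] y [ 0.394  0.056 -0.917] z [ 0.14 -0.99  0.  ] crad [[-17.8  -0. ]] q [-0.032 -0.215  2.317  0.114  0.638  1.32 ] F [ 0.  -0.1  0.1] op 0.0751
```

View pics/z12.png

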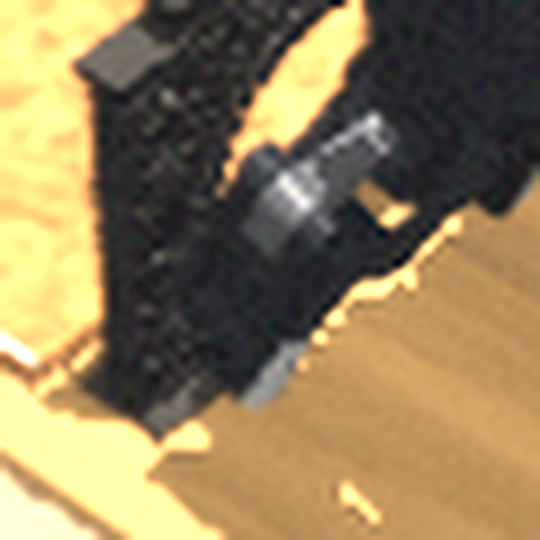

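View pics/z13.png

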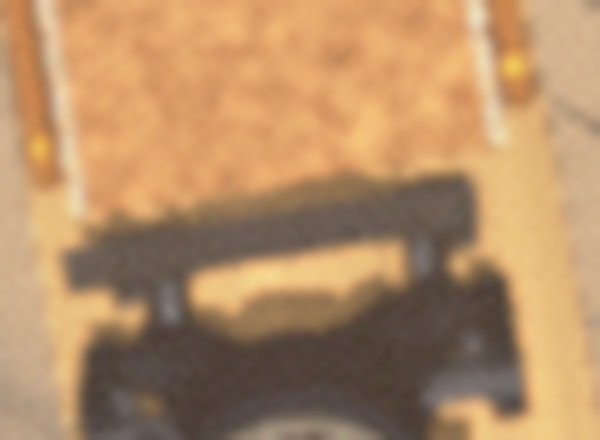

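Request:
{"fn": "arm_command", "kwargs": {
  "steps": [
    [[-0.0006,0.0003,0],[0,0,0],0.88],
    [[-0.0013,0.0006,0],[0,0,0],0.88],
    [[-0.0019,0.0009,0],[0,0,0],0.88],
    [[-0.0022,0.001,0],[0,0,0],0.88],
    [[-0.0022,0.001,0],[0,0,0],0.88]
  ]
}}

```text
t: 25.05
tool_pos: [0.5118, 0.0793, -0.0183]
tool_rot: [0.266, 1.967, -1.911]
contact_force: [0.2, -0.4, 0.6]
opening: 0.0754
```

```bash
python3 look.py l31; python3 - <<'E'
from meas import *
a=cv2.resize(S["img"][225:285,270:330,::-1],None,fx=9,fy=9,interpolation=cv2.INTER_LANCZOS4)
cv2.imwrite("pics/z14.png",np.clip(a.astype(float)*2,0,255).astype(np.uint8))
a=cv2.resize(T["img"][180:235,260:335,::-1],None,fx=8,fy=8,interpolation=cv2.INTER_LANCZOS4)
cv2.imwrite("pics/z15.png",a)
E
```

```text
t 25.05 pos [ 0.5118  0.0793 -0.0183] y [ 0.394  0.056 -0.917] z [ 0.14 -0.99  0.  ] crad [[-15.4  -0.1]] q [-0.031 -0.208  2.311  0.114  0.637  1.321] F [ 0.2 -0.4  0.6] op 0.0754
```

View pics/z14.png

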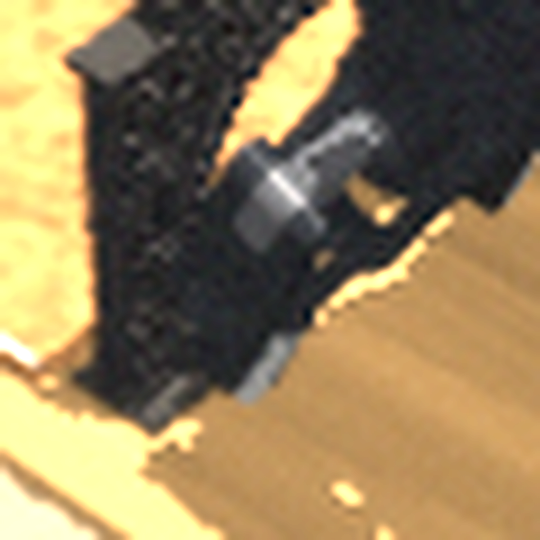

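View pics/z15.png

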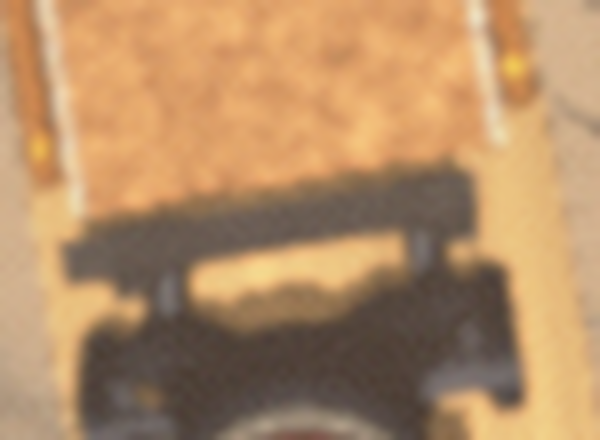

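```bash
python3 - <<'E'
from meas import *
from station import ctrl
q=lambda p,z:mz(p,z,8,(260,180)).round(1)
print(q([[65,262],[475,210]],104),q([[65,262],[475,210]],110))
print("lines",q([[75,205],[500,135]],17))
o=ctrl.get_obs();st(o)
rows(o,[P(-50,15,20),P(-65,50,12),P(-65,90,4),P(-60,105,0,30)])
E
```

```text
[[-15.8  68. ]
 [-21.  -58. ]] [[-16.   67.1]
 [-21.2 -58.1]]
lines [[  5.1  74.2]
 [  4.4 -70.1]]
t 25.15 pos [ 0.5118  0.0793 -0.0182] y [ 0.394  0.056 -0.917] z [ 0.14 -0.99  0.  ] crad [[-15.3  -0. ]] q [-0.031 -0.208  2.311  0.114  0.637  1.321] F [-1.5 -1.2  0.2] op 0.075
[-38.03, 0.0, -17.89, 0.0, 0.35] -> [0.0207, -0.0094, -0.0001] [0.0, 0.1, -3.5]
[-57.72, 0.0, 15.76, 0.0, 0.21] -> [0.0253, -0.0481, -0.0001] [0.0, 0.1, -11.5]
[-62.56, 0.0, 55.09, 0.0, 0.07] -> [0.0141, -0.0861, -0.0001] [0.0, 0.1, -19.5]
[-60.0, 0.0, 75.0, 0.0, 0.0] -> [0.0038, -0.1033, -0.0001] [-0.0, 0.1, -23.5]
```

Request:
{"fn": "arm_command", "kwargs": {
  "steps": [
    [[0.0207,-0.0094,0],[0,0,-3.5],0.88],
    [[0.0253,-0.048,0],[0,0,-11.5],0.7],
    [[0.0141,-0.086,0],[0,0,-19.5],0.3],
    [[0.004,-0.103,0],[0,0.1,-23.5],0],
    [[0.004,-0.103,0],[0,0.1,-23.5],0]
  ]
}}

```text
t: 25.65
tool_pos: [0.4733, 0.0732, 0.0801]
tool_rot: [-0.139, 2.144, -2.145]
contact_force: [0.8, 0.6, 1.1]
opening: 0.0168
```

```bash
python3 look.py l32; python3 - <<'E'
from mv import *
from station import ctrl
o=ctrl.get_obs();st(o)
rows(o,[P(x,105,0,26.5,2) for x in (-48,-38,-32,-26,-20,-12,-4,4)])
E
```

```text
t 25.65 pos [0.4733 0.0732 0.0801] y [ 0.01 -0.   -1.  ] z [ 0.139 -0.99   0.001] crad [[-54.3  -0.8]] q [-2.000e-03 -2.020e-01  2.068e+00 -0.000e+00  1.266e+00  1.429e+00] F [0.8 0.6 1.1] op 0.0168
t 25.75 pos [0.4679 0.0732 0.0745] y [ 0.001  0.    -1.   ] z [ 0.139 -0.99   0.   ] crad [[-59.7  -0.1]] q [-2.000e-03 -2.020e-01  2.078e+00  0.000e+00  1.265e+00  1.429e+00] F [-0.4 -0.4 -0.8] op 0.0021
[-48.0, 2.0, 78.5, 0.0, 0.0] -> [-0.0117, -0.004, -0.0021] [-0.0, 0.0, -0.0]
[-38.0, 2.0, 78.5, 0.0, 0.0] -> [-0.0217, -0.004, -0.0021] [-0.0, 0.0, -0.0]
[-32.0, 2.0, 78.5, 0.0, 0.0] -> [-0.0277, -0.004, -0.002] [-0.0, 0.0, -0.0]
[-26.0, 2.0, 78.5, 0.0, 0.0] -> [-0.0337, -0.004, -0.002] [-0.0, 0.0, -0.0]
[-20.0, 2.0, 78.5, 0.0, 0.0] -> [-0.0397, -0.004, -0.002] [-0.0, 0.0, -0.0]
[-12.0, 2.0, 78.5, 0.0, 0.0] -> [-0.0477, -0.0039, -0.002] [-0.0, 0.0, -0.0]
[-4.0, 2.0, 78.5, 0.0, 0.0] -> [-0.0557, -0.0039, -0.002] [-0.0, 0.0, -0.0]
[4.0, 2.0, 78.5, 0.0, 0.0] -> [-0.0637, -0.0039, -0.002] [-0.0, 0.0, -0.0]
```

View pics/l32s.png

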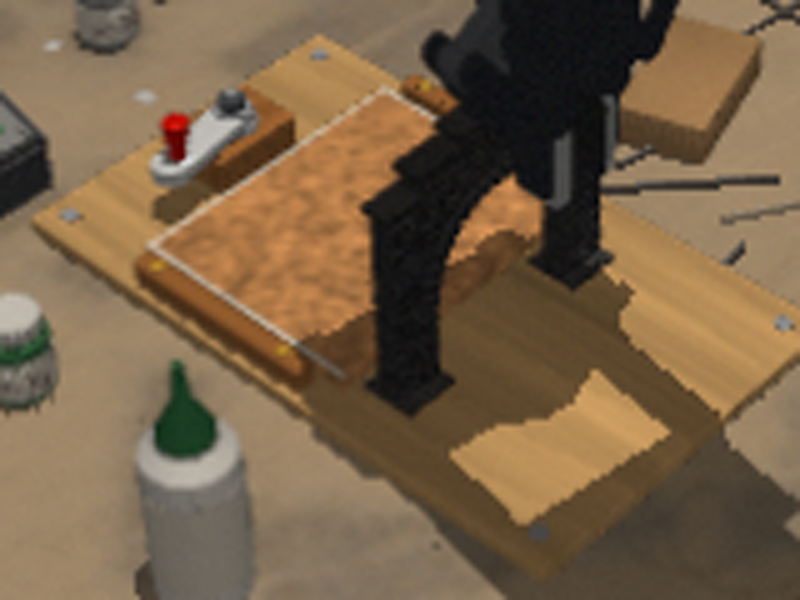

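View pics/l32t.png

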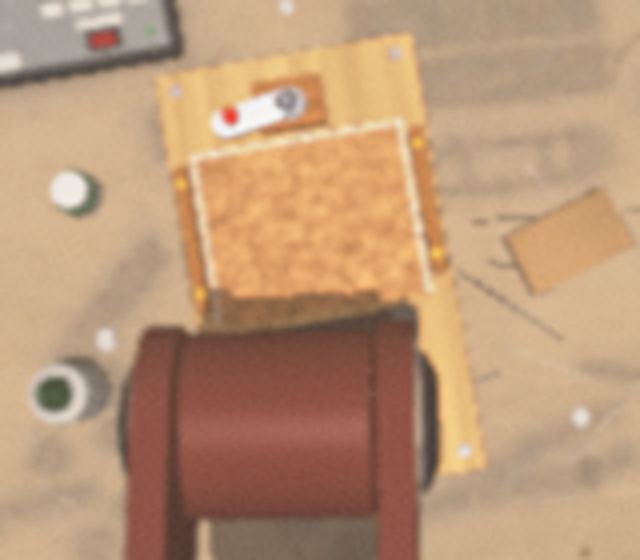

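Request:
{"fn": "arm_command", "kwargs": {
  "steps": [
    [[-0.008,-0.004,-0.002],[0,0,0],0],
    [[-0.018,-0.004,-0.002],[0,0,0],0],
    [[-0.025,-0.004,-0.002],[0,0,0],0],
    [[-0.03,-0.004,-0.002],[0,0,0],0],
    [[-0.035,-0.004,-0.002],[0,0,0],0]
  ]
}}

```text
t: 26.25
tool_pos: [0.5025, 0.0801, 0.0781]
tool_rot: [-0.15, 2.149, -2.149]
contact_force: [-0.0, -0.5, 0.3]
opening: 0.0006
```

Request:
{"fn": "arm_command", "kwargs": {
  "steps": [
    [[-0.006,0,0],[0,0,0],0],
    [[-0.012,0,0],[0,0,0],0],
    [[-0.018,0,0],[0,0,0],0],
    [[-0.024,0,0],[0,0,0],0],
    [[-0.03,0,0],[0,0,0],0]
  ]
}}

```text
t: 26.75
tool_pos: [0.5327, 0.0843, 0.0781]
tool_rot: [-0.15, 2.149, -2.149]
contact_force: [0.0, 1.6, -0.3]
opening: 0.0
```

```bash
python3 look.py l33
```

```text
t 26.75 pos [0.5327 0.0843 0.0781] y [ 0.  0. -1.] z [ 0.139 -0.99  -0.   ] crad [[6. 2.]] q [ 0.019 -0.038  1.923  0.     1.257  1.45 ] F [ 0.   1.6 -0.3] op 0.0
```

View pics/l33s.png

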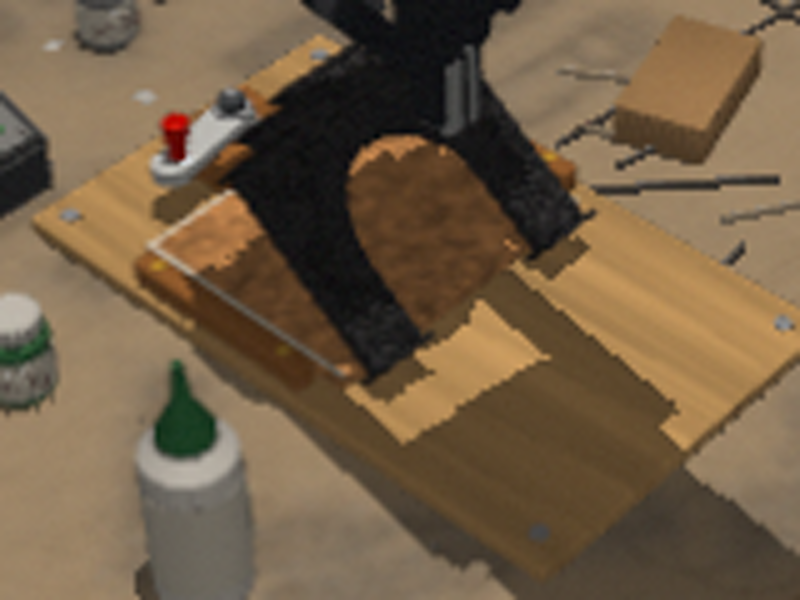

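Request:
{"fn": "arm_command", "kwargs": {
  "steps": [
    [[0.02,-0.02,0],[0,0,0],0],
    [[0.05,-0.05,0],[0,0,0],0],
    [[0.09,-0.07,0],[0,0,0],0],
    [[0.13,-0.07,0],[0,0,0],0]
  ]
}}

```text
t: 27.25
tool_pos: [0.4051, 0.066, 0.1518]
tool_rot: [-0.143, 2.145, -2.147]
contact_force: [0.0, -0.7, 1.0]
opening: -0.0004
```

```bash
python3 look.py l34; python3 - <<'E'
from meas import *
a=cv2.resize(T["img"][150:225,260:335,::-1],None,fx=8,fy=8,interpolation=cv2.INTER_LANCZOS4)
cv2.imwrite("pics/z16.png",a)
E
```

```text
t 27.25 pos [0.4051 0.066  0.1518] y [ 0.006 -0.    -1.   ] z [ 0.139 -0.99   0.001] crad [[-122.9    1.6]] q [-0.02  -0.475  2.15   0.     1.46   1.411] F [ 0.  -0.7  1. ] op -0.0004
```

View pics/l34s.png

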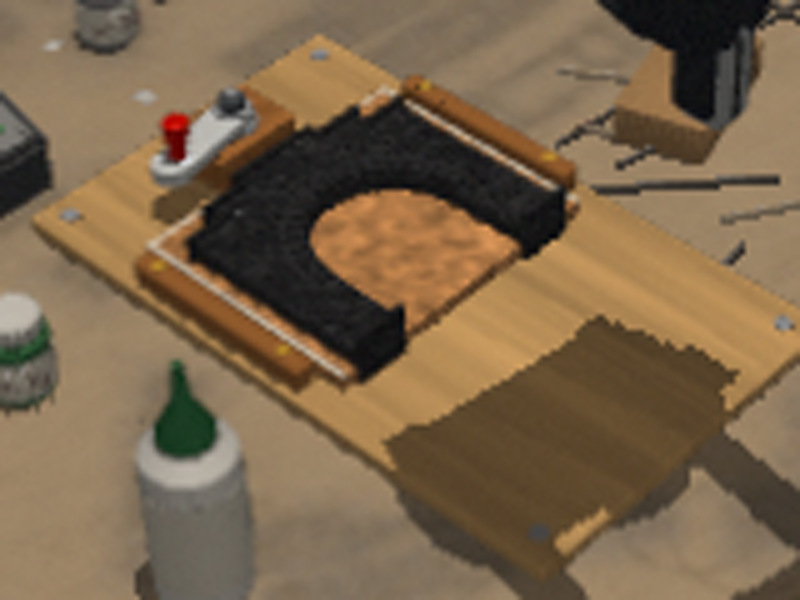

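View pics/z16.png

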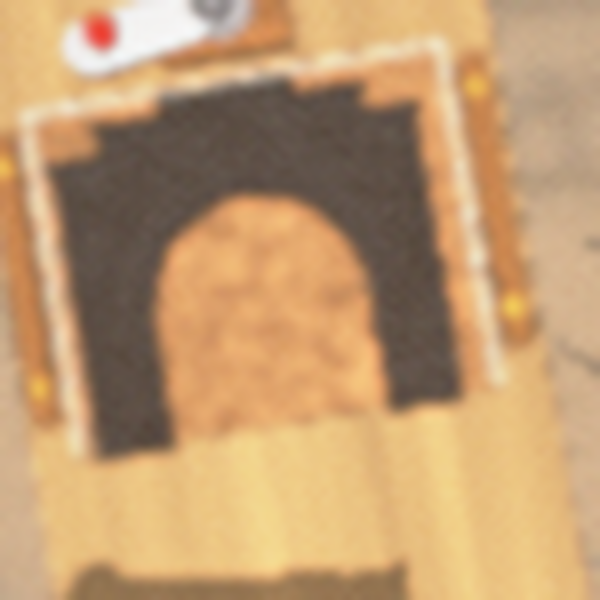

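```bash
cat >> mv.py <<'E'
def K(J,off,ztip,e=26.5,yawJ=None,lat=0):
    k=np.array([140-38*np.sin(J),38*np.cos(J)]); t=np.array([-np.cos(J),-np.sin(J)]); c=k-t*off
    return [c[0],c[1],ztip-e,(J if yawJ is None else yawJ),0.]
E
python3 - <<'E'
from meas import *
from station import ctrl
q=lambda p,z:mz(p,z,8,(260,150)).round(1)
print("knob",q([[98,31]],57),"pivot",q([[212,5]],36),"armtip",q([[70,45],[85,70]],36))
for c in (CT,CS):pass
kb=ctrl.boxes_of(T,"hold_down_knob") if 0 else None
print("knob S",ms([[176,120]],57.5).round(1), ms([[177,155]],38).round(1))
o=ctrl.get_obs();st(o)
rows(o,[K(.05,30,100),K(.05,30,60),K(.05,30,42)])
E
```

```text
knob [[134.2  39.8]] pivot [[140.2   3.4]] armtip [[135.1  52. ]
 [126.   48.4]]
knob S [[132.8  37.5]] [[133.9  38.3]]
t 27.35 pos [0.4009 0.0661 0.1479] y [ 0.001 -0.    -1.   ] z [ 0.139 -0.99   0.   ] crad [[-127.     2.2]] q [-0.02  -0.479  2.16  -0.     1.46   1.411] F [ 0.8  0.8 -0.7] op -0.0003
[168.06, 39.45, 73.5, 0.05, 0.0] -> [-0.295, 0.0747, -0.0371] [-0.0, -2.8, -0.1]
[168.06, 39.45, 33.5, 0.05, 0.0] -> [-0.295, 0.1147, -0.0372] [-0.0, -2.8, -0.1]
[168.06, 39.45, 15.5, 0.05, 0.0] -> [-0.295, 0.1327, -0.0372] [-0.0, -2.8, -0.1]
```

Request:
{"fn": "arm_command", "kwargs": {
  "steps": [
    [[-0.05,0.01,0],[0,0,0],0],
    [[-0.1,0.02,-0.01],[0,-1,0],0],
    [[-0.15,0.03,-0.02],[0,-2,0],0],
    [[-0.2,0.04,-0.03],[0,-3,0],0],
    [[-0.25,0.05,-0.035],[0,-3,0],0]
  ]
}}

```text
t: 27.85
tool_pos: [0.639, 0.1349, 0.0982]
tool_rot: [-0.204, 2.12, -2.12]
contact_force: [-0.0, -0.3, 1.0]
opening: 0.0003
```

```bash
python3 - <<'E'
from mv import *
from station import ctrl
o=ctrl.get_obs();st(o)
rows(o,[K(.16,28,90),K(.16,28,60),K(.16,28,44)])
E
```

```text
t 27.85 pos [0.639  0.1349 0.0982] y [ 0.001  0.    -1.   ] z [ 0.191 -0.982  0.   ] crad [[118.3  37.4]] q [ 0.094  0.2    1.634 -0.     1.307  1.472] F [-0.  -0.3  1. ] op 0.0003
[161.59, 41.98, 63.5, 0.16, 0.0] -> [-0.0435, 0.0348, -0.0023] [-0.0, -6.1, -0.0]
[161.59, 41.98, 33.5, 0.16, 0.0] -> [-0.0434, 0.0648, -0.0023] [-0.0, -6.1, -0.0]
[161.59, 41.98, 17.5, 0.16, 0.0] -> [-0.0434, 0.0808, -0.0023] [-0.0, -6.1, -0.0]
```

Request:
{"fn": "arm_command", "kwargs": {
  "steps": [
    [[-0.0434,0.02,-0.002],[0,-3,0],0],
    [[-0.0434,0.035,-0.002],[0,-6,0],0],
    [[-0.0434,0.06,-0.002],[0,-6,0],0],
    [[-0.0434,0.081,-0.002],[0,-6,0],0],
    [[-0.0434,0.081,-0.002],[0,-6,0],0]
  ]
}}

```text
t: 28.35
tool_pos: [0.6782, 0.1449, 0.0118]
tool_rot: [-0.318, 2.065, -2.065]
contact_force: [-0.6, -0.0, -0.7]
opening: 0.0001
```

```bash
python3 look.py l35; python3 - <<'E'
from mv import *
from station import ctrl
o=ctrl.get_obs();st(o)
rows(o,[K(.16,20,43),K(.22,17,43),K(.32,16.5,43),K(.42,16.5,43),K(.52,16.5,43)])
E
```

```text
t 28.35 pos [0.6782 0.1449 0.0118] y [-0.008 -0.001 -1.   ] z [ 0.293 -0.956 -0.001] crad [[158.6  41.9]] q [ 0.103  0.387  1.563 -0.     1.2    1.377] F [-0.6 -0.  -0.7] op 0.0001
t 28.45 pos [0.6811 0.1452 0.0166] y [-0.001 -0.    -1.   ] z [ 0.293 -0.956 -0.   ] crad [[161.4  41.8]] q [ 0.103  0.382  1.56  -0.     1.2    1.377] F [-0.  -0.4  0.6] op 0.0002
[153.69, 40.7, 16.5, 0.16, 0.0] -> [0.0078, 0.0001, -0.0002] [0.0, -0.1, 0.0]
[148.3, 40.79, 16.5, 0.22, 0.0] -> [0.0131, 0.0001, -0.0011] [0.0, -3.5, 0.0]
[143.71, 41.26, 16.5, 0.32, 0.0] -> [0.0176, 0.0001, -0.0023] [0.0, -9.3, 0.0]
[139.57, 41.43, 16.5, 0.42, 0.0] -> [0.0217, 0.0001, -0.0031] [0.0, -15.0, 0.0]
[135.44, 41.18, 16.5, 0.52, 0.0] -> [0.0258, 0.0001, -0.0035] [0.0, -20.7, 0.0]
```

View pics/l35s.png

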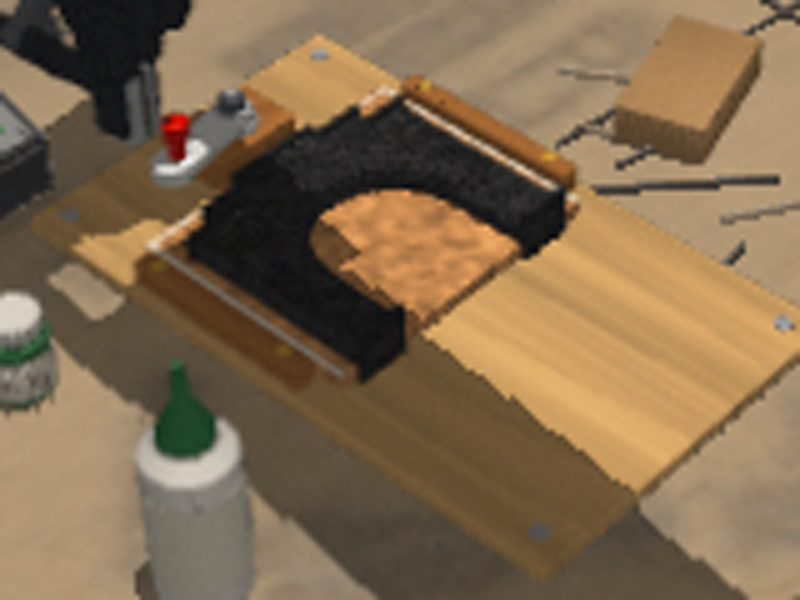

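Request:
{"fn": "arm_command", "kwargs": {
  "steps": [
    [[0.0078,0,0],[0,0,0],0],
    [[0.0131,0,-0.001],[0,-3.5,0],0],
    [[0.0176,0,-0.0023],[0,-9.3,0],0],
    [[0.0217,0,-0.0031],[0,-15,0],0],
    [[0.0258,0,-0.0035],[0,-20.7,0],0]
  ]
}}

```text
t: 28.95
tool_pos: [0.6564, 0.1411, 0.0189]
tool_rot: [-0.629, 1.838, -1.839]
contact_force: [1.7, -0.5, -0.6]
opening: -0.0003
```

```bash
python3 look.py l36; python3 - <<'E'
from mv import *
from station import ctrl
o=ctrl.get_obs();st(o)
rows(o,[K(j,16.5,43) for j in (.62,.72,.82,.92,1.02)])
E
```

```text
t 28.95 pos [0.6564 0.1411 0.0189] y [ 0.003  0.    -1.   ] z [ 0.615 -0.788  0.002] crad [[136.4  41.1]] q [0.101 0.325 1.628 0.    1.185 1.009] F [ 1.7 -0.5 -0.6] op -0.0003
t 29.05 pos [0.656  0.141  0.0187] y [ 0.002  0.    -1.   ] z [ 0.612 -0.791  0.001] crad [[136.  41.]] q [ 0.101  0.325  1.629 -0.     1.185  1.013] F [-0.  -0.6 -0.6] op 0.0006
[131.35, 40.51, 16.5, 0.62, 0.0] -> [0.0043, 0.0022, -0.0018] [-0.1, -5.8, -0.1]
[127.35, 39.45, 16.5, 0.72, 0.0] -> [0.0083, 0.0022, -0.0029] [-0.1, -11.5, -0.1]
[123.47, 37.99, 16.5, 0.82, 0.0] -> [0.0124, 0.0022, -0.0036] [-0.1, -17.2, -0.1]
[119.76, 36.15, 16.5, 0.92, 0.0] -> [0.0165, 0.0022, -0.0038] [-0.1, -23.0, -0.1]
[116.26, 33.95, 16.5, 1.02, 0.0] -> [0.0207, 0.0022, -0.0036] [-0.1, -28.7, -0.1]
```

View pics/l36s.png

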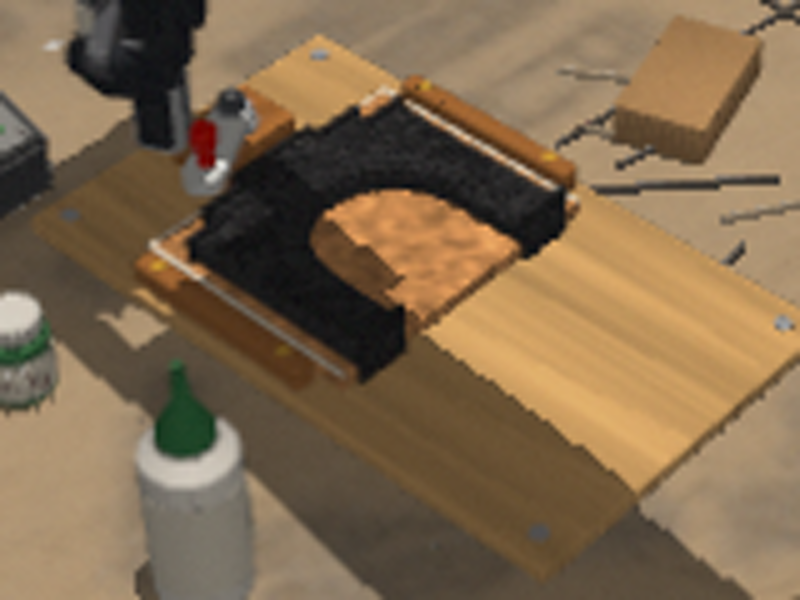

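Knob at about (203,145): it has turned with the finger behind it. Continuing along the arc.

Request:
{"fn": "arm_command", "kwargs": {
  "steps": [
    [[0.0043,0.0015,-0.0018],[0,-5.8,0],0],
    [[0.0083,0.0015,-0.0029],[0,-11.5,0],0],
    [[0.0124,0.0015,-0.0036],[0,-17.2,0],0],
    [[0.0165,0.0015,-0.0038],[0,-23,0],0],
    [[0.0207,0.0015,-0.0036],[0,-28.7,0],0]
  ]
}}

```text
t: 29.55
tool_pos: [0.6383, 0.1314, 0.0189]
tool_rot: [-0.982, 1.501, -1.505]
contact_force: [0.6, 1.3, 0.0]
opening: -0.0
```

```bash
python3 look.py l37; python3 - <<'E'
from mv import *
from station import ctrl
o=ctrl.get_obs();st(o)
rows(o,[K(j,16.5,43) for j in (1.12,1.22,1.32,1.42,1.5)])
E
```

```text
t 29.55 pos [0.6383 0.1314 0.0189] y [ 0.005  0.001 -1.   ] z [ 0.917 -0.398  0.004] crad [[117.1  34. ]] q [0.089 0.283 1.681 0.    1.173 0.498] F [0.6 1.3 0. ] op -0.0
t 29.65 pos [0.638  0.1311 0.0186] y [ 0.004  0.    -1.   ] z [ 0.916 -0.402  0.004] crad [[116.8  33.7]] q [ 0.088  0.283  1.681 -0.     1.173  0.502] F [ 0.1  0.2 -0.8] op 0.0003
[112.98, 31.41, 16.5, 1.12, 0.0] -> [0.004, 0.0021, -0.002] [-0.2, -5.8, -0.1]
[109.98, 28.55, 16.5, 1.22, 0.0] -> [0.008, 0.002, -0.0031] [-0.2, -11.6, -0.1]
[107.28, 25.41, 16.5, 1.32, 0.0] -> [0.0121, 0.002, -0.0037] [-0.2, -17.3, -0.1]
[104.91, 22.02, 16.5, 1.42, 0.0] -> [0.0162, 0.002, -0.0039] [-0.2, -23.0, -0.1]
[103.26, 19.15, 16.5, 1.5, 0.0] -> [0.0195, 0.002, -0.0038] [-0.2, -27.6, -0.1]
```

View pics/l37s.png

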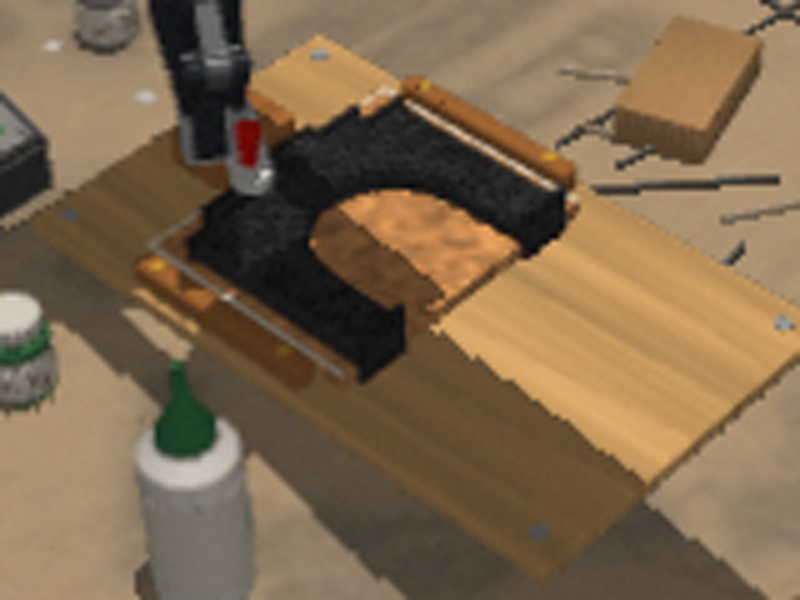

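Good; the arm now is over the crown's left part. Continue.

Request:
{"fn": "arm_command", "kwargs": {
  "steps": [
    [[0.004,0.0015,-0.002],[0,-5.8,0],0],
    [[0.008,0.0015,-0.0031],[0,-11.6,0],0],
    [[0.0121,0.0015,-0.0037],[0,-17.3,0],0],
    [[0.0162,0.0015,-0.0039],[0,-23,0],0],
    [[0.0195,0.0015,-0.0038],[0,-27.6,0],0]
  ]
}}

```text
t: 30.15
tool_pos: [0.6271, 0.1149, 0.0181]
tool_rot: [-1.236, 1.156, -1.161]
contact_force: [-0.4, 1.8, 1.0]
opening: 0.0001
```

```bash
python3 look.py l38; python3 - <<'E'
from mv import *
from station import ctrl
o=ctrl.get_obs();st(o)
rows(o,[K(j,16.5,43) for j in (1.53,1.56)])
E
```

```text
t 30.15 pos [0.6271 0.1149 0.0181] y [ 0.006  0.001 -1.   ] z [0.998 0.067 0.006] crad [[103.8  19.2]] q [ 6.400e-02  2.540e-01  1.717e+00  1.000e-03  1.165e+00 -3.000e-03] F [-0.4  1.8  1. ] op 0.0001
t 30.25 pos [0.6271 0.1146 0.0179] y [ 0.006  0.    -1.   ] z [0.998 0.064 0.006] crad [[103.8  18.9]] q [ 0.064  0.254  1.717  0.     1.164 -0.   ] F [-0.2 -0.2  0.6] op 0.0003
[102.7, 18.04, 16.5, 1.53, 0.0] -> [0.001, 0.0014, -0.001] [-0.3, -1.9, 0.0]
[102.18, 16.91, 16.5, 1.56, 0.0] -> [0.0021, 0.0014, -0.0014] [-0.3, -3.7, 0.0]
```

View pics/l38s.png

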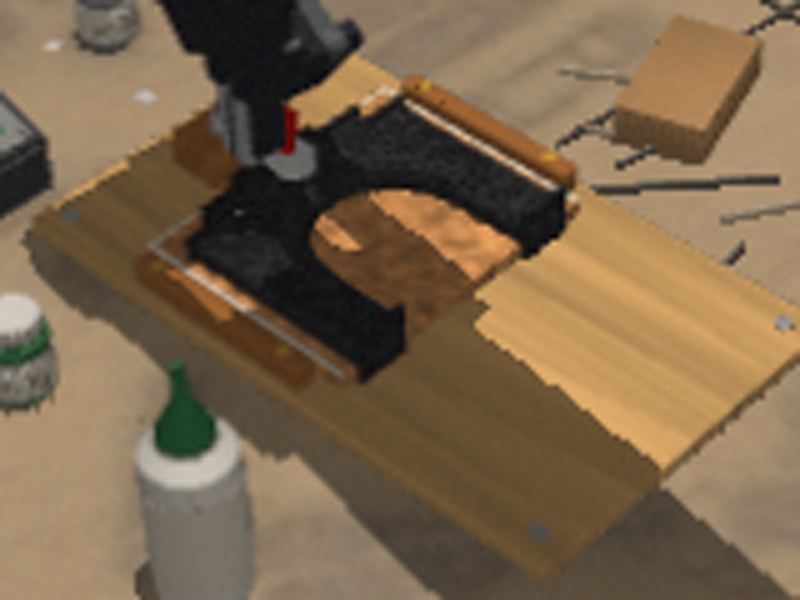

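Request:
{"fn": "arm_command", "kwargs": {
  "steps": [
    [[0.001,0.0005,-0.001],[0,-1.9,0],0],
    [[0.002,0.0005,-0.0014],[0,-3.7,0],0],
    [[0.002,0.0005,-0.0014],[0,-3.7,0],0]
  ]
}}

```text
t: 30.55
tool_pos: [0.6263, 0.1127, 0.0179]
tool_rot: [-1.261, 1.112, -1.119]
contact_force: [-0.2, 0.4, 0.8]
opening: -0.0002
```

Request:
{"fn": "arm_command", "kwargs": {
  "steps": [
    [[-0.006,0,0],[0,0,0],0],
    [[-0.02,-0.005,0],[0,0,0],0],
    [[-0.03,-0.04,0],[0,0,0],0],
    [[-0.04,-0.09,0],[0,0,0],0],
    [[-0.08,-0.12,0],[0,0,0],0]
  ]
}}

```text
t: 31.05
tool_pos: [0.6172, 0.1911, 0.1417]
tool_rot: [-1.256, 1.112, -1.125]
contact_force: [-0.0, 0.5, 0.2]
opening: -0.0
```

```bash
python3 look.py l39
```

```text
t 31.05 pos [0.6172 0.1911 0.1417] y [ 0.011  0.    -1.   ] z [0.993 0.121 0.011] crad [[104.5  96.1]] q [ 0.186  0.138  1.628 -0.002  1.365  0.065] F [-0.   0.5  0.2] op -0.0
```

View pics/l39s.png

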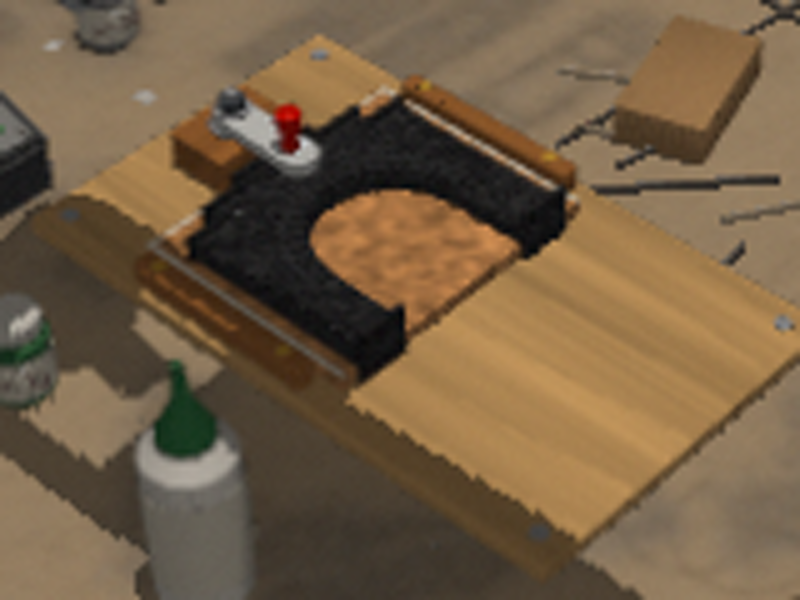

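View pics/l39t.png

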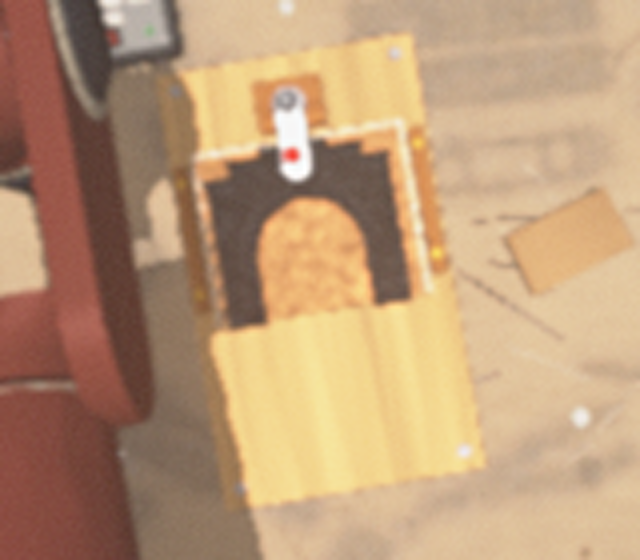

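```bash
python3 - <<'E'
from meas import *
from station import ctrl
a=mt([[288,99]],40)[0];b=mt([[291,156]],57)[0];c=mt([[296,182]],36.5)[0]
print(a,b,c,[np.arctan2(-(p-a)[0],(p-a)[1]) for p in(b,c)])
a=ms([[231,100]],44)[0];b=ms([[288,112]],57.5)[0];print(a,b,np.arctan2(-(b-a)[0],(b-a)[1]), ms([[289,150]],38))
o=ctrl.get_obs();st(o)
rows(o,[K(1.5,40,90),K(1.5,30,43.5),K(1.5,22,43.5),K(1.57,16,43.5),K(1.6,14,43.5),K(1.6,13,43.5)])
E
```

```text
[140.20231258   0.54007998] [100.03264673   3.55778871] [85.56634493  4.52561831] [np.float64(1.4958131055526125), np.float64(1.4979781523531965)]
[138.52632289   2.01062404] [101.22329914   2.04532049] 1.5698662025609158 [[100.45710077   3.87433425]]
t 31.15 pos [0.6187 0.1967 0.1455] y [ 0.018  0.005 -1.   ] z [0.992 0.128 0.019] crad [[106.8 101.4]] q [1.930e-01 1.360e-01 1.623e+00 1.000e-03 1.363e+00 6.400e-02] F [ 0.2  0.3 -0.2] op -0.0002
[104.92, 42.59, 63.5, 1.5, 0.0] -> [0.059, 0.0818, -0.0028] [-1.1, 3.4, -0.2]
[104.22, 32.61, 17.0, 1.5, 0.0] -> [0.0691, 0.1283, -0.0043] [-1.1, 3.4, -0.2]
[103.65, 24.63, 17.0, 1.5, 0.0] -> [0.0771, 0.1283, -0.0047] [-1.1, 3.4, -0.2]
[102.01, 16.03, 17.0, 1.57, 0.0] -> [0.0857, 0.1282, -0.0063] [-1.1, -0.6, -0.1]
[101.61, 12.88, 17.0, 1.6, 0.0] -> [0.0889, 0.1282, -0.0067] [-1.1, -2.3, -0.1]
[101.64, 11.88, 17.0, 1.6, 0.0] -> [0.0899, 0.1282, -0.0066] [-1.1, -2.3, -0.1]
```

Request:
{"fn": "arm_command", "kwargs": {
  "steps": [
    [[0,-0.03,0],[0,0,0],0],
    [[0,-0.03,0],[0,0,0],0],
    [[0,-0.03,0],[0,0,0],0]
  ]
}}

```text
t: 31.45
tool_pos: [0.6184, 0.1972, 0.1764]
tool_rot: [-1.249, 1.101, -1.121]
contact_force: [-0.3, 0.6, -0.2]
opening: -0.0001
```

```bash
python3 look.py l40; python3 - <<'E'
from meas import *
q=lambda p:mt(p,27).round(1)
a=cv2.resize(T["img"][150:225,260:335,::-1],None,fx=8,fy=8,interpolation=cv2.INTER_LANCZOS4); cv2.imwrite("pics/z20.png",a)
S0,T0=pickle.load(open("p0.pkl","rb"))
for n,(r0,r1,c0,c1) in {"block":(165,205,335,378),"glue":(210,235,218,245)}.items():
    print(n,np.abs(T["img"][r0:r1,c0:c1].astype(int)-T0["img"][r0:r1,c0:c1]).mean())
E
```

```text
t 31.45 pos [0.6184 0.1972 0.1764] y [ 0.02   0.005 -1.   ] z [0.992 0.128 0.02 ] crad [[106.6 101.9]] q [1.940e-01 1.120e-01 1.597e+00 1.000e-03 1.412e+00 6.500e-02] F [-0.3  0.6 -0.2] op -0.0001
block 22.526162790697676
glue 65.60296296296296
```

View pics/z20.png

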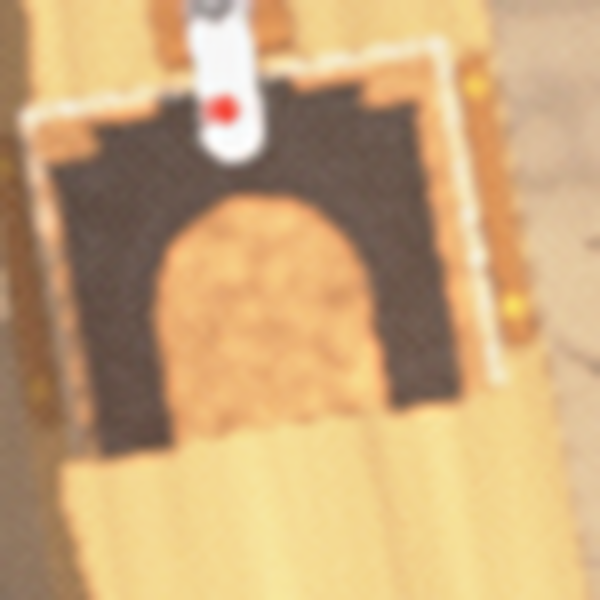

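View pics/l40s.png

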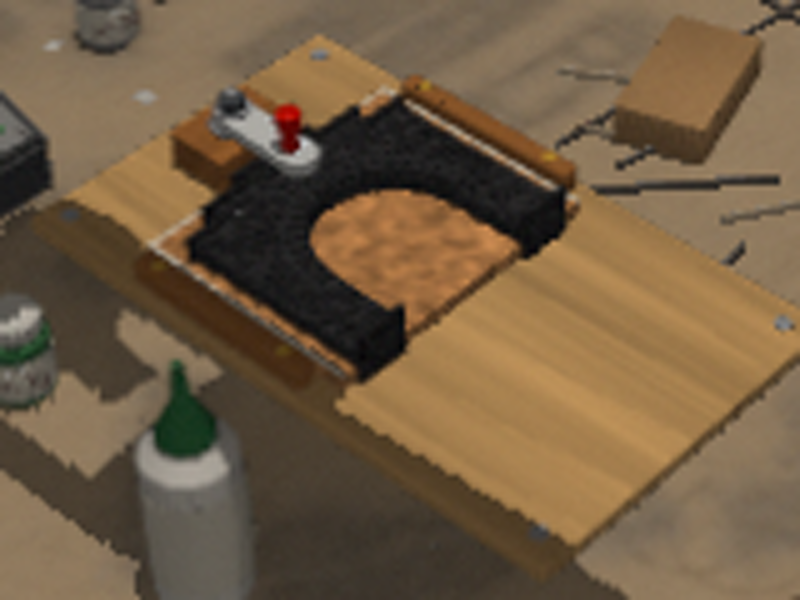

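```bash
python3 -c "
from station import ctrl
print(ctrl.finish_job())"
```

```text
the job is handed in; nothing more can be done
None
```

I handed the job in at about 31.5 s. The portal lies flat on the cork inside the white lines and the hold-down arm lies over its crown. It took a recovery from an early mistake, described below.

**What happened**
- **Early tip:** my first upright push tipped the portal about 30 mm short of the pad. The real fingertips end about 26 mm (shut) to 35 mm (open) before the stated tool point, so I was pushing too high.
- **Recovery:** I centred the lying portal and slid it to the pad edge. I then stood it up by pressing its foot plates down and back with the open fingers, never closing on it. The first two tries slipped off and the portal dropped back flat; the third stood it up.
- **Planned sequence:** I slid it upright with a low push until its feet were about 1 mm from the cork, judged from the pictures. I then tipped it with a push on the crown and turned the hold-down arm by its red knob with the shut fingers.

**Last checks**
- **Portal:** it is flat and square, about 2–3 mm left of the middle. Its feet hang just before the pad's edge.
- **Hold-down arm:** the top camera gives about 1.50 rad and the scene camera about 1.57. Both are above the 1.35 needed.
- **Bystanders:** the block, jar and glue stand where they were in the scene picture. A pixel comparison in the top view differed for the block (22) and glue (66). I put that down to the robot and its shadow but did not prove it.
- **Robot:** it was touching nothing.

**Possible deviations**
- **Force:** while standing the portal up, the force on the tool briefly reached about 40 N upward and 17 N sideways. I believe this was at the fingers, not the gripper's body, but it is right at the 40 N limit.
- **Pushes only:** a strict reader might count the finger-levering of the foot plates as more than a push. The underside's height was never measured, but I saw nothing suggesting it neared the 39 mm limit.

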